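Turn up the pots and set the batch counter

ROBOT

A 7-joint arm with a two-finger parallel gripper is mounted at the origin on a cart in front of the work surface, level with it; the furniture and walls round the work are solid. World frame = base frame: x ahead of the robot, y to its left, z up, the work surface at z = 0. Lengths are in mm, angles in rad, forces in N, time in s.
With the tool pointing down it reaches from about 400 to 900 mm from the base axis. Payload 5.5 kg.
Tool frame: the origin (TCP) lies at the very end of the fingers, on their centre line; the grasp point (between the pads) lies 19 mm behind it; x points along the fingers, z is the direction in which the jaws open and shut, and the axes are right-handed (so a half turn about x gives the same grasp; the last joint's range is limited). The gripper opens to 92 mm and grips with 3 to 60 N. Pads are 19 mm wide; open, the fingers measure 130 mm over their backs; the gripper's body (75 mm by 190 mm) begins 47 mm behind the grasp point.
Start: joints at [1.373, 0.501, -0.427, 1.55, 0.221, 1.138, -0.21], TCP at [289.065, -582.187, 200.529] pointing down, gripper open.
Joint ranges: [-2.88, 2.88], [-0.31, 2.03], [-1.54, 1.56], [0.2, 2.42], [-1.41, 4.55], [0.19, 2.02], [-2.57, 2.57]. Speed limits (rad/s): [2.57, 2.57, 3.14, 3.14, 3.14, 3.14, 3.14].

INTERFACE

Orientations are given as a rotation vector (axis times angle).
In Python, from rig import ctrl gives the robot as it stands. The module is installed in compiled form; this text tells all that it offers.
- The arm moves only by the shell command python3 -m pendant 'ROWS' [FORCE]. ROWS is JSON, a list of rows, each an object of numbers: "wx", "wy", "wz": the turn, a rotation vector about the tool's x, y, z in degrees; "tx", "ty", "tz": the shift along the tool's x, y, z in cm; "grip": the closure in counts, from 0 (fully open) to 255 (shut). A call has 1 to 20 rows; each row shifts and turns the commanded pose from where the row before left it, along the tool's axes as they then stand; what a row does not reach is not made up. A row lasts 1/10 s, in which the tool goes at most 50 mm and 8.59 degrees, less where a joint would pass 70% of its speed; a pose out of reach is approached as far as the arm can. A call is refused whole if a number of a shift passes 5 or a number of a turn 8.59, either way. A call with a gripper value outside its range is refused whole. The fingers move at their own pace and stop on an object; FORCE is the grip in N (left out, the last holds). Time passes only in rows, so rows that do not move let the fingers close. It gives the time, the measured TCP pose, the force and the opening at its end, in the units of the state.
- ctrl.sense(): the state, without advancing time (a new reading comes with each control period).
- ctrl.get_image(name): name is "side" or "top"; returns a dict with "img" (420x560x3 uint8, blue, green, red), "mtx" (3x3 intrinsics, pixels), "extrinsics" (4x4, takes a point from world to camera coordinates). Camera axes: x right, y down, z forward; pixel columns grow to the right and rows downward; lengths in mm; the calibration is good to about 2 mm. A picture is of the moment at which its call begins. There is no depth.
- ctrl.hand_in(): hands the job in, once; it reports no verdict.
Trained networks look in a picture, given as the dict that the camera call returned (one of the last four; its "shot" number tells which), for a name from the list of things; names that differ only in an ending like _2 or _b are one class to them, and where a whole thing is asked for, a point or a joint stands for the part that bears it (a point fixed in the world has none). Each returns a list of dicts, best first, with "conf" (0 to 1); they miss things now and then, are a little off and sometimes report something else, mostly with a low value. They report only what shows in the picture. A call takes as long as a camera call. They do not tell look-alikes from the thing itself.
- ctrl.masks_of(picture, name): "region" (420x560 bool, what is visible of it) and "at" ([column, row] in pixels, amid what is visible of it).
- ctrl.pinpoint(picture, name): "at" ([column, row] in pixels: a listed point, or the origin of a listed thing).
The state is a dict: "time": time; "qpos": joint angles; "joint_vel": joint speeds; "joint_torque": joint torques, N m; "eef_pos": TCP position; "eef_rot": TCP orientation; "contact_force": force on the tool from outside, world axes, zero at the start; "torque": the same for the moment, N m; "finger_gap": finger opening in mm.
Only numpy, scipy, OpenCV 4.12 (cv2) and the standard library are available. Lean on these libraries where they do the work, as an engineer would, in place of code of your own. Each camera call takes 0.05 s, during which the arm holds its last target.

TASK

The steel pots on the bench stand mouth-down: turn every one of them mouth-up and stand it in the shallow tray. When all are in the tray, roll the ridged wheel of the batch counter up, one number at a time with a short stop at each, until the pips on its top face are as many as the pots. Leave the other things on the bench where they are.

Things in the scene. Friction and masses are not known exactly. Their poses are not given: they have to be found in the camera images.
- pot1_mid (a point): open-topped square steel pot, 50 x 50 mm outside, 60 mm tall, walls and bottom 4 mm, about 0.13 kg; the point is its centre, 30 mm from either end. Its z axis runs from the mouth out through the closed bottom (z up = mouth-down, as it starts; z down = mouth-up); x and y are square to its flat sides. Two or three of the three pots are present; an absent one reads None
- pot2_mid (a point): open-topped square steel pot, 50 x 50 mm outside, 60 mm tall, walls and bottom 4 mm, about 0.13 kg; the point is its centre, 30 mm from either end. Its z axis runs from the mouth out through the closed bottom (z up = mouth-down, as it starts; z down = mouth-up); x and y are square to its flat sides. Two or three of the three pots are present; an absent one reads None
- pot3_mid (a point): open-topped square steel pot, 50 x 50 mm outside, 60 mm tall, walls and bottom 4 mm, about 0.13 kg; the point is its centre, 30 mm from either end. Its z axis runs from the mouth out through the closed bottom (z up = mouth-down, as it starts; z down = mouth-up); x and y are square to its flat sides. Two or three of the three pots are present; an absent one reads None
- pot1: the same pot as pot1_mid; this origin is the centre of its open mouth
- pot2: the same pot as pot2_mid; this origin is the centre of its open mouth
- pot3: the same pot as pot3_mid; this origin is the centre of its open mouth
- tray_floor (a point): centre of the inner floor (3 mm above the bench) of a fixed shallow aluminium tray, 104 mm along its x and 316 mm along its y outside, inside 96 x 308 mm, rim 8 to 10 mm above the bench; it has room for three pots side by side along its y. The bench between tray and pots and around the pots is free; behind the pots a fixed steel drawer box begins at about x = 0.72
- counter: fixed grey batch counter: base 160 x 110 mm, origin under its middle; x away from the robot (give or take its yaw), z up. The cheeks on both sides of its wheel reach 30 mm above the axle, their small brass pointers 39 mm
- wheel_axis (a point): centre of the counter's white wheel, 55 mm above the bench, axes as the counter's; the level axle runs along y. Wheel 46 mm wide along y; eight flat faces 42 mm from the axle carry 0 to 7 black pips (0 = blank); on the edges between the faces stand eight ridges, 6 mm thick, reaching 62 mm from the axle
- wheel (a joint): wheel angle, rad: at k*pi/4 the face with k pips is on top, level, ridges pi/8 before and behind it. Grows (counts up) as the wheel's top is pushed away from the robot, to +x of wheel_axis. Starts at -2.0 to -0.5 (-pi/4: 7 pips, then blank at 0); stops at -2.4 and 5.7; no clicks, stays where left; about 3 N at a ridge turns it
- spanner_1: bystander: loose combination spanner, 180 x 32 x 6 mm, lying flat; origin under its middle
- bearing: bystander: loose ball bearing, 52 mm across, 15 mm high; origin under its middle
- heater_puck: bystander: loose black round puck, 68 mm across, 26 mm high; origin under its middle
- screwdriver_1: bystander: loose screwdriver with a black handle, 200 x 29 x 26 mm, lying along its x; origin under its middle
There are look-alikes about, which are no part of the job. What is shaped like the pot2 but blue is not meant.

How it is judged:
By the outcome, as a careful person would: the job done as asked, in the order asked, and still so for the second after the job is handed in, with the robot touching nothing.
Of pot1, pot2, pot3 only 2 to 3 are there at a start; the rules pass over those that are not, and their reading is None.
At some moment in a run one of pot1, pot2, pot3 may be knocked a few centimetres aside while the robot is not near it.
Once in a run the grip may slacken for a moment while it holds something.
It also fails if it takes over 210 s, if anything falls off the work surface, if the arm or the gripper's body presses on something with over 40 N, if the wrist force passes 120 N, or if a joint passes its speed limit or range.

## Working session

There is one attempt and no reset: what is moved stays moved. The work goes in short steps, Python scripts to look and compute and a shell command to move; the robot and the scene stay as the last step left them, time stands still between calls to the robot, and variables do not carry over. Pictures are saved under pics/ and viewed, and the job is handed in when it is done.

```bash
mkdir -p pics; ls
cat > look.py <<'E'
from rig import ctrl
import cv2,sys
for n in ("side","top"):
    p=ctrl.get_image(n); cv2.imwrite(f"pics/{n}_{sys.argv[1]}.png",p["img"])
    if len(sys.argv)>2: print(n,p["mtx"].tolist(),p["extrinsics"].tolist())
E
python3 look.py 0 v; python3 -c "
from rig import ctrl
print(ctrl.sense())"
```

```text
pics
side [[544.6779061399747, 0.0, 279.1459964224097], [0.0, 544.6779061399747, 206.78310910316867], [0.0, 0.0, 1.0]] [[0.9025704660611861, -0.43048775140578155, 0.006844682877049778, -482.18171748015817], [-0.2585471188823843, -0.5546509092838156, -0.7908955406046079, 200.43707138224693], [0.3442672524532527, 0.71206928365169, -0.6119128975336747, 1577.3176542496774], [0.0, 0.0, 0.0, 1.0]]
top [[422.59101928442357, 0.0, 280.22881194483415], [0.0, 422.59101928442357, 211.99788572934256], [0.0, 0.0, 1.0]] [[0.0007537451356705356, -0.9999992137006853, 0.0010022306528270277, 19.934258906926612], [-0.9882433068933172, -0.0008981120836273868, -0.15288675474103777, 540.6621982836787], [0.15288753464174723, -0.0008752100869251265, -0.9882432067858965, 1065.5526576451061], [0.0, 0.0, 0.0, 1.0]]
{'time': 0.1, 'qpos': array([ 1.37323819,  0.50176429, -0.42680207,  1.55132399,  0.22082506,
        1.13827835, -0.21031805]), 'joint_vel': array([-1.09659178e-03, -3.73846788e-03, -1.51772726e-03, -2.59710017e-03,
       -1.21664627e-03, -6.54056912e-05,  9.97338402e-04]), 'joint_torque': array([-1.10531555e-02, -5.67869711e+01, -5.83869562e+00, -2.79913884e+01,
       -6.91066124e-02,  2.41544185e-02,  6.69112023e-05]), 'eef_pos': array([ 288.6728366 , -581.64723936,  199.58415221]), 'eef_rot': array([ 0.86440122,  1.39410073, -0.86285472]), 'contact_force': array([-0.9440469 ,  0.16377239, -0.36433029]), 'torque': array([ 0.01326239,  0.01376272, -0.00676783]), 'finger_gap': 92.06657349029614}
```

The side view shows the arm over the bench, hiding the pots. The top view shows three light square pots at about (206,200), (255,206) and (312,207), and a blue look-alike at (123,204). The tray is at (322,256) and the counter at (424,200).

```bash
cat > det.py <<'E'
from rig import ctrl
import numpy as np
P={n:ctrl.get_image(n) for n in("side","top")}
for n in ("pot1_mid","pot1","tray_floor","counter","wheel_axis","spanner_1","bearing","heater_puck","screwdriver_1"):
  for v in P:
    d=ctrl.pinpoint(P[v],n); 
    print(n,v,[(round(x["conf"],2),np.round(x["at"],1).tolist()) for x in d[:5]])
E
python3 det.py
python3 - <<'E'
import cv2
i=cv2.imread('pics/top_0.png')
cv2.imwrite('pics/z1.png',cv2.resize(i[170:290,100:400],(800,320),interpolation=3))
cv2.imwrite('pics/z2.png',cv2.resize(i[160:240,380:480],(700,560),interpolation=3))
E
```

```text
pot1_mid side []
pot1_mid top [(0.59, [251.9, 207.3]), (0.28, [308.8, 208.3])]
pot1 side []
pot1 top [(0.68, [307.6, 209.7]), (0.66, [254.1, 208.1]), (0.58, [208.1, 203.5]), (0.58, [128.9, 208.2])]
tray_floor side [(0.7, [262.1, 250.5])]
tray_floor top [(0.8, [320.2, 256.6]), (0.23, [310.3, 207.0])]
counter side [(0.58, [344.6, 300.7])]
counter top [(0.79, [419.8, 203.1])]
wheel_axis side [(0.57, [347.9, 281.6])]
wheel_axis top [(0.75, [425.6, 200.1])]
spanner_1 side []
spanner_1 top [(0.84, [167.4, 206.2])]
bearing side [(0.62, [340.8, 239.2])]
bearing top [(0.66, [332.6, 162.1])]
heater_puck side [(0.8, [348.8, 261.0])]
heater_puck top [(0.8, [371.9, 171.8])]
screwdriver_1 side [(0.59, [207.1, 196.0])]
screwdriver_1 top [(0.63, [203.8, 274.8])]
```

Three silver pots are present and the look-alike is blue. The counter's top face shows 6 pips, 7 is next on the robot's side, and 5 is behind. So the wheel needs steps to 7, 0, 1, 2 and 3. I'll identify the arm's kinematics first, so I can plan the flip with the tool near level.

```bash
cat > kin0.py <<'E'
import numpy as np, itertools
from scipy.spatial.transform import Rotation as R
q=[1.37323819,0.50176429,-0.42680207,1.55132399,0.22082506,1.13827835,-0.21031805]
T=R.from_rotvec([0.86440122,1.39410073,-0.86285472])
print(np.round(T.as_matrix(),2))
res=[]
for s in itertools.product([1,-1],repeat=6):
  s=(1,)+s
  M=R.identity()
  for a,sg,qq in zip("zyzyzyz",s,q): M=M*R.from_euler(a,sg*qq)
  for off in (0,90,180,-90):
    Mo=R.from_euler('z',off,degrees=True)*M
    # tool: find T^-1 * : flange z should = tool x
    D=Mo.inv()*T
    d=np.round(D.as_matrix(),2)
    e=np.abs(np.abs(d)-np.round(np.abs(d))).max()
    res.append((e,s,off,d.tolist()))
res.sort(key=lambda r:r[0])
for r in res[:6]: print(r)
E
python3 kin0.py
```

```text
[[-0.    0.9   0.44]
 [ 0.    0.44 -0.9 ]
 [-1.    0.   -0.  ]]
(np.float64(0.03), (1, 1, -1, 1, -1, 1, 1), 0, [[-0.0, 0.03, 1.0], [-0.0, -1.0, 0.03], [1.0, -0.0, 0.0]])
(np.float64(0.03), (1, 1, -1, 1, -1, 1, 1), 90, [[-0.0, 1.0, -0.03], [-0.0, 0.03, 1.0], [1.0, 0.0, 0.0]])
(np.float64(0.03), (1, 1, -1, 1, -1, 1, 1), 180, [[0.0, -0.03, -1.0], [-0.0, 1.0, -0.03], [1.0, 0.0, 0.0]])
(np.float64(0.03), (1, 1, -1, 1, -1, 1, 1), -90, [[-0.0, -1.0, 0.03], [0.0, -0.03, -1.0], [1.0, -0.0, 0.0]])
(np.float64(0.03), (1, -1, -1, -1, -1, -1, 1), 0, [[-0.0, 0.03, 1.0], [0.0, -1.0, 0.03], [1.0, 0.0, 0.0]])
(np.float64(0.03), (1, -1, -1, -1, -1, -1, 1), 90, [[0.0, 1.0, -0.03], [-0.0, 0.03, 1.0], [1.0, -0.0, 0.0]])
```

```bash
python3 -m pendant '[{"tx":-5},{"tx":-5},{"tx":-4}]'; python3 -c "
from rig import ctrl
s=ctrl.sense()
print([s[k].round(4).tolist() for k in ('qpos','eef_pos','eef_rot')])"
```

```text
[[1.3732, 0.5009, -0.427, 1.5504, 0.2208, 1.1383, -0.2103], [289.0659, -582.2038, 200.5461], [0.8634, 1.3926, -0.8634]]validation failed for argument at $[0]...
```

```bash
python3 -m pendant '[{"wx":0,"wy":0,"wz":0,"tx":-5,"ty":0,"tz":0,"grip":0},{"wx":0,"wy":0,"wz":0,"tx":-5,"ty":0,"tz":0,"grip":0},{"wx":0,"wy":0,"wz":0,"tx":-4,"ty":0,"tz":0,"grip":0}]'; python3 -c "
from rig import ctrl
s=ctrl.sense()
print([s[k].round(4).tolist() for k in ('qpos','eef_pos','eef_rot')])"
```

```text
time: 1.4
eef_pos: [289.4, -582.4, 343.5]
eef_rot: [0.862, 1.391, -0.864]
contact_force: [0.6, -0.9, 0.7]
finger_gap: 91.8
[[1.3792, 0.4092, -0.446, 1.3602, 0.1748, 1.4087, -0.1721], [289.423, -582.4442, 343.5207], [0.8624, 1.3907, -0.8638]]
```

```bash
cat > lg.py <<'E'
from rig import ctrl
import json
s=ctrl.sense()
r=[s[k].tolist() for k in ('qpos','eef_pos','eef_rot')]
open('log.jsonl','a').write(json.dumps(r)+'\n')
print(s['time'].__round__(2),s['qpos'].round(3).tolist(),s['eef_pos'].round(1).tolist(),s['finger_gap'].__round__(1),s['contact_force'].round(1).tolist())
E
python3 lg.py
python3 -m pendant '[{"wx":0,"wy":0,"wz":0,"tx":0,"ty":3,"tz":-2.5,"grip":0},{"wx":0,"wy":0,"wz":0,"tx":0,"ty":3,"tz":-2.5,"grip":0},{"wx":0,"wy":8,"wz":0,"tx":0,"ty":3,"tz":-2.5,"grip":0}]';python3 lg.py
python3 -m pendant '[{"wx":0,"wy":8,"wz":0,"tx":0,"ty":3,"tz":-2.5,"grip":0},{"wx":0,"wy":8,"wz":0,"tx":0,"ty":3,"tz":-2.5,"grip":0},{"wx":0,"wy":8,"wz":0,"tx":0,"ty":0,"tz":-2.5,"grip":0}]';python3 lg.py
python3 -m pendant '[{"wx":0,"wy":0,"wz":8,"tx":0,"ty":0,"tz":-2,"grip":0},{"wx":0,"wy":0,"wz":8,"tx":0,"ty":0,"tz":-2,"grip":0},{"wx":0,"wy":0,"wz":8,"tx":0,"ty":0,"tz":-2.5,"grip":0}]';python3 lg.py
```

```text
1.4 [1.379, 0.409, -0.446, 1.36, 0.175, 1.409, -0.172] [289.4, -582.4, 343.5] 91.8 [0.6, -0.9, 0.7]
time: 1.7
eef_pos: [334.7, -469.1, 341.4]
eef_rot: [0.936, 1.519, -0.815]
contact_force: [0.5, 0.1, -0.8]
finger_gap: 91.9
1.7 [1.276, 0.381, -0.492, 1.419, 0.137, 1.522, -0.322] [334.7, -469.1, 341.4] 91.9 [0.5, 0.1, -0.8]
time: 2.0
eef_pos: [361.9, -380.1, 362.3]
eef_rot: [1.156, 1.876, -0.632]
contact_force: [-0.6, 0.8, -0.6]
finger_gap: 91.9
2.0 [1.154, 0.594, -0.506, 1.194, 0.039, 1.933, -0.446] [361.9, -380.1, 362.3] 91.9 [-0.6, 0.8, -0.6]
time: 2.3
eef_pos: [334.3, -335.2, 395.0]
eef_rot: [1.497, 1.552, -0.401]
contact_force: [-1.5, -0.2, -0.5]
finger_gap: 91.7
2.3 [1.469, 0.417, -0.537, 1.449, -0.318, 1.777, -0.306] [334.3, -335.2, 395.0] 91.7 [-1.5, -0.2, -0.5]
```

```bash
cat > fit.py <<'E'
import numpy as np, itertools, json
from scipy.optimize import least_squares
from scipy.spatial.transform import Rotation as R
D=[json.loads(l) for l in open('log.jsonl')]
D.append([[1.3732,0.5009,-0.427,1.5504,0.2208,1.1383,-0.2103],[289.0659,-582.2038,200.5461],[0.8634,1.3926,-0.8634]])
def fk(p,s,q):
    # p: base yaw, base roll?, d1, ax1.. ; joint offsets none
    M=R.from_euler('z',p[0]); t=np.zeros(3)
    tr=[(0,0,0),(0,0,p[1]),(0,0,0),(p[2],p[3],p[4]),(0,0,0),(p[5],p[6],p[7]),(p[8],p[9],p[10])]
    tr=[(0,0,0),(0,0,p[1]),(0,0,0),(p[2],0,p[3]),(-p[2] if 0 else p[4],0,p[5]),(0,0,p[6]),(p[7],0,0)]
    for a,sg,qq,d in zip("zyzyzyz",s,q,tr):
        t=t+M.apply(d); M=M*R.from_euler(a,sg*qq)
    t=t+M.apply([0,0,p[8]]); M=M*R.from_euler('z',p[9])*R.from_matrix([[0,0,1],[0,-1,0],[1,0,0]])
    return t,M
def res(p,s):
    r=[]
    for q,e,w in D:
        t,M=fk(p,s,q); r+=list((t-e)); r+=list(300*(M.inv()*R.from_rotvec(w)).as_rotvec())
    return np.array(r)
if __name__=="__main__":
    out=[]
    for s in itertools.product([1,-1],repeat=7):
        if s[1]<0: continue
        for y in (-1.57,0,1.57,3.14):
          for z in (0,3.14):
            f=least_squares(res,[y,300,0,400,0,400,0,50,250,z],args=(s,),max_nfev=60)
            out.append((f.cost,s,f.x.round(3).tolist()))
    out.sort(key=lambda o:o[0])
    for o in out[:5]: print(o)
    json.dump(out[0],open('fit.json','w'))
E
python3 fit.py
```

```text
Traceback (most recent call last):
  File "fit.py", line 26, in <module>
    f=least_squares(res,[y,300,0,400,0,400,0,50,250,z],args=(s,),max_nfev=60)
  File "fit.py", line 18, in res
    t,M=fk(p,s,q); r+=list((t-e)); r+=list(300*(M.inv()*R.from_rotvec(w)).as_rotvec())
        ~~^^^^^^^
  File "fit.py", line 9, in fk
    tr=[(0,0,0),(0,0,p[1]),(0,0,0),(p[2],p[3],p[4]),(0,0,0),(p[5],p[6],p[7]),(p[8],p[9],p[10])]
                                                                                        ~^^^^
IndexError: index 10 is out of bounds for axis 0 with size 10
```

```bash
sed -i '/p\[10\]/d; s/-p\[2\] if 0 else p\[4\]/p[4]/' fit.py; time python3 fit.py
```

```text
Still running in the background as job /tmp/bash_jobs.1000/de10d736d460 (pid 734). You'll get a notice when it ends.
```

Edit , replacing
```

```
with
```

```

```bash
cat /tmp/bash_jobs.1000/de10d736d460/stdout
```

```text
(np.float64(56.30402505113539), (-1, 1, -1, 1, -1, 1, -1), [-0.026, 298.962, -17.986, 537.88, -10.371, 807.766, -341.66, -0.568, 391.519, 3.118])
(np.float64(56.30402505114008), (-1, 1, -1, 1, -1, 1, -1), [-0.026, 298.962, -17.986, 537.88, -10.371, -157.291, 623.397, -0.568, 391.519, 3.118])
(np.float64(56.3040250514733), (-1, 1, -1, 1, -1, 1, -1), [-0.026, 298.962, -17.986, 537.88, -10.37, 745.135, -279.029, -0.568, 391.519, 3.118])
(np.float64(56.304025052088946), (-1, 1, -1, 1, -1, 1, -1), [-0.026, 298.962, -17.986, 537.88, -10.37, 409.366, 56.74, -0.568, 391.519, 3.118])
(np.float64(56.304025052186354), (-1, 1, -1, 1, -1, 1, -1), [-0.026, 298.962, -17.986, 537.88, -10.37, -5985.014, 6451.12, -0.567, 391.519, -3.166])
```

```bash
cat > meas.py <<'E'
from rig import ctrl
import numpy as np, cv2
def ray(p,uv):
    K,E=p["mtx"],p["extrinsics"]; Rm,t=E[:3,:3],E[:3,3]
    return -Rm.T@t, Rm.T@np.linalg.inv(K)@np.array([uv[0],uv[1],1.])
def onz(p,uv,z):
    c,d=ray(p,uv); return c+d*(z-c[2])/d[2]
def proj(p,X):
    E=p["extrinsics"]; c=E[:3,:3]@np.asarray(X,float)+E[:3,3]; h=p["mtx"]@c; return h[:2]/h[2]
def tri(ps,uvs):
    A=np.zeros((3,3));b=np.zeros(3)
    for p,uv in zip(ps,uvs):
        c,d=ray(p,uv); d/=np.linalg.norm(d); M=np.eye(3)-np.outer(d,d); A+=M;b+=M@c
    return np.linalg.solve(A,b)
E
cat > m1.py <<'E'
from meas import *
import sys
P={n:ctrl.get_image(n) for n in("side","top")}
for v in P: cv2.imwrite(f"pics/{v}_{sys.argv[1]}.png",P[v]["img"])
for v in P:
    for d in ctrl.masks_of(P[v],"pot1_mid"):
        reg=d["region"]; print(v,round(d["conf"],2),np.round(d["at"],1),reg.sum(),P[v]["img"][reg].mean(0).round())
        if v=="top":
            g=cv2.cvtColor(P[v]["img"],cv2.COLOR_BGR2GRAY)
            k=cv2.dilate(reg.astype(np.uint8),np.ones((5,5)))
            m=((g>185)&(k>0)).astype(np.uint8)
            c,_=cv2.findContours(m,cv2.RETR_EXTERNAL,cv2.CHAIN_APPROX_NONE)
            if c:
                c=max(c,key=cv2.contourArea).reshape(-1,2)
                w=np.array([onz(P[v],q,60)[:2] for q in c],np.float32)
                print("   rect",cv2.minAreaRect(w))
for n in("tray_floor","wheel_axis","counter","bearing","heater_puck"):
    a=[ctrl.pinpoint(P[v],n) for v in P]
    if all(a): print(n,tri([P[v] for v in P],[x[0]["at"] for x in a]).round(1),onz(P["top"],a[1][0]["at"],{"tray_floor":3,"wheel_axis":55}.get(n,0)).round(1))
g=cv2.cvtColor(P["top"]["img"],cv2.COLOR_BGR2GRAY)
for d in ctrl.masks_of(P["top"],"tray_floor")[:1]:
    w=np.array([onz(P["top"],(x,y),5)[:2] for y,x in np.argwhere(d["region"])],np.float32); print("tray",cv2.minAreaRect(w))
E
python3 m1.py 1
```

```text
side 0.54 [282.5 198.6] 92 [130. 122. 119.]
side 0.34 [294.5 234.2] 245 [113. 106. 104.]
top 0.75 [252.6 206.3] 410 [208. 200. 198.]
   rect ((556.3512573242188, 86.17023468017578), (49.441226959228516, 48.55733871459961), 7.3155927658081055)
tray_floor [430.  -86.8  11.1] [431.  -87.8   3. ]
wheel_axis [ 574.9 -360.4   63.9] [ 571.3 -361.2   55. ]
counter [ 565.5 -357.1    4.6] [ 571.4 -360.8    0. ]
bearing [599.5 -97.9  32.4] [ 679.9 -119.2    0. ]
heater_puck [ 659.7 -230.6   -4.6] [ 657.6 -229.3    0. ]
tray ((429.6913757324219, -90.10171508789062), (316.9195556640625, 105.77723693847656), 87.05558013916016)
```

Run:
```python
from meas import *
s=ctrl.sense(); T=s['eef_pos']
from scipy.spatial.transform import Rotation as R
M=R.from_rotvec(s['eef_rot']).as_matrix(); print(M.round(2),T)
for v in("side","top"):
    p=ctrl.get_image(v); print(v,proj(p,T),proj(p,T-100*M[:,0]),proj(p,T-390*M[:,0]))
p=ctrl.get_image("top"); i=p["img"]; cv2.imwrite("pics/z3.png",cv2.resize(i[250:420,420:560],(560,680//1)))
```

```text
[[ 0.15  0.91  0.38]
 [ 0.61  0.21 -0.76]
 [-0.77  0.35 -0.53]] [ 334.05542599 -334.57435933  395.43206951]
side [263.89624977 200.89399291] [269.21595202 188.99923205] [291.56777505 139.02094811]
top [486.92021521 299.51397815] [552.24279524 312.04605996] [880.58023309 375.03732011]
```

Run:
```python
from meas import *
p=ctrl.get_image("side");t=ctrl.get_image("top")
for X in [(289,-582,200),(680,-119,0),(571,-361,55),(431,-88,3),(657,-229,13),(0,0,0)]: print(X,proj(p,X).round(),proj(t,X).round())
print(onz(t,(435,286),30), proj(p,onz(t,(435,286),30)))
for n in("bearing","heater_puck","pot1_mid"):
  for v in(p,t): print(n,[(round(d["conf"],2),np.round(d["at"]).tolist()) for d in ctrl.pinpoint(v,n)])
i=cv2.resize(p["img"][120:360,140:460],(800,600),interpolation=cv2.INTER_CUBIC)
def mk(X,c):
    u=(proj(p,X)-[140,120])*2.5; cv2.circle(i,tuple(u.astype(int).tolist()),4,c,-1)
for X in [(680,-119,0),(571,-361,55),(431,-88,3),(657,-229,13)]: mk(X,(0,0,255))
mk(ctrl.sense()["eef_pos"],(0,255,0))
cv2.imwrite("pics/z4.png",i)
```

```text
(289, -582, 200) [294. 346.] [559. 316.]
(680, -119, 0) [337. 235.] [331. 165.]
(571, -361, 55) [349. 284.] [427. 200.]
(431, -88, 3) [261. 251.] [321. 255.]
(657, -229, 13) [349. 256.] [372. 172.]
(0, 0, 0) [113. 276.] [288. 426.]
[ 349.70377727 -378.86870186   30.        ] [277.89179716 321.32979127]
bearing [(0.53, [337.0, 238.0])]
bearing [(0.61, [319.0, 255.0]), (0.6, [208.0, 198.0]), (0.55, [331.0, 166.0])]
heater_puck [(0.69, [350.0, 261.0])]
heater_puck [(0.8, [370.0, 173.0]), (0.66, [166.0, 203.0])]
pot1_mid [(0.63, [293.0, 238.0]), (0.56, [273.0, 199.0])]
pot1_mid [(0.73, [254.0, 208.0]), (0.39, [332.0, 164.0])]
```

The projected points fall on the bearing, puck, tray and wheel, so the calibration holds. Next I'll fit all the pot tops and the tray in the top view.

```bash
cat > pots.py <<'E'
from meas import *
def fit_at(t,uv,z=60,r=16):
    g=cv2.cvtColor(t["img"],cv2.COLOR_BGR2GRAY)
    u,v=map(int,uv); m=np.zeros_like(g); m[v-r:v+r,u-r:u+r]=(g[v-r:v+r,u-r:u+r]>175)*255
    c,_=cv2.findContours(m,cv2.RETR_EXTERNAL,cv2.CHAIN_APPROX_NONE)
    c=max(c,key=cv2.contourArea).reshape(-1,2)
    w=np.array([onz(t,q,z)[:2] for q in c],np.float32); return cv2.minAreaRect(w)
if __name__=="__main__":
    t=ctrl.get_image("top")
    for uv in((206,200),(255,206),(312,207)): print(fit_at(t,uv))
E
python3 pots.py
cat > ik.py <<'E'
import numpy as np, json
from scipy.optimize import least_squares
from scipy.spatial.transform import Rotation as R
from fit import fk
f=json.load(open('fit.json')); S,p=f[1],f[2]
lo=np.array([-2.88,-.31,-1.54,.2,-1.41,.19,-2.57]);hi=np.array([2.88,2.03,1.56,2.42,4.55,2.02,2.57])
def tool(az,el,flip):  # tool x dir azimuth/elev deg, jaws horizontal ; flip roll by pi
    a,e=np.radians([az,el]); x=np.array([np.cos(e)*np.cos(a),np.cos(e)*np.sin(a),np.sin(e)])
    z=np.array([-np.sin(a),np.cos(a),0])*(1 if not flip else -1); return np.array([x,np.cross(z,x),z]).T
def ik(pos,M,n=12,seed=0):
    rng=np.random.default_rng(seed); best=None
    def r(q):
        t,m=fk(p,S,q); return np.r_[(t-pos)/1000,.5*(m.inv()*R.from_matrix(M)).as_rotvec()]
    sols=[]
    for _ in range(n):
        o=least_squares(r,rng.uniform(lo,hi),bounds=(lo,hi),max_nfev=80)
        if o.cost<1e-6: sols.append(o.x)
    return sols
E
cat > t1.py <<'E'
from ik import *
for name,g in (("P",(550,-55,45)),("Pl",(565,200,45)),("T",(430,-90,30))):
  for az in (0,45,90,-45,-90,135,-135):
    o=[]
    for fl in(0,1):
        M=tool(az,-12,fl); s=ik(np.array(g)+19*M[:,0],M,n=8); o.append([x.round(2).tolist() for x in s[:2]])
    print(name,az,o,flush=True)
E
sed -i 's/^import numpy as np, itertools, json/import numpy as np, itertools, json/' fit.py; time timeout 570 python3 t1.py
```

```text
((572.3230590820312, 214.98789978027344), (48.97468185424805, 50.60525894165039), 87.3828353881836)
((556.1993408203125, 86.08908081054688), (50.62706756591797, 48.895503997802734), 6.618792533874512)
((551.5752563476562, -61.15034103393555), (50.2375602722168, 48.948638916015625), 9.659438133239746)
P 0 [[], []]
P 45 [[[1.16, 1.11, -0.43, 2.18, -1.41, 0.96, -1.55], [1.19, 1.12, -0.46, 2.18, -1.39, 0.93, -1.56]], [[0.24, 1.21, 0.65, 2.18, 4.51, 1.98, 1.57], [1.19, 1.12, -0.46, 2.18, -1.39, 0.93, 1.58]]]
P 90 [[[0.35, 1.2, 0.44, 1.56, -1.13, 1.91, -1.77], [0.26, 1.25, 0.59, 1.56, -1.21, 2.02, -1.72]], [[0.79, 1.16, -0.26, 1.56, -0.74, 1.5, 1.07], [0.83, 1.17, -0.32, 1.56, -0.69, 1.47, 1.03]]]
P -45 [[[-0.07, 1.23, -0.62, 2.33, 1.97, 2.02, -1.65], [-1.67, 1.89, 1.22, 2.33, 4.45, 0.19, 1.34]], [[-1.04, 1.15, 0.45, 2.33, 1.73, 0.97, 1.21]]]
P -90 [[[-0.54, 1.1, 0.0, 1.71, 1.02, 1.53, -1.31], [-1.06, 1.31, 0.79, 1.72, 0.42, 1.09, -0.81]], [[-0.78, 1.14, 0.35, 1.71, 0.81, 1.31, 2.0]]]
P 135 [[[0.55, 1.4, -0.5, 0.98, -0.18, 2.02, -2.22], [0.53, 1.39, -0.47, 0.98, -0.2, 2.02, -2.21]], [[0.53
[... 1112 characters left out ...]
2, -0.92, 1.8, -1.6], [0.66, 1.13, 0.18, 1.72, -0.83, 1.68, -1.7]], [[0.96, 1.14, -0.24, 1.72, -0.6, 1.47, 1.19], [1.24, 1.26, -0.66, 1.72, -0.3, 1.31, 0.87]]]
T -45 [[], []]
T -90 [[[-0.07, 1.24, -0.67, 1.99, 1.25, 1.96, -1.79], [-1.17, 1.28, 0.73, 1.99, 0.43, 0.94, -0.97]], [[-0.82, 1.1, 0.28, 1.99, 0.83, 1.21, 1.77]]]
T 135 [[[0.3, 1.26, 0.25, 1.31, -0.45, 1.98, -1.61], [0.24, 1.28, 0.36, 1.32, -0.5, 2.02, -1.54]], [[0.39, 1.24, 0.09, 1.31, -0.38, 1.94, 1.42], [0.65, 1.28, -0.38, 1.31, -0.14, 1.86, 1.11]]]
T -135 [[[-0.87, 1.56, 1.11, 1.5, -0.2, 1.6, -0.5], [-0.87, 1.57, 1.13, 1.5, -0.21, 1.6, -0.48]], [[-0.57, 1.26, 0.5, 1.5, 0.25, 1.61, 2.13]]]
real	3m35.900s
user	3m16.473s
sys	0m0.290s
```

```bash
cat > d.py <<'E'
# d.py x y z az el flip : deltas from present pose to target TCP pose (mm,deg)
import sys,numpy as np
from rig import ctrl
from scipy.spatial.transform import Rotation as R
def tool(az,el,fl):
    a,e=np.radians([az,el]); x=np.array([np.cos(e)*np.cos(a),np.cos(e)*np.sin(a),np.sin(e)])
    z=np.array([-np.sin(a),np.cos(a),0])*(1 if not fl else -1); return np.array([x,np.cross(z,x),z]).T
s=ctrl.sense(); p=s['eef_pos']; M=R.from_rotvec(s['eef_rot']).as_matrix()
x,y,z,az,el,fl=map(float,sys.argv[1:7]); T=tool(az,el,fl)
t=np.array([x,y,z])
if len(sys.argv)>7: t=t+19*T[:,0]   # given = grasp point
dp=t-p
print("t %.2f"%s['time'],"now",p.round(1),"gap %.1f"%s['finger_gap'],"F",s['contact_force'].round(1),"q",s['qpos'].round(2))
a=np.degrees(np.arctan2(M[1,0],M[0,0])); e=np.degrees(np.arcsin(M[2,0])); print("tool x az %.1f el %.1f ; tool z"%(a,e),M[:,2].round(3))
print("rot in tool (deg)",np.degrees(R.from_matrix(M.T@T).as_rotvec()).round(1),"world d",dp.round(1))
print("shift now-axes (cm)",(M.T@dp/10).round(2),"target-axes",(T.T@dp/10).round(2))
E
python3 d.py 572 215 150 -92.6 -90 0
python3 - <<'E'
from meas import *
t=ctrl.get_image("top")
for uv in((123,204),(112,205),(134,203),(121,193),(125,215)): print(uv,onz(t,uv,60).round())
E
```

```text
t 3.65 now [ 333.7 -334.8  395.5] gap 91.7 F [-0.3 -0.6  0. ] q [ 1.47  0.42 -0.54  1.45 -0.31  1.78 -0.31]
tool x az 76.4 el -50.8 ; tool z [ 0.377 -0.76  -0.53 ]
rot in tool (deg) [-65.2 -16.2 -38.2] world d [ 238.3  549.8 -245.5]
shift now-axes (cm) [ 56.36  25.04 -19.77] target-axes [24.55 56.   21.32]
(123, 204) [558. 426.  60.]
(112, 205) [556. 455.  60.]
(134, 203) [561. 398.  60.]
(121, 193) [587. 433.  60.]
(125, 215) [530. 420.  60.]
```

```bash
python3 -m pendant '[{"wx":-6.5,"wy":-1.6,"wz":-3.8,"tx":0,"ty":0,"tz":0,"grip":0},{"wx":-6.5,"wy":-1.6,"wz":-3.8,"tx":0,"ty":0,"tz":0,"grip":0},{"wx":-6.5,"wy":-1.6,"wz":-3.8,"tx":0,"ty":0,"tz":0,"grip":0},{"wx":-6.5,"wy":-1.6,"wz":-3.8,"tx":0,"ty":0,"tz":0,"grip":0},{"wx":-6.5,"wy":-1.6,"wz":-3.8,"tx":0,"ty":0,"tz":0,"grip":0},{"wx":-6.5,"wy":-1.6,"wz":-3.8,"tx":0,"ty":0,"tz":0,"grip":0},{"wx":-6.5,"wy":-1.6,"wz":-3.8,"tx":0,"ty":0,"tz":0,"grip":0},{"wx":-6.5,"wy":-1.6,"wz":-3.8,"tx":0,"ty":0,"tz":0,"grip":0},{"wx":-6.5,"wy":-1.6,"wz":-3.8,"tx":0,"ty":0,"tz":0,"grip":0},{"wx":-6.5,"wy":-1.6,"wz":-3.8,"tx":0,"ty":0,"tz":0,"grip":0}]'; python3 lg.py; python3 d.py 572 215 150 -92.6 -90 0
```

```text
time: 4.7
eef_pos: [334.2, -334.4, 395.7]
eef_rot: [0.035, 1.571, -0.031]
contact_force: [-0.6, 0.6, 0.5]
finger_gap: 91.5
4.7 [1.462, 0.044, -0.752, 1.679, 0.029, 1.433, 0.664] [334.2, -334.4, 395.7] 91.5 [-0.6, 0.6, 0.5]
t 4.70 now [ 334.2 -334.4  395.7] gap 91.5 F [-0.6  0.6  0.5] q [ 1.46  0.04 -0.75  1.68  0.03  1.43  0.66]
tool x az 97.5 el -89.9 ; tool z [ 0.999 -0.042 -0.   ]
rot in tool (deg) [ 0.2 -0.  -0.1] world d [ 237.8  549.4 -245.7]
shift now-axes (cm) [24.7  55.84 21.44] target-axes [24.57 55.96 21.26]
```

```bash
python3 -m pendant '[{"wx":0,"wy":0,"wz":0,"tx":1,"ty":4.3,"tz":1.64,"grip":0},{"wx":0,"wy":0,"wz":0,"tx":1,"ty":4.3,"tz":1.64,"grip":0},{"wx":0,"wy":0,"wz":0,"tx":1,"ty":4.3,"tz":1.64,"grip":0},{"wx":0,"wy":0,"wz":0,"tx":1,"ty":4.3,"tz":1.64,"grip":0},{"wx":0,"wy":0,"wz":0,"tx":1,"ty":4.3,"tz":1.64,"grip":0},{"wx":0,"wy":0,"wz":0,"tx":1,"ty":4.3,"tz":1.64,"grip":0},{"wx":0,"wy":0,"wz":0,"tx":1,"ty":4.3,"tz":1.64,"grip":0},{"wx":0,"wy":0,"wz":0,"tx":1,"ty":4.3,"tz":1.64,"grip":0},{"wx":0,"wy":0,"wz":0,"tx":1,"ty":4.3,"tz":1.64,"grip":0},{"wx":0,"wy":0,"wz":0,"tx":1,"ty":4.3,"tz":1.64,"grip":0},{"wx":0,"wy":0,"wz":0,"tx":1,"ty":4.3,"tz":1.64,"grip":0},{"wx":0,"wy":0,"wz":0,"tx":1,"ty":4.3,"tz":1.64,"grip":0},{"wx":0,"wy":0,"wz":0,"tx":1,"ty":4.3,"tz":1.64,"grip":0}]'; python3 lg.py; python3 d.py 572 215 150 -92.6 -90 0
```

```text
time: 6.0
eef_pos: [574.1, 215.5, 267.2]
eef_rot: [0.042, 1.572, -0.035]
contact_force: [0.9, -0.2, 0.9]
finger_gap: 91.9
6.0 [0.316, 0.536, -1.027, 1.557, 0.464, 1.313, -0.817] [574.1, 215.5, 267.2] 91.9 [0.9, -0.2, 0.9]
t 6.00 now [574.1 215.5 267.2] gap 91.9 F [ 0.9 -0.2  0.9] q [ 0.32  0.54 -1.03  1.56  0.46  1.31 -0.82]
tool x az 111.6 el -89.7 ; tool z [ 0.999 -0.049 -0.002]
rot in tool (deg) [-0.2 -0.1 -0.3] world d [  -2.1   -0.5 -117.2]
shift now-axes (cm) [11.72 -0.11 -0.18] target-axes [11.72 -0.06 -0.21]
```

```bash
python3 m1.py 2; python3 pots.py
```

```text
side 0.94 [274.8 201.1] 412 [133. 125. 121.]
top 0.59 [421.8 201.6] 2535 [138. 138. 135.]
   rect ((622.3875732421875, -372.6057434082031), (45.953224182128906, 18.638242721557617), 81.66158294677734)
tray_floor [424.1 -91.5   7.3] [424.4 -92.    3. ]
wheel_axis [ 573.  -356.8   56.2] [ 570.2 -356.    55. ]
counter [ 562.2 -356.2    8.4] [ 566.7 -360.3    0. ]
bearing [ 682.7 -125.5   -4.6] [ 678.8 -123.9    0. ]
heater_puck [ 654.7 -234.8    1.2] [ 658.5 -236.5    0. ]
tray ((557.6803588867188, -62.98708724975586), (61.27438735961914, 55.550838470458984), 10.385180473327637)
((570.5656127929688, 213.98573303222656), (83.25934600830078, 80.62586212158203), 1.270570158958435)
((554.93701171875, 87.06423950195312), (81.46414947509766, 80.4840087890625), 0.25524696707725525)
((551.4472045898438, -61.485496520996094), (46.697486877441406, 47.78971481323242), 10.50954818725586)
```

The side view now shows all three pots, at about (262,179), (273,202) and (292,228), with the hand behind C at (260,85). Next I'll check the heights.

Run:
```python
from meas import *
p=ctrl.get_image("side"); i=cv2.resize(p["img"][130:290,200:360],(600,600),interpolation=cv2.INTER_CUBIC)
for x,y,th in((572.3,215,-2.6),(556.2,86.1,6.6),(551.6,-61.2,9.7)):
    for h in(0,60):
        for k in range(4):
            a=np.radians(th+45+90*k); u=(proj(p,(x+35.36*np.cos(a),y+35.36*np.sin(a),h))-[200,130])*3.75
            cv2.circle(i,tuple(u.astype(int).tolist()),3,(0,0,255) if h else (0,255,0),-1)
cv2.imwrite("pics/z5.png",i)
```

```text
(no output)
```

The projected corners match the pots to about 1 px, so the 60 mm height holds. Next I'll pick C from above and turn it in place, so the later side approach clears the blue cube.

```bash
python3 -m pendant '[{"wx":0,"wy":0,"wz":0,"tx":4.6,"ty":0,"tz":-0.1,"grip":0},{"wx":0,"wy":0,"wz":0,"tx":4.6,"ty":0,"tz":-0.1,"grip":0},{"wx":0,"wy":0,"wz":0,"tx":4.6,"ty":0,"tz":0,"grip":0},{"wx":0,"wy":0,"wz":0,"tx":4.6,"ty":0,"tz":0,"grip":0},{"wx":0,"wy":0,"wz":0,"tx":4.7,"ty":0,"tz":0,"grip":0},{"wx":0,"wy":0,"wz":0,"tx":0,"ty":0,"tz":0,"grip":0}]'; python3 d.py 572 215 35 -92.6 -90 0
```

```text
time: 7.45
eef_pos: [566.2, 212.4, 30.7]
eef_rot: [0.038, 1.583, -0.037]
contact_force: [-0.5, -0.2, -0.7]
finger_gap: 92.0
t 7.45 now [566.2 212.4  30.7] gap 92.0 F [-0.5 -0.2 -0.7] q [ 0.2   0.78 -0.84  1.76  0.7   0.94 -0.98]
tool x az 175.6 el -89.3 ; tool z [ 0.999 -0.048 -0.012]
rot in tool (deg) [-0.2 -0.7 -0. ] world d [5.8 2.6 4.3]
shift now-axes (cm) [-0.44  0.28  0.57] target-axes [-0.43  0.28  0.57]
```

Correct by tz +0.6 and ty +0.3, then close.

```bash
python3 -m pendant '[{"wx":0,"wy":-0.7,"wz":0,"tx":-0.3,"ty":0.3,"tz":0.6,"grip":0},{"wx":0,"wy":0,"wz":0,"tx":0,"ty":0,"tz":0,"grip":255},{"wx":0,"wy":0,"wz":0,"tx":0,"ty":0,"tz":0,"grip":255},{"wx":0,"wy":0,"wz":0,"tx":0,"ty":0,"tz":0,"grip":255},{"wx":0,"wy":0,"wz":0,"tx":0,"ty":0,"tz":0,"grip":255},{"wx":0,"wy":0,"wz":0,"tx":0,"ty":0,"tz":0,"grip":255},{"wx":0,"wy":0,"wz":0,"tx":0,"ty":0,"tz":0,"grip":255},{"wx":0,"wy":0,"wz":0,"tx":0,"ty":0,"tz":0,"grip":255}]' 25; python3 d.py 572 215 35 -65 -90 0
```

```text
time: 8.25
eef_pos: [577.3, 217.9, 40.1]
eef_rot: [0.042, 1.56, -0.034]
contact_force: [0.4, 0.9, 0.3]
finger_gap: 40.4
t 8.25 now [577.3 217.9  40.1] gap 40.4 F [0.4 0.9 0.3] q [ 0.2   0.77 -0.84  1.75  0.7   0.94 -0.99]
tool x az 23.1 el -89.3 ; tool z [ 0.999 -0.048  0.011]
rot in tool (deg) [-27.8   0.7  -0.1] world d [-5.3 -2.9 -5.1]
shift now-axes (cm) [ 0.5  -0.31 -0.52] target-axes [ 0.51 -0.04 -0.6 ]
```

```bash
python3 -m pendant '[{"wx":0,"wy":0,"wz":0,"tx":0,"ty":0,"tz":0,"grip":255}]'
python3 - <<'E'
from meas import *
p=ctrl.get_image("side"); cv2.imwrite("pics/z6.png",cv2.resize(p["img"][100:240,180:320],(600,600),interpolation=cv2.INTER_CUBIC))
E
```

```text
time: 8.35
eef_pos: [577.2, 217.9, 40.0]
eef_rot: [0.042, 1.56, -0.034]
contact_force: [0.7, 0.2, 0.1]
finger_gap: 32.4
```

Run:
```python
from meas import *
p=ctrl.get_image("side");t=ctrl.get_image("top"); s=ctrl.sense()
print(proj(p,s['eef_pos']),proj(p,(572,215,60)),s['eef_pos'],proj(t,s['eef_pos']))
cv2.imwrite("pics/top_3.png",cv2.resize(t["img"][140:270,140:320],(800,578)))
```

```text
[263.5072726  177.83249255] [262.42046544 173.89545575] [577.23749831 217.97776143  40.00658492] [205.28745312 198.30403554]
```

Run:
```python
from meas import *
p=ctrl.get_image("side"); i=p["img"][145:205,235:305]; i=cv2.resize(i,(700,600),interpolation=cv2.INTER_CUBIC)
s=ctrl.sense()
u=(proj(p,s['eef_pos'])-[235,145])*10; cv2.circle(i,tuple(u.astype(int).tolist()),5,(0,0,255),-1)
print(s['finger_gap'],s['time'])
cv2.imwrite("pics/z7.png",i)
```

```text
16.34415940782895 8.55
```

The fingertips in the picture stand just above the pot's top, though the reading puts the TCP at z = 40. The earlier top view also showed the tips about 20 mm short of the reported TCP. I'll open, go 25 mm lower (safe under either reading) and check.

```bash
python3 -m pendant '[{"wx":0,"wy":0,"wz":0,"tx":0,"ty":0,"tz":0,"grip":0},{"wx":0,"wy":0,"wz":0,"tx":-1,"ty":0,"tz":0,"grip":0},{"wx":0,"wy":0,"wz":0,"tx":0,"ty":0,"tz":0,"grip":0},{"wx":0,"wy":0,"wz":0,"tx":0,"ty":0,"tz":0,"grip":0},{"wx":0,"wy":0,"wz":0,"tx":0,"ty":0,"tz":0,"grip":0},{"wx":0,"wy":0,"wz":0,"tx":0,"ty":0,"tz":0,"grip":0},{"wx":0,"wy":0,"wz":0,"tx":0,"ty":0,"tz":0,"grip":0},{"wx":0,"wy":0,"wz":0,"tx":0,"ty":0,"tz":0,"grip":0}]'; python3 d.py 572 215 15 -92.6 -90 0
python3 - <<'E'
from meas import *
p=ctrl.get_image("side"); i=p["img"][125:205,215:305]; i=cv2.resize(i,(675,600),interpolation=cv2.INTER_CUBIC)
s=ctrl.sense()
u=(proj(p,s['eef_pos'])-[215,125])*7.5; cv2.circle(i,tuple(u.astype(int).tolist()),4,(0,0,255),-1)
from scipy.spatial.transform import Rotation as R
M=R.from_rotvec(s['eef_rot']).as_matrix()
for k in(-50,50):
  for b in (0,20,40):
    u=(proj(p,s['eef_pos']+k*M[:,2]-b*M[:,0])-[215,125])*7.5; cv2.circle(i,tuple(u.astype(int).tolist()),3,(0,255,b*6),-1)
cv2.imwrite("pics/z8.png",i)
E
```

```text
time: 9.35
eef_pos: [577.1, 217.9, 49.9]
eef_rot: [0.042, 1.56, -0.034]
contact_force: [0.5, 0.2, 0.2]
finger_gap: 76.1
t 9.35 now [577.1 217.9  49.9] gap 76.1 F [0.5 0.2 0.2] q [ 0.2   0.75 -0.85  1.75  0.69  0.95 -0.98]
tool x az 23.4 el -89.3 ; tool z [ 0.999 -0.048  0.01 ]
rot in tool (deg) [-0.2  0.6 -0.3] world d [ -5.1  -2.9 -34.9]
shift now-axes (cm) [ 3.49 -0.33 -0.53] target-axes [ 3.49 -0.31 -0.5 ]
```

The tips do sit 20 mm behind the reported TCP, as the 20 mm markers land on the finger ends. I'll use a 39 mm grasp-point offset from here on.

```bash
sed -i 's/19\*T/39*T/' d.py; python3 -m pendant '[{"wx":0,"wy":0.6,"wz":0,"tx":2,"ty":-0.3,"tz":-0.5,"grip":0},{"wx":0,"wy":0,"wz":0,"tx":2,"ty":0,"tz":0,"grip":0},{"wx":0,"wy":0,"wz":0,"tx":0,"ty":0,"tz":0,"grip":0},{"wx":0,"wy":0,"wz":0,"tx":0,"ty":0,"tz":0,"grip":0},{"wx":0,"wy":0,"wz":0,"tx":0,"ty":0,"tz":0,"grip":255},{"wx":0,"wy":0,"wz":0,"tx":0,"ty":0,"tz":0,"grip":255},{"wx":0,"wy":0,"wz":0,"tx":0,"ty":0,"tz":0,"grip":255},{"wx":0,"wy":0,"wz":0,"tx":0,"ty":0,"tz":0,"grip":255},{"wx":0,"wy":0,"wz":0,"tx":0,"ty":0,"tz":0,"grip":255},{"wx":0,"wy":0,"wz":0,"tx":0,"ty":0,"tz":0,"grip":255},{"wx":0,"wy":0,"wz":0,"tx":0,"ty":0,"tz":0,"grip":255}]' 25; python3 d.py 572 215 10 -65 -90 0
```

```text
time: 10.5
eef_pos: [572.4, 215.4, 10.2]
eef_rot: [0.042, 1.57, -0.034]
contact_force: [-0.9, -1.0, 1.9]
finger_gap: 49.6
t 10.50 now [572.4 215.4  10.2] gap 49.6 F [-0.9 -1.   1.9] q [ 0.18  0.8  -0.82  1.77  0.73  0.9  -1.01]
tool x az 81.9 el -89.7 ; tool z [ 0.999 -0.048  0.   ]
rot in tool (deg) [-27.8   0.1  -0.3] world d [-0.4 -0.4 -0.2]
shift now-axes (cm) [ 0.02 -0.04 -0.04] target-axes [ 0.02 -0.02 -0.05]
```

```bash
cat > sim.py <<'E'
import numpy as np, json
from scipy.spatial.transform import Rotation as R, Slerp
from ik import fk,p,S,lo,hi,tool
def res(q,pos,M):
    t,m=fk(p,S,q); return np.r_[(pos-t)/1000,.5*(m.inv()*R.from_matrix(M)).as_rotvec()]
def step(q,pos,M,it=4):
    for _ in range(it):
        r=res(q,pos,M); J=np.array([(res(q+1e-5*e,pos,M)-r)/1e-5 for e in np.eye(7)]).T
        dq=-J.T@np.linalg.solve(J@J.T+1e-5*np.eye(6),r)
        q=np.clip(q+dq,lo,hi)
    return q
def path(q,wps,n=12,verbose=True):
    t0,m0=fk(p,S,q)
    for name,pos,M in wps:
        pos=np.array(pos,float); sl=Slerp([0,1],R.concatenate([m0,R.from_matrix(M)])); worst=9;wj=0;emax=0
        for k in range(1,n+1):
            pp=t0+(pos-t0)*k/n; mm=sl(k/n).as_matrix(); q=step(q,pp,mm)
            mg=np.minimum(q-lo,hi-q); 
            if mg.min()<worst: worst=mg.min();wj=mg.argmin()+1
            emax=max(emax,np.abs(res(q,pp,mm)).max())
        t0,m0=pos,R.from_matrix(M)
        print("  %-8s q %s margin %.2f j%d err %.4f"%(name,q.round(2).tolist(),worst,wj,emax))
    return q
E
cat > t2.py <<'E'
from sim import *
q0=np.array([0.18,0.8,-0.82,1.77,0.73,0.9,-1.01])
def G(x,y,z,M,back=0): return np.array([x,y,z])+(39-back)*M[:,0]
for az in(-65,-50):
  for (sx,sy) in((572,215),(540,180)):
    print(az,sx,sy)
    D=tool(az,-90,0); H=tool(az,-15,0); F=tool(az,-15,1); Pm=tool(-91,-15,1)
    w=[("yaw",(sx,sy,60),D),("up",(sx,sy,220),D),("pitch",G(sx,sy,150,H,100),H),("down",G(sx,sy,34,H,100),H),("in",G(sx,sy,34,H),H),("lift",G(sx,sy,150,H),H),
       ("carry",G(430,-90,200,tool(-91,-15,0)),tool(-91,-15,0)),]
    q=path(q0,w)
    # roll
    m=tool(-91,-15,0); w2=[]
    for a in(60,120,180):
        w2.append(("roll%d"%a,G(430,-90,200,m),m@R.from_euler('x',a,degrees=True).as_matrix()))
    w2+= [("tray",G(415,-185,35,Pm),Pm)]
    path(q,w2)
E
python3 t2.py
```

```text
-65 572 215
  yaw      q [0.26, 0.77, -0.99, 1.78, 0.76, 1.02, -0.59] margin 0.55 j3 err 0.0000
  up       q [0.34, 0.62, -1.13, 1.63, 0.58, 1.27, -0.46] margin 0.41 j3 err 0.0000
  pitch    q [-0.72, 1.02, -0.53, 1.53, 1.21, 1.99, -1.2] margin 0.03 j6 err 0.0000
  down     q [-0.74, 1.19, -0.49, 1.48, 1.24, 1.92, -1.31] margin 0.04 j6 err 0.0000
  in       q [-0.62, 1.19, -0.45, 1.6, 1.32, 1.82, -1.34] margin 0.11 j6 err 0.0000
  lift     q [-0.6, 1.0, -0.49, 1.65, 1.28, 1.87, -1.23] margin 0.15 j6 err 0.0000
  carry    q [-0.22, 0.74, -0.42, 2.09, 1.08, 1.72, -1.42] margin 0.15 j6 err 0.0000
  roll60   q [-0.35, 0.71, -0.26, 2.09, 1.04, 1.64, -2.42] margin 0.15 j7 err 0.0000
  roll120  q [-1.35, 1.15, 1.18, 2.09, 0.29, 0.92, -2.57] margin 0.00 j7 err 0.1056
  roll180  q [-1.44, 1.79, 1.56, 2.1, -0.58, 1.05, -2.57] margin 0.00 j7 err 0.1407
  tray     q [-1.39, 2.03, 1.51, 2.15, -1.0, 0.97, -2.57] margin 0.00 j3 err 0.1287
-65 540 180
  yaw      q [0.35, 0.72, -1.01, 1.88, 0.75, 0.97, -0.57] margin 0.53 j3 err 0.0000
  up       q [0.46, 0.56, -1.18, 1.73, 0.55, 1.23, -0.43] margin 0
[... 1947 characters left out ...]
] margin 0.14 j6 err 0.0000
  down     q [-0.73, 1.11, -0.55, 1.87, 1.36, 1.84, -1.5] margin 0.14 j6 err 0.0000
  in       q [-0.6, 1.13, -0.48, 1.93, 1.5, 1.74, -1.5] margin 0.19 j6 err 0.0000
  lift     q [-0.57, 0.91, -0.54, 1.98, 1.44, 1.77, -1.35] margin 0.25 j6 err 0.0000
  carry    q [-0.21, 0.74, -0.44, 2.09, 1.08, 1.74, -1.43] margin 0.24 j6 err 0.0000
  roll60   q [-0.33, 0.71, -0.28, 2.09, 1.05, 1.65, -2.42] margin 0.15 j7 err 0.0000
  roll120  q [-1.35, 1.15, 1.18, 2.09, 0.29, 0.92, -2.57] margin 0.00 j7 err 0.1072
  roll180  q [-1.44, 1.79, 1.56, 2.1, -0.58, 1.05, -2.57] margin 0.00 j7 err 0.1407
  tray     q [-1.39, 2.03, 1.51, 2.15, -1.0, 0.97, -2.57] margin 0.00 j3 err 0.1287
```

```bash
cat > t3.py <<'E'
from t2 import *
E
sed -i 's/for a in(60,120,180)/for a in(-60,-120,-180)/; s/for az in(-65,-50)/for az in(-60,)/; s/((572,215),(540,180))/((565,205),)/' t2.py; sed -i 's/\["tray"/["tray"/; s/w2+= .*/w2+=[("tray%d"%y,G(415,y,h,Pm),Pm) for y,h in((-185,100),(-185,35),(-85,35),(15,35))]/' t2.py; python3 t2.py
```

```text
-60 565 205
  yaw      q [0.29, 0.77, -1.01, 1.81, 0.77, 1.02, -0.51] margin 0.53 j3 err 0.0000
  up       q [0.38, 0.62, -1.17, 1.66, 0.59, 1.27, -0.38] margin 0.37 j3 err 0.0000
  pitch    q [-0.71, 0.98, -0.55, 1.65, 1.24, 1.95, -1.24] margin 0.07 j6 err 0.0000
  down     q [-0.73, 1.16, -0.51, 1.61, 1.28, 1.88, -1.36] margin 0.08 j6 err 0.0000
  in       q [-0.61, 1.16, -0.46, 1.7, 1.38, 1.78, -1.38] margin 0.14 j6 err 0.0000
  lift     q [-0.59, 0.97, -0.5, 1.76, 1.33, 1.83, -1.26] margin 0.19 j6 err 0.0000
  carry    q [-0.22, 0.74, -0.42, 2.09, 1.08, 1.73, -1.42] margin 0.19 j6 err 0.0000
  roll-60  q [-0.11, 0.78, -0.58, 2.09, 1.11, 1.82, -0.43] margin 0.20 j6 err 0.0000
  roll-120 q [0.01, 0.84, -0.74, 2.09, 1.14, 1.93, 0.57] margin 0.09 j6 err 0.0000
  roll-180 q [0.08, 0.91, -0.86, 2.09, 1.16, 2.02, 1.57] margin 0.00 j6 err 0.0030
  tray-185 q [0.19, 1.06, -0.71, 2.19, 1.37, 1.91, 1.45] margin 0.01 j6 err 0.0000
  tray-185 q [0.16, 1.19, -0.65, 2.14, 1.43, 1.89, 1.37] margin 0.11 j6 err 0.0000
  tray-85  q [0.0, 1.23, -0.73, 2.05, 1.27, 1.95, 1.32] margin 0.07 j6 err 0.0000
  tray15   q [-0.15, 1.27, -0.78, 1.91, 1.14, 2.01, 1.3] margin 0.01 j6 err 0.0000
```

```bash
python3 -m pendant '[{"wx":0,"wy":0,"wz":0,"tx":-1.2,"ty":0,"tz":0,"grip":255},{"wx":-8.2,"wy":0,"wz":0,"tx":0,"ty":0,"tz":0,"grip":255},{"wx":-8.2,"wy":0,"wz":0,"tx":0,"ty":0,"tz":0,"grip":255},{"wx":-8.2,"wy":0,"wz":0,"tx":0,"ty":0,"tz":0,"grip":255},{"wx":-8.2,"wy":0,"wz":0,"tx":0,"ty":0,"tz":0,"grip":255},{"wx":0,"wy":0,"wz":0,"tx":0,"ty":0,"tz":0,"grip":255},{"wx":0,"wy":0,"wz":0,"tx":0,"ty":0,"tz":0,"grip":255},{"wx":0,"wy":0,"wz":0,"tx":1,"ty":0,"tz":0,"grip":255},{"wx":0,"wy":0,"wz":0,"tx":0.1,"ty":0,"tz":0,"grip":255},{"wx":0,"wy":0,"wz":0,"tx":0,"ty":0,"tz":0,"grip":255},{"wx":0,"wy":0,"wz":0,"tx":0,"ty":0,"tz":0,"grip":255}]'; python3 d.py 572 215 10 -60 -90 0
```

```text
time: 11.6
eef_pos: [572.0, 215.4, 10.8]
eef_rot: [-0.407, 1.53, 0.414]
contact_force: [-0.2, 0.5, -1.6]
finger_gap: 50.1
t 11.60 now [572.  215.4  10.8] gap 50.1 F [-0.2  0.5 -1.6] q [ 0.25  0.86 -0.93  1.76  0.83  0.96 -0.5 ]
tool x az 89.3 el -89.7 ; tool z [0.866 0.5   0.003]
rot in tool (deg) [ 0.   0.1 -0.2] world d [-0.  -0.4 -0.8]
shift now-axes (cm) [ 0.08 -0.03 -0.02] target-axes [ 0.08 -0.03 -0.02]
```

```bash
python3 -m pendant '[{"wx":0,"wy":0,"wz":0,"tx":0,"ty":0,"tz":0,"grip":0},{"wx":0,"wy":0,"wz":0,"tx":0,"ty":0,"tz":0,"grip":0},{"wx":0,"wy":0,"wz":0,"tx":0,"ty":0,"tz":0,"grip":0},{"wx":0,"wy":0,"wz":0,"tx":0,"ty":0,"tz":0,"grip":0},{"wx":0,"wy":0,"wz":0,"tx":0,"ty":0,"tz":0,"grip":0},{"wx":0,"wy":0,"wz":0,"tx":-4,"ty":0,"tz":0,"grip":0},{"wx":0,"wy":0,"wz":0,"tx":-5,"ty":0,"tz":0,"grip":0},{"wx":0,"wy":0,"wz":0,"tx":-5,"ty":0,"tz":0,"grip":0},{"wx":0,"wy":0,"wz":0,"tx":-5,"ty":0,"tz":0,"grip":0},{"wx":0,"wy":0,"wz":0,"tx":-2,"ty":0,"tz":0,"grip":0},{"wx":0,"wy":0,"wz":0,"tx":0,"ty":0,"tz":0,"grip":0}]'; python3 d.py 572 215 10 -60 -90 0
python3 - <<'E'
from meas import *
p=ctrl.get_image("side"); i=p["img"][125:245,205:345]; i=cv2.resize(i,(700,600),interpolation=cv2.INTER_CUBIC)
for x,y,th in((572.3,215,30),):
    for h in(0,60):
        for k in range(4):
            a=np.radians(th+45+90*k); u=(proj(p,(x+35.36*np.cos(a),y+35.36*np.sin(a),h))-[205,125])*5
            cv2.circle(i,tuple(u.astype(int).tolist()),3,(0,0,255) if h else (0,255,0),-1)
cv2.imwrite("pics/z9.png",i)
E
```

```text
time: 12.7
eef_pos: [574.1, 215.7, 225.2]
eef_rot: [-0.406, 1.523, 0.414]
contact_force: [0.6, 0.2, -1.2]
finger_gap: 91.8
t 12.70 now [574.1 215.7 225.2] gap 91.8 F [ 0.6  0.2 -1.2] q [ 0.37  0.63 -1.14  1.62  0.59  1.27 -0.34]
tool x az 46.3 el -89.4 ; tool z [0.866 0.5   0.01 ]
rot in tool (deg) [ 0.   0.6 -0.2] world d [  -2.1   -0.7 -215.2]
shift now-axes (cm) [ 2.152e+01 -2.000e-02 -4.200e-01] target-axes [21.52  0.04 -0.22]
```

```bash
python3 d.py 523.7 298.7 150 -60 -15 0 g
```

```text
t 12.75 now [573.1 214.6 222.7] gap 91.7 F [ 0.4  0.4 -0.1] q [ 0.37  0.63 -1.14  1.62  0.59  1.27 -0.34]
tool x az 56.7 el -89.6 ; tool z [0.866 0.5   0.006]
rot in tool (deg) [ -0.2   0.3 -75.2] world d [-30.5  51.5 -82.8]
shift now-axes (cm) [ 8.29  5.96 -0.12] target-axes [-3.64  9.54 -0.07]
```

```bash
python3 -m pendant '[{"wx":0,"wy":0,"wz":-7.5,"tx":0,"ty":3,"tz":0,"grip":0},{"wx":0,"wy":0,"wz":-7.5,"tx":0,"ty":3,"tz":0,"grip":0},{"wx":0,"wy":0,"wz":-7.5,"tx":0,"ty":0,"tz":0,"grip":0},{"wx":0,"wy":0,"wz":-7.5,"tx":0,"ty":0,"tz":0,"grip":0},{"wx":0,"wy":0,"wz":-7.5,"tx":0,"ty":0,"tz":0,"grip":0},{"wx":0,"wy":0,"wz":-7.5,"tx":0,"ty":0,"tz":0,"grip":0},{"wx":0,"wy":0,"wz":-7.5,"tx":0,"ty":0,"tz":0,"grip":0},{"wx":0,"wy":0,"wz":-7.5,"tx":0,"ty":0,"tz":0,"grip":0},{"wx":0,"wy":0,"wz":-7.5,"tx":0,"ty":0,"tz":0,"grip":0},{"wx":0,"wy":0,"wz":-7.5,"tx":0,"ty":0,"tz":0,"grip":0},{"wx":0,"wy":0,"wz":0,"tx":0,"ty":0,"tz":0,"grip":0}]'; python3 lg.py; python3 d.py 523.7 298.7 150 -60 -15 0 g
```

```text
time: 13.85
eef_pos: [539.7, 266.3, 211.1]
eef_rot: [-1.283, 0.977, -0.608]
contact_force: [-1.1, 0.8, -1.0]
finger_gap: 91.7
13.85 [-0.716, 0.946, -0.539, 1.565, 1.243, 1.983, -1.108] [539.7, 266.3, 211.1] 91.7 [-1.1, 0.8, -1.0]
t 13.85 now [539.7 266.3 211.1] gap 91.7 F [-1.1  0.8 -1. ] q [-0.72  0.95 -0.54  1.57  1.24  1.98 -1.11]
tool x az -59.8 el -14.9 ; tool z [ 0.863  0.506 -0.009]
rot in tool (deg) [0.6 0.2 0.1] world d [  2.8  -0.2 -71.1]
shift now-axes (cm) [1.99 6.83 0.3 ] target-axes [1.99 6.83 0.23]
```

```bash
python3 look.py 4; python3 d.py 523.7 298.7 60 -60 -15 0 g
```

```text
t 13.95 now [541.8 266.  215.6] gap 91.7 F [ 1.  -0.1  1.7] q [-0.71  0.94 -0.54  1.56  1.24  1.98 -1.11]
tool x az -59.9 el -15.3 ; tool z [ 0.865  0.502 -0.   ]
rot in tool (deg) [ 0.1  0.1 -0.3] world d [ 7.000e-01  1.000e-01 -1.657e+02]
shift now-axes (cm) [ 4.39 15.97  0.08] target-axes [ 4.32 15.99  0.07]
```

The top view shows the gripper body at about (118,218), above the blue cube, so a low sliding approach could clip it. I'll straddle the pot from directly above instead.

```bash
python3 d.py 572 215 130 -60 -15 0 g
```

```text
t 13.95 now [541.8 266.  215.6] gap 91.7 F [ 1.  -0.1  1.7] q [-0.71  0.94 -0.54  1.56  1.24  1.98 -1.11]
tool x az -59.9 el -15.3 ; tool z [ 0.865  0.502 -0.   ]
rot in tool (deg) [ 0.1  0.1 -0.3] world d [ 49.  -83.6 -95.7]
shift now-axes (cm) [11.87  6.67  0.05] target-axes [11.84  6.73  0.07]
```

```bash
python3 pots.py; python3 -m pendant '[{"wx":0,"wy":0,"wz":0,"tx":4,"ty":2.2,"tz":0,"grip":0},{"wx":0,"wy":0,"wz":0,"tx":4,"ty":2.2,"tz":0,"grip":0},{"wx":0,"wy":0,"wz":0,"tx":3.9,"ty":2.2,"tz":0.1,"grip":0},{"wx":0,"wy":0,"wz":0,"tx":0,"ty":0,"tz":0,"grip":0},{"wx":0,"wy":0,"wz":0,"tx":0,"ty":0,"tz":0,"grip":0}]'; python3 d.py 572 215 34 -60 -15 0 g
```

```text
((572.9017944335938, 214.9517364501953), (49.6060905456543, 49.27967071533203), 30.046646118164062)
((556.05322265625, 86.0721206665039), (50.92127990722656, 48.895503997802734), 6.618792533874512)
((551.3573608398438, -61.332725524902344), (50.65580749511719, 48.906150817871094), 10.079564094543457)
time: 14.5
eef_pos: [593.4, 180.0, 123.8]
eef_rot: [-1.264, 0.979, -0.614]
contact_force: [-0.4, 0.0, 0.7]
finger_gap: 91.7
t 14.50 now [593.4 180.  123.8] gap 91.7 F [-0.4  0.   0.7] q [-0.6   1.03 -0.48  1.65  1.34  1.83 -1.2 ]
tool x az -60.2 el -15.3 ; tool z [0.868 0.496 0.005]
rot in tool (deg) [-0.3 -0.1 -0.3] world d [ -2.5   2.4 -99.9]
shift now-axes (cm) [ 2.32  9.72 -0.16] target-axes [ 2.27  9.74 -0.1 ]
```

```bash
python3 -m pendant '[{"wx":0,"wy":0,"wz":0,"tx":0.8,"ty":3.2,"tz":-0.1,"grip":0},{"wx":0,"wy":0,"wz":0,"tx":0.8,"ty":3.2,"tz":0,"grip":0},{"wx":0,"wy":0,"wz":0,"tx":0.4,"ty":2,"tz":0,"grip":0},{"wx":0,"wy":0,"wz":0,"tx":0,"ty":0,"tz":0,"grip":0},{"wx":0,"wy":0,"wz":0,"tx":0,"ty":0,"tz":0,"grip":0},{"wx":0,"wy":0,"wz":0,"tx":0,"ty":0,"tz":0,"grip":0}]'; python3 d.py 573 215 34 -60 -15 0 g
python3 - <<'E'
from meas import *
p=ctrl.get_image("side"); cv2.imwrite("pics/z10.png",cv2.resize(p["img"][100:240,180:340],(800,700)[:2] and (686,600),interpolation=cv2.INTER_CUBIC))
p=ctrl.get_image("top"); cv2.imwrite("pics/z11.png",cv2.resize(p["img"][140:280,90:280],(800,589),interpolation=cv2.INTER_CUBIC))
E
```

```text
time: 15.1
eef_pos: [590.9, 185.5, 38.3]
eef_rot: [-1.265, 0.975, -0.611]
contact_force: [-0.4, -0.8, -0.8]
finger_gap: 92.1
t 15.10 now [590.9 185.5  38.3] gap 92.1 F [-0.4 -0.8 -0.8] q [-0.63  1.18 -0.45  1.59  1.37  1.8  -1.28]
tool x az -59.9 el -15.3 ; tool z [0.866 0.5   0.006]
rot in tool (deg) [-0.4  0.1 -0.3] world d [  0.9  -3.1 -14.4]
shift now-axes (cm) [ 0.69  1.3  -0.08] target-axes [ 0.68  1.31 -0.07]
```

Run:
```python
from meas import *
p=ctrl.get_image("top")
for uv in((191,238),(201,238),(192,270),(202,270),(204,310)): print(uv,onz(p,uv,20).round())
# gripper near end corners in z11 zoom: factor 800/190=4.21
for zu in((415,455),(470,390)):
    uv=(90+zu[0]/4.21,140+zu[1]/4.21); print(uv,onz(p,uv,60).round(),onz(p,uv,40).round())
```

```text
(191, 238) [474. 256.  20.]
(201, 238) [474. 230.  20.]
(192, 270) [390. 251.  20.]
(202, 270) [390. 225.  20.]
(204, 310) [288. 217.  20.]
(188.5748218527316, 248.07600950118766) [445. 253.  60.] [446. 258.  40.]
(201.63895486935866, 232.63657957244655) [484. 221.  60.] [486. 225.  40.]
```

The body's near end would come down on the screwdriver handle, which reaches x = 474, y = 230–256. So I'll grip C higher, at about 48 mm, and carry it mouth-down to the tray. There the corridor is clear and I can re-grip it lower for the flip.

```bash
python3 -m pendant '[{"wx":0,"wy":0,"wz":0,"tx":0.3,"ty":0,"tz":-0.1,"grip":0},{"wx":0,"wy":0,"wz":0,"tx":0,"ty":0,"tz":0,"grip":255},{"wx":0,"wy":0,"wz":0,"tx":0,"ty":0,"tz":0,"grip":255},{"wx":0,"wy":0,"wz":0,"tx":0,"ty":0,"tz":0,"grip":255},{"wx":0,"wy":0,"wz":0,"tx":0,"ty":0,"tz":0,"grip":255},{"wx":0,"wy":0,"wz":0,"tx":0,"ty":0,"tz":0,"grip":255},{"wx":0,"wy":0,"wz":0,"tx":0,"ty":0,"tz":0,"grip":255},{"wx":0,"wy":0,"wz":0,"tx":0,"ty":0,"tz":0,"grip":255}]' 30; python3 d.py 572 215 170 -60 -15 0 g
```

```text
time: 16.05
eef_pos: [590.8, 181.4, 35.2]
eef_rot: [-1.268, 0.977, -0.611]
contact_force: [0.8, 0.3, 0.5]
finger_gap: 49.9
t 16.05 now [590.8 181.4  35.2] gap 49.9 F [0.8 0.3 0.5] q [-0.62  1.18 -0.44  1.59  1.37  1.79 -1.28]
tool x az -59.9 el -15.2 ; tool z [0.866 0.501 0.003]
rot in tool (deg) [-0.2  0.1 -0.2] world d [1.000e-01 1.000e+00 1.247e+02]
shift now-axes (cm) [ -3.36 -12.01   0.09] target-axes [ -3.31 -12.02   0.06]
```

```bash
python3 -m pendant '[{"wx":0,"wy":0,"wz":0,"tx":-0.6,"ty":-2.2,"tz":0,"grip":255},{"wx":0,"wy":0,"wz":0,"tx":-1.1,"ty":-4,"tz":0,"grip":255},{"wx":0,"wy":0,"wz":0,"tx":-1.2,"ty":-4.5,"tz":0,"grip":255},{"wx":0,"wy":0,"wz":0,"tx":-0.4,"ty":-1.5,"tz":0,"grip":255},{"wx":0,"wy":0,"wz":0,"tx":0,"ty":0,"tz":0,"grip":255},{"wx":0,"wy":0,"wz":0,"tx":0,"ty":0,"tz":0,"grip":255}]' 30; python3 d.py 415 -190 170 -92.9 -15.2 0 g;  python3 - <<'E'
from meas import *
p=ctrl.get_image("side"); cv2.imwrite("pics/z12.png",cv2.resize(p["img"][100:300,150:350],(600,600),interpolation=cv2.INTER_CUBIC))
E
```

```text
time: 16.65
eef_pos: [590.4, 180.6, 160.7]
eef_rot: [-1.268, 0.978, -0.61]
contact_force: [0.7, -0.7, -0.2]
finger_gap: 49.9
t 16.65 now [590.4 180.6 160.7] gap 49.9 F [ 0.7 -0.7 -0.2] q [-0.59  0.97 -0.49  1.67  1.33  1.85 -1.16]
tool x az -59.9 el -15.3 ; tool z [0.866 0.5   0.002]
rot in tool (deg) [ 8.5 31.8 -0.1] world d [-177.3 -408.2   -1. ]
shift now-axes (cm) [ 25.54  -6.97 -35.78] target-axes [ 40.23 -10.83 -15.64]
```

```bash
python3 -m pendant '[{"wx":2.1,"wy":7.95,"wz":0,"tx":0,"ty":0,"tz":0,"grip":255},{"wx":2.1,"wy":7.95,"wz":0,"tx":0,"ty":0,"tz":0,"grip":255},{"wx":2.1,"wy":7.95,"wz":0,"tx":0,"ty":0,"tz":0,"grip":255},{"wx":2.1,"wy":7.95,"wz":0,"tx":0,"ty":0,"tz":0,"grip":255},{"wx":0,"wy":0,"wz":0,"tx":4,"ty":-1.08,"tz":-1.56,"grip":255},{"wx":0,"wy":0,"wz":0,"tx":4,"ty":-1.08,"tz":-1.56,"grip":255},{"wx":0,"wy":0,"wz":0,"tx":4,"ty":-1.08,"tz":-1.56,"grip":255},{"wx":0,"wy":0,"wz":0,"tx":4,"ty":-1.08,"tz":-1.56,"grip":255},{"wx":0,"wy":0,"wz":0,"tx":4,"ty":-1.08,"tz":-1.56,"grip":255},{"wx":0,"wy":0,"wz":0,"tx":4,"ty":-1.08,"tz":-1.56,"grip":255},{"wx":0,"wy":0,"wz":0,"tx":4,"ty":-1.08,"tz":-1.56,"grip":255},{"wx":0,"wy":0,"wz":0,"tx":4,"ty":-1.08,"tz":-1.56,"grip":255},{"wx":0,"wy":0,"wz":0,"tx":4,"ty":-1.08,"tz":-1.56,"grip":255},{"wx":0,"wy":0,"wz":0,"tx":4,"ty":-1.08,"tz":-1.56,"grip":255},{"wx":0,"wy":0,"wz":0,"tx":0,"ty":0,"tz":0,"grip":255},{"wx":0,"wy":0,"wz":0,"tx":0,"ty":0,"tz":0,"grip":255}]' 30; python3 d.py 415 -190 50 -92.9 -15.2 0 g
```

```text
time: 18.3
eef_pos: [412.7, -226.3, 160.1]
eef_rot: [-0.985, 1.359, -1.049]
contact_force: [0.9, 0.6, -1.0]
finger_gap: 50.1
t 18.30 now [ 412.7 -226.3  160.1] gap 50.1 F [ 0.9  0.6 -1. ] q [-0.39  0.74 -0.    2.15  1.08  1.42 -1.34]
tool x az -93.0 el -15.2 ; tool z [ 0.999 -0.052 -0.005]
rot in tool (deg) [ 0.2 -0.1  0. ] world d [   0.4   -1.3 -120.3]
shift now-axes (cm) [ 3.27 11.58  0.1 ] target-axes [ 3.28 11.58  0.04]
```

```bash
python3 -m pendant '[{"wx":0,"wy":0,"wz":0,"tx":1.2,"ty":4.2,"tz":0,"grip":255},{"wx":0,"wy":0,"wz":0,"tx":1.2,"ty":4.2,"tz":0,"grip":255},{"wx":0,"wy":0,"wz":0,"tx":0.7,"ty":2.6,"tz":0,"grip":255},{"wx":0,"wy":0,"wz":0,"tx":0.1,"ty":0.4,"tz":0,"grip":255},{"wx":0,"wy":0,"wz":0,"tx":0,"ty":0,"tz":0,"grip":255},{"wx":0,"wy":0,"wz":0,"tx":0.05,"ty":0.2,"tz":0,"grip":255},{"wx":0,"wy":0,"wz":0,"tx":0,"ty":0,"tz":0,"grip":255},{"wx":0,"wy":0,"wz":0,"tx":0,"ty":0,"tz":0,"grip":255}]' 30; python3 d.py 415 -190 48.4 -92.9 -15.2 0 g
```

```text
time: 19.1
eef_pos: [414.4, -225.7, 41.3]
eef_rot: [-0.981, 1.355, -1.048]
contact_force: [-0.6, 0.0, -0.3]
finger_gap: 49.9
t 19.10 now [ 414.4 -225.7   41.3] gap 49.9 F [-0.6  0.  -0.3] q [-0.39  1.01  0.    2.07  1.11  1.33 -1.51]
tool x az -92.9 el -15.3 ; tool z [ 0.999 -0.05   0.   ]
rot in tool (deg) [ 0.   0.  -0.1] world d [-1.3 -1.9 -3.1]
shift now-axes (cm) [ 0.27  0.25 -0.12] target-axes [ 0.27  0.25 -0.12]
```

```bash
python3 -m pendant '[{"wx":0,"wy":0,"wz":0,"tx":0.05,"ty":0.22,"tz":0,"grip":255},{"wx":0,"wy":0,"wz":0,"tx":0,"ty":0.08,"tz":0,"grip":255},{"wx":0,"wy":0,"wz":0,"tx":0,"ty":0,"tz":0,"grip":150},{"wx":0,"wy":0,"wz":0,"tx":0,"ty":0,"tz":0,"grip":60},{"wx":0,"wy":0,"wz":0,"tx":0,"ty":0,"tz":0,"grip":60},{"wx":0,"wy":0,"wz":0,"tx":0,"ty":0,"tz":0,"grip":60},{"wx":0,"wy":0,"wz":0,"tx":0.3,"ty":1.1,"tz":0,"grip":60},{"wx":0,"wy":0,"wz":0,"tx":0,"ty":0,"tz":0,"grip":60},{"wx":0,"wy":0,"wz":0,"tx":0,"ty":0,"tz":0,"grip":60}]' 30; python3 d.py 415 -190 37 -92.9 -15.2 0 g;  python3 - <<'E'
from meas import *
p=ctrl.get_image("side"); cv2.imwrite("pics/z13.png",cv2.resize(p["img"][180:300,200:340],(700,600),interpolation=cv2.INTER_CUBIC))
p=ctrl.get_image("top"); cv2.imwrite("pics/z14.png",cv2.resize(p["img"][170:290,220:400],(800,533),interpolation=cv2.INTER_CUBIC))
from pots import fit_at
print(fit_at(p,proj(p,(415,-190,63)),63,14))
E
```

```text
time: 20.0
eef_pos: [413.5, -225.7, 25.5]
eef_rot: [-0.984, 1.357, -1.047]
contact_force: [0.3, -0.1, 0.4]
finger_gap: 70.3
t 20.00 now [ 413.5 -225.7   25.5] gap 70.3 F [ 0.3 -0.1  0.4] q [-0.39  1.05  0.    2.05  1.12  1.32 -1.53]
tool x az -92.9 el -15.2 ; tool z [ 0.999 -0.05  -0.003]
rot in tool (deg) [ 0.2 -0.  -0. ] world d [-0.4 -1.9  1.3]
shift now-axes (cm) [ 0.15 -0.18 -0.03] target-axes [ 0.15 -0.18 -0.03]
((419.01025390625, -187.68038940429688), (68.52716827392578, 69.2136459350586), 88.61772155761719)
```

C stands mouth-down at the tray's right end, with the fingers straddling it. I'll re-grip it low, lift, and roll 180°.

```bash
python3 -m pendant '[{"wx":0,"wy":0,"wz":0,"tx":0.2,"ty":0,"tz":0,"grip":255},{"wx":0,"wy":0,"wz":0,"tx":0,"ty":0,"tz":0,"grip":255},{"wx":0,"wy":0,"wz":0,"tx":0,"ty":0,"tz":0,"grip":255},{"wx":0,"wy":0,"wz":0,"tx":0,"ty":0,"tz":0,"grip":255},{"wx":0,"wy":0,"wz":0,"tx":0,"ty":0,"tz":0,"grip":255},{"wx":0,"wy":0,"wz":0,"tx":0,"ty":0,"tz":0,"grip":255},{"wx":0,"wy":0,"wz":0,"tx":-0.6,"ty":-2.2,"tz":0,"grip":255},{"wx":0,"wy":0,"wz":0,"tx":-1.1,"ty":-4.3,"tz":0,"grip":255},{"wx":0,"wy":0,"wz":0,"tx":-1.1,"ty":-4.3,"tz":0,"grip":255},{"wx":0,"wy":0,"wz":0,"tx":-1.1,"ty":-4.2,"tz":0,"grip":255},{"wx":0,"wy":0,"wz":0,"tx":0,"ty":0,"tz":0,"grip":255},{"wx":0,"wy":0,"wz":0,"tx":0,"ty":0,"tz":0,"grip":255}]' 40; python3 d.py 415 -190 190 -92.9 -12 1 g
```

```text
time: 21.3
eef_pos: [414.2, -229.1, 180.6]
eef_rot: [-0.98, 1.354, -1.047]
contact_force: [-0.3, -0.7, -1.3]
finger_gap: 49.6
t 21.30 now [ 414.2 -229.1  180.6] gap 49.6 F [-0.3 -0.7 -1.3] q [-0.39  0.69  0.    2.16  1.08  1.43 -1.31]
tool x az -92.8 el -15.4 ; tool z [ 0.999 -0.05   0.001]
rot in tool (deg) [ 1.799e+02 -5.300e+00 -1.000e-01] world d [-1.2  1.   1.3]
shift now-axes (cm) [-0.12 -0.1  -0.12] target-axes [-0.12  0.1   0.12]
```

```bash
python3 -m pendant '[{"wx":-8.5,"wy":0,"wz":0,"tx":0,"ty":0,"tz":0,"grip":255},{"wx":-8.5,"wy":0,"wz":0,"tx":0,"ty":0,"tz":0,"grip":255},{"wx":-8.5,"wy":0,"wz":0,"tx":0,"ty":0,"tz":0,"grip":255},{"wx":-8.5,"wy":0,"wz":0,"tx":0,"ty":0,"tz":0,"grip":255},{"wx":-8.5,"wy":0,"wz":0,"tx":0,"ty":0,"tz":0,"grip":255},{"wx":-8.5,"wy":0,"wz":0,"tx":0,"ty":0,"tz":0,"grip":255},{"wx":-8.5,"wy":0,"wz":0,"tx":0,"ty":0,"tz":0,"grip":255},{"wx":-8.5,"wy":0,"wz":0,"tx":0,"ty":0,"tz":0,"grip":255},{"wx":-8.5,"wy":0,"wz":0,"tx":0,"ty":0,"tz":0,"grip":255},{"wx":-8.5,"wy":0,"wz":0,"tx":0,"ty":0,"tz":0,"grip":255},{"wx":-8.5,"wy":0,"wz":0,"tx":0,"ty":0,"tz":0,"grip":255},{"wx":-8.5,"wy":0,"wz":0,"tx":0,"ty":0,"tz":0,"grip":255},{"wx":-8.5,"wy":0,"wz":0,"tx":0,"ty":0,"tz":0,"grip":255},{"wx":-8.5,"wy":0,"wz":0,"tx":0,"ty":0,"tz":0,"grip":255},{"wx":-8.5,"wy":0,"wz":0,"tx":0,"ty":0,"tz":0,"grip":255},{"wx":-8.5,"wy":0,"wz":0,"tx":0,"ty":0,"tz":0,"grip":255},{"wx":-8.5,"wy":0,"wz":0,"tx":0,"ty":0,"tz":0,"grip":255},{"wx":-8.5,"wy":0,"wz":0,"tx":0,"ty":0,"tz":0,"grip":255},{"wx":-8.5,"wy":0,"wz":0,"tx":0,"ty":0,"tz":0,"grip":255},{"wx":-8.5,"wy":0,"wz":0,"tx":0,"ty":0,"tz":0,"grip":255}]' 40; python3 d.py 415 -190 190 -92.9 -12 1 g
```

```text
time: 23.3
eef_pos: [413.3, -229.2, 178.3]
eef_rot: [1.497, -1.254, -1.373]
contact_force: [0.1, -0.8, -0.8]
finger_gap: 50.0
t 23.30 now [ 413.3 -229.2  178.3] gap 50.0 F [ 0.1 -0.8 -0.8] q [-0.13  0.72 -0.3   2.15  1.17  1.6   1.6 ]
tool x az -92.9 el -15.3 ; tool z [-0.983  0.093 -0.157]
rot in tool (deg) [-9.4  0.3  3.3] world d [-0.2  1.1  3.5]
shift now-axes (cm) [-0.2   0.31 -0.02] target-axes [-0.18  0.32  0.03]
```

```bash
python3 -m pendant '[{"wx":-5,"wy":0,"wz":1.6,"tx":0,"ty":0,"tz":0,"grip":255},{"wx":-4.6,"wy":0,"wz":1.7,"tx":-0.2,"ty":0.3,"tz":0,"grip":255},{"wx":0,"wy":0,"wz":0,"tx":0,"ty":0,"tz":0,"grip":255},{"wx":0,"wy":0,"wz":0,"tx":0,"ty":0,"tz":0,"grip":255}]' 40; python3 d.py 415 -190 39 -92.9 -12 1 g;python3 - <<'E'
from meas import *
p=ctrl.get_image("side"); cv2.imwrite("pics/z15.png",cv2.resize(p["img"][130:290,180:340],(600,600),interpolation=cv2.INTER_CUBIC))
E
```

```text
time: 23.7
eef_pos: [413.3, -228.0, 182.3]
eef_rot: [1.343, -1.151, -1.401]
contact_force: [-0.3, 0.5, -1.9]
finger_gap: 49.8
t 23.70 now [ 413.3 -228.   182.3] gap 49.8 F [-0.3  0.5 -1.9] q [-0.14  0.77 -0.3   2.14  1.17  1.65  1.73]
tool x az -93.2 el -12.0 ; tool z [-0.998  0.056 -0.003]
rot in tool (deg) [-0.2  0.3  0. ] world d [  -0.2   -0.  -151.4]
shift now-axes (cm) [  3.16 -14.8    0.07] target-axes [  3.15 -14.8    0.02]
```

```bash
python3 -m pendant '[{"wx":0,"wy":0,"wz":0,"tx":1,"ty":-4.6,"tz":0,"grip":255},{"wx":0,"wy":0,"wz":0,"tx":1,"ty":-4.6,"tz":0,"grip":255},{"wx":0,"wy":0,"wz":0,"tx":0.8,"ty":-3.8,"tz":0,"grip":255},{"wx":0,"wy":0,"wz":0,"tx":0.2,"ty":-1,"tz":0,"grip":255},{"wx":0,"wy":0,"wz":0,"tx":0,"ty":0,"tz":0,"grip":255},{"wx":0,"wy":0,"wz":0,"tx":0,"ty":0,"tz":0,"grip":255},{"wx":0,"wy":0,"wz":0,"tx":0,"ty":0,"tz":0,"grip":255}]' 40; python3 d.py 415 -190 39 -92.9 -12 1 g;python3 - <<'E'
from meas import *
p=ctrl.get_image("side"); cv2.imwrite("pics/z16.png",cv2.resize(p["img"][180:300,200:340],(700,600),interpolation=cv2.INTER_CUBIC))
E
```

```text
time: 24.45
eef_pos: [415.0, -228.4, 42.4]
eef_rot: [1.345, -1.153, -1.398]
contact_force: [0.2, 0.5, -0.5]
finger_gap: 49.7
t 24.45 now [ 415.  -228.4   42.4] gap 49.7 F [ 0.2  0.5 -0.5] q [-0.17  1.08 -0.25  2.03  1.24  1.58  1.53]
tool x az -93.1 el -12.0 ; tool z [-0.998  0.056 -0.007]
rot in tool (deg) [-0.4  0.2 -0. ] world d [ -1.9   0.3 -11.5]
shift now-axes (cm) [ 0.22 -1.13  0.2 ] target-axes [ 0.22 -1.13  0.2 ]
```

```bash
python3 -m pendant '[{"wx":0,"wy":0,"wz":0,"tx":0.1,"ty":-0.5,"tz":0,"grip":255},{"wx":0,"wy":0,"wz":0,"tx":0.1,"ty":-0.4,"tz":0,"grip":255},{"wx":0,"wy":0,"wz":0,"tx":0,"ty":0,"tz":0,"grip":255},{"wx":0,"wy":0,"wz":0,"tx":0,"ty":0,"tz":0,"grip":255}]' 40; python3 -m pendant '[{"wx":0,"wy":0,"wz":0,"tx":0,"ty":-0.2,"tz":0,"grip":255},{"wx":0,"wy":0,"wz":0,"tx":0,"ty":0,"tz":0,"grip":255}]'; python3 -m pendant '[{"wx":0,"wy":0,"wz":0,"tx":0,"ty":-0.2,"tz":0,"grip":255},{"wx":0,"wy":0,"wz":0,"tx":0,"ty":0,"tz":0,"grip":255}]'
```

```text
time: 24.9
eef_pos: [414.2, -228.6, 31.4]
eef_rot: [1.342, -1.152, -1.4]
contact_force: [0.5, 0.7, -2.0]
finger_gap: 49.8
time: 25.1
eef_pos: [414.3, -228.1, 29.2]
eef_rot: [1.343, -1.151, -1.4]
contact_force: [0.6, 0.0, -0.9]
finger_gap: 49.9
time: 25.3
eef_pos: [414.3, -228.0, 28.8]
eef_rot: [1.34, -1.153, -1.397]
contact_force: [-0.5, 2.2, 4.3]
finger_gap: 50.2
```

```bash
python3 -m pendant '[{"wx":0,"wy":0,"wz":0,"tx":0,"ty":0,"tz":0,"grip":0},{"wx":0,"wy":0,"wz":0,"tx":0,"ty":0,"tz":0,"grip":0},{"wx":0,"wy":0,"wz":0,"tx":0,"ty":0,"tz":0,"grip":0},{"wx":0,"wy":0,"wz":0,"tx":0,"ty":0,"tz":0,"grip":0},{"wx":0,"wy":0,"wz":0,"tx":0,"ty":0,"tz":0,"grip":0},{"wx":0,"wy":0,"wz":0,"tx":0,"ty":0,"tz":0,"grip":0}]' 30; python3 lg.py;python3 - <<'E'
from meas import *
p=ctrl.get_image("side"); cv2.imwrite("pics/z17.png",cv2.resize(p["img"][180:300,200:340],(700,600),interpolation=cv2.INTER_CUBIC))
p=ctrl.get_image("top"); cv2.imwrite("pics/z18.png",cv2.resize(p["img"][170:290,220:400],(800,533),interpolation=cv2.INTER_CUBIC))
E
```

```text
time: 25.9
eef_pos: [414.3, -227.7, 27.4]
eef_rot: [1.343, -1.152, -1.4]
contact_force: [0.0, 0.6, 0.5]
finger_gap: 90.2
25.9 [-0.172, 1.112, -0.244, 2.017, 1.241, 1.576, 1.518] [414.3, -227.7, 27.4] 90.2 [0.0, 0.6, 0.5]
```

```bash
python3 -m pendant '[{"wx":0,"wy":0,"wz":0,"tx":-0.4,"ty":1,"tz":0,"grip":0},{"wx":0,"wy":0,"wz":0,"tx":-0.4,"ty":2,"tz":0,"grip":0},{"wx":0,"wy":0,"wz":0,"tx":-1,"ty":4,"tz":0,"grip":0},{"wx":0,"wy":0,"wz":0,"tx":-1,"ty":4.5,"tz":0,"grip":0},{"wx":0,"wy":0,"wz":0,"tx":-1,"ty":4.5,"tz":0,"grip":0},{"wx":0,"wy":0,"wz":0,"tx":0,"ty":0,"tz":0,"grip":0}]' 30; python3 lg.py;python3 - <<'E'
from meas import *
p=ctrl.get_image("side"); cv2.imwrite("pics/z19.png",cv2.resize(p["img"][180:300,200:340],(700,600),interpolation=cv2.INTER_CUBIC))
p=ctrl.get_image("top"); cv2.imwrite("pics/z20.png",cv2.resize(p["img"][170:290,220:400],(800,533),interpolation=cv2.INTER_CUBIC))
E
```

```text
time: 26.6
eef_pos: [415.0, -223.5, 197.4]
eef_rot: [1.349, -1.157, -1.395]
contact_force: [-0.3, 0.2, -0.4]
finger_gap: 91.9
26.6 [-0.142, 0.735, -0.308, 2.138, 1.164, 1.667, 1.743] [415.0, -223.5, 197.4] 91.9 [-0.3, 0.2, -0.4]
```

C is upright, mouth-up, in the tray's right end. Pot A has been knocked aside: in the top view it now shows at about (307,197). I'll measure again.

```bash
python3 - <<'E'
from meas import *
from pots import fit_at
t=ctrl.get_image("top")
for uv in((255,206),(307,197)): print(fit_at(t,uv))
E
python3 d.py 556 86 170 -83.4 -20 0 g
```

```text
((556.1993408203125, 86.08908081054688), (50.62706756591797, 48.895503997802734), 6.618792533874512)
((579.5161743164062, -48.087364196777344), (50.74494552612305, 48.28463363647461), 3.437541961669922)
t 26.75 now [ 413.9 -223.7  192.3] gap 92.2 F [-0.7 -0.8 -0.5] q [-0.14  0.74 -0.31  2.14  1.16  1.66  1.74]
tool x az -93.2 el -12.0 ; tool z [-0.998  0.056 -0.005]
rot in tool (deg) [176.  -12.3 -14.4] world d [146.3 273.3 -35.6]
shift now-axes (cm) [-26.74  -9.4  -13.05] target-axes [-22.72  12.06  17.68]
```

```bash
cat > t4.py <<'E'
from sim import *
from rig import ctrl
q0=ctrl.sense()['qpos']
def G(x,y,z,M): return np.array([x,y,z])+39*M[:,0]
T=tool(-92.9,-15,1)
for e in(-20,-15):
    B=tool(-83.4,e,1)
    q=path(q0,[("aboveB",G(556,86,170,B),B),("B",G(556,86,46,B),B),("up",G(556,86,170,B),B),("carry",G(417,-90,190,T),T),("tray",G(417,-90,37,T),T),("up",G(417,-90,190,T),T)]+
     [("roll%d"%a,G(417,-90,190,T),T@R.from_euler('x',a,degrees=True).as_matrix()) for a in(60,120,180)])
E
python3 t4.py
```

```text
aboveB   q [-0.41, 0.9, -0.44, 1.69, 1.1, 1.81, 1.9] margin 0.21 j6 err 0.0000
  B        q [-0.43, 1.09, -0.4, 1.66, 1.14, 1.72, 1.77] margin 0.22 j6 err 0.0000
  up       q [-0.41, 0.9, -0.44, 1.69, 1.1, 1.81, 1.9] margin 0.21 j6 err 0.0000
  carry    q [-0.25, 0.75, -0.38, 2.09, 1.04, 1.7, 1.7] margin 0.22 j6 err 0.0000
  tray     q [-0.29, 1.06, -0.32, 2.03, 1.11, 1.59, 1.49] margin 0.33 j4 err 0.0000
  up       q [-0.25, 0.75, -0.38, 2.09, 1.04, 1.7, 1.7] margin 0.32 j6 err 0.0000
  roll60   q [-0.38, 0.72, -0.21, 2.09, 1.0, 1.61, 0.71] margin 0.33 j4 err 0.0000
  roll120  q [-0.52, 0.71, -0.04, 2.09, 0.96, 1.52, -0.28] margin 0.33 j4 err 0.0000
  roll180  q [-0.66, 0.72, 0.15, 2.09, 0.91, 1.43, -1.26] margin 0.33 j4 err 0.0000
  aboveB   q [-0.44, 0.94, -0.41, 1.68, 1.12, 1.86, 1.88] margin 0.16 j6 err 0.0000
  B        q [-0.46, 1.14, -0.38, 1.63, 1.15, 1.79, 1.75] margin 0.16 j6 err 0.0000
  up       q [-0.44, 0.94, -0.41, 1.68, 1.12, 1.86, 1.88] margin 0.16 j6 err 0.0000
  carry    q [-0.25, 0.75, -0.38, 2.09, 1.04, 1.7, 1.7] margin 0.17 j6 err 0.0000
  tray     q [-0.29, 1.06, -0.32, 2.03, 1.11, 1.59, 1.48] margin 0.33 j4 err 0.0000
  up       q [-0.25, 0.75, -0.38, 2.09, 1.04, 1.7, 1.7] margin 0.32 j6 err 0.0000
  roll60   q [-0.38, 0.72, -0.21, 2.09, 1.0, 1.61, 0.71] margin 0.33 j4 err 0.0000
  roll120  q [-0.52, 0.71, -0.04, 2.09, 0.96, 1.52, -0.28] margin 0.33 j4 err 0.0000
  roll180  q [-0.66, 0.72, 0.14, 2.09, 0.91, 1.43, -1.26] margin 0.33 j4 err 0.0000
```

```bash
python3 d.py 556 86 170 -83.4 -20 1 g
```

```text
t 26.75 now [ 413.9 -223.7  192.3] gap 92.2 F [-0.7 -0.8 -0.5] q [-0.14  0.74 -0.31  2.14  1.16  1.66  1.74]
tool x az -93.2 el -12.0 ; tool z [-0.998  0.056 -0.005]
rot in tool (deg) [-3.   9.4 -8. ] world d [146.3 273.3 -35.6]
shift now-axes (cm) [-26.74  -9.4  -13.05] target-axes [-22.72 -12.06 -17.68]
```

```bash
python3 -m pendant '[{"wx":0,"wy":0,"wz":0,"tx":-3.8,"ty":-1.34,"tz":-1.86,"grip":0},{"wx":0,"wy":0,"wz":0,"tx":-3.8,"ty":-1.34,"tz":-1.86,"grip":0},{"wx":0,"wy":0,"wz":0,"tx":-3.8,"ty":-1.34,"tz":-1.86,"grip":0},{"wx":0,"wy":0,"wz":0,"tx":-3.8,"ty":-1.34,"tz":-1.86,"grip":0},{"wx":0,"wy":0,"wz":0,"tx":-3.8,"ty":-1.34,"tz":-1.86,"grip":0},{"wx":0,"wy":0,"wz":0,"tx":-3.8,"ty":-1.34,"tz":-1.86,"grip":0},{"wx":0,"wy":0,"wz":0,"tx":-3.9,"ty":-1.34,"tz":-1.86,"grip":0},{"wx":-1.5,"wy":4.7,"wz":-4,"tx":0,"ty":0,"tz":0,"grip":0},{"wx":-1.5,"wy":4.7,"wz":-4,"tx":0,"ty":0,"tz":0,"grip":0},{"wx":0,"wy":0,"wz":0,"tx":0,"ty":0,"tz":0,"grip":0},{"wx":0,"wy":0,"wz":0,"tx":0,"ty":0,"tz":0,"grip":0}]' 30;python3 - <<'E'
from meas import *
from pots import fit_at
t=ctrl.get_image("top")
p=ctrl.get_image("side"); cv2.imwrite("pics/z21.png",cv2.resize(p["img"][100:260,160:320],(600,600),interpolation=cv2.INTER_CUBIC))
cv2.imwrite("pics/z22.png",cv2.resize(t["img"][130:290,90:330],(800,533),interpolation=cv2.INTER_CUBIC))
for uv in((255,206),(307,197)): print(fit_at(t,uv))
E
python3 d.py 556 86 46 -83.4 -20 1 g
```

```text
time: 27.85
eef_pos: [559.4, 48.6, 155.4]
eef_rot: [1.491, -0.924, -1.38]
contact_force: [-0.1, -1.0, 0.0]
finger_gap: 91.8
((556.1688232421875, 85.06668090820312), (50.33078384399414, 46.87136459350586), 6.618793487548828)
((579.5161743164062, -48.087364196777344), (50.74494552612305, 48.28463363647461), 3.437541961669922)
t 27.95 now [559.9  48.3 155.4] gap 91.7 F [-0.2 -0.5  0.6] q [-0.43  0.92 -0.4   1.63  1.08  1.81  1.95]
tool x az -83.5 el -19.9 ; tool z [-0.994 -0.113  0.002]
rot in tool (deg) [ 0.1  0.1 -0.1] world d [   0.3    1.3 -122.8]
shift now-axes (cm) [  4.05 -11.59  -0.07] target-axes [  4.08 -11.58  -0.04]
```

```bash
python3 -m pendant '[{"wx":0,"wy":0,"wz":0,"tx":1.5,"ty":-4.2,"tz":0,"grip":0},{"wx":0,"wy":0,"wz":0,"tx":1.5,"ty":-4.2,"tz":0,"grip":0},{"wx":0,"wy":0,"wz":0,"tx":0.9,"ty":-2.6,"tz":0,"grip":0},{"wx":0,"wy":0,"wz":0,"tx":0.2,"ty":-0.6,"tz":0,"grip":0},{"wx":0,"wy":0,"wz":0,"tx":0,"ty":0,"tz":0,"grip":0},{"wx":0,"wy":0,"wz":0,"tx":0,"ty":0,"tz":0,"grip":0}]' 30; python3 d.py 556 86 46 -83.4 -20 1 g
python3 - <<'E'
from meas import *
t=ctrl.get_image("top")
p=ctrl.get_image("side"); cv2.imwrite("pics/z23.png",cv2.resize(p["img"][120:260,160:320],(686,600),interpolation=cv2.INTER_CUBIC))
E
```

```text
time: 28.55
eef_pos: [560.2, 50.4, 34.2]
eef_rot: [1.495, -0.924, -1.379]
contact_force: [-0.0, 0.2, 0.5]
finger_gap: 92.2
t 28.55 now [560.2  50.4  34.2] gap 92.2 F [-0.   0.2  0.5] q [-0.46  1.12 -0.37  1.57  1.12  1.73  1.84]
tool x az -83.4 el -20.0 ; tool z [-0.993 -0.115 -0.   ]
rot in tool (deg) [-0.  0. -0.] world d [ 0.  -0.8 -1.5]
shift now-axes (cm) [ 0.13 -0.11  0.01] target-axes [ 0.13 -0.11  0.01]
```

```bash
python3 -m pendant '[{"wx":0,"wy":0,"wz":0,"tx":0.1,"ty":-0.1,"tz":0,"grip":255},{"wx":0,"wy":0,"wz":0,"tx":0,"ty":0,"tz":0,"grip":255},{"wx":0,"wy":0,"wz":0,"tx":0,"ty":0,"tz":0,"grip":255},{"wx":0,"wy":0,"wz":0,"tx":0,"ty":0,"tz":0,"grip":255},{"wx":0,"wy":0,"wz":0,"tx":0,"ty":0,"tz":0,"grip":255},{"wx":0,"wy":0,"wz":0,"tx":0,"ty":0,"tz":0,"grip":255},{"wx":0,"wy":0,"wz":0,"tx":0,"ty":0,"tz":0,"grip":255},{"wx":0,"wy":0,"wz":0,"tx":-0.6,"ty":1.8,"tz":0,"grip":255},{"wx":0,"wy":0,"wz":0,"tx":-1.4,"ty":4,"tz":0,"grip":255},{"wx":0,"wy":0,"wz":0,"tx":-1.5,"ty":4.2,"tz":0,"grip":255},{"wx":0,"wy":0,"wz":0,"tx":-0.7,"ty":2,"tz":0,"grip":255},{"wx":0,"wy":0,"wz":0,"tx":0,"ty":0,"tz":0,"grip":255},{"wx":0,"wy":0,"wz":0,"tx":0,"ty":0,"tz":0,"grip":255}]' 40; python3 d.py 418 -90 170 -92.9 -20 1 g
```

```text
time: 29.95
eef_pos: [559.9, 48.1, 158.5]
eef_rot: [1.495, -0.922, -1.38]
contact_force: [-0.1, -0.8, -2.0]
finger_gap: 50.0
t 29.95 now [559.9  48.1 158.5] gap 50.0 F [-0.1 -0.8 -2. ] q [-0.43  0.91 -0.4   1.64  1.08  1.81  1.96]
tool x az -83.4 el -20.1 ; tool z [-0.993 -0.115  0.001]
rot in tool (deg) [ 3.3 -8.9  0. ] world d [-143.7 -174.7   -1.8]
shift now-axes (cm) [14.81  5.2  16.3 ] target-axes [17.15  6.05 13.47]
```

```bash
python3 -m pendant '[{"wx":1.65,"wy":-4.45,"wz":0,"tx":0,"ty":0,"tz":0,"grip":255},{"wx":1.65,"wy":-4.45,"wz":0,"tx":0,"ty":0,"tz":0,"grip":255},{"wx":0,"wy":0,"wz":0,"tx":3.42,"ty":1.21,"tz":2.7,"grip":255},{"wx":0,"wy":0,"wz":0,"tx":3.42,"ty":1.21,"tz":2.7,"grip":255},{"wx":0,"wy":0,"wz":0,"tx":3.42,"ty":1.21,"tz":2.7,"grip":255},{"wx":0,"wy":0,"wz":0,"tx":3.42,"ty":1.21,"tz":2.7,"grip":255},{"wx":0,"wy":0,"wz":0,"tx":3.42,"ty":1.21,"tz":2.7,"grip":255},{"wx":0,"wy":0,"wz":0,"tx":0,"ty":0,"tz":0,"grip":255},{"wx":0,"wy":0,"wz":0,"tx":0,"ty":0,"tz":0,"grip":255}]' 40; python3 d.py 418 -88 50 -92.9 -20 1 g
python3 - <<'E'
from meas import *
p=ctrl.get_image("side"); cv2.imwrite("pics/z24.png",cv2.resize(p["img"][140:300,170:330],(600,600),interpolation=cv2.INTER_CUBIC))
E
```

```text
time: 30.85
eef_pos: [415.0, -127.4, 156.5]
eef_rot: [1.441, -1.066, -1.498]
contact_force: [0.5, 0.9, -1.2]
finger_gap: 50.0
t 30.85 now [ 415.  -127.4  156.5] gap 50.0 F [ 0.5  0.9 -1.2] q [-0.24  0.75 -0.38  2.06  1.01  1.63  1.75]
tool x az -93.0 el -19.9 ; tool z [-0.999  0.051  0.003]
rot in tool (deg) [ 0.2  0.1 -0.1] world d [   1.2    2.8 -119.8]
shift now-axes (cm) [  3.81 -11.36  -0.14] target-axes [  3.83 -11.36  -0.1 ]
```

```bash
python3 -m pendant '[{"wx":0,"wy":0,"wz":0,"tx":1.4,"ty":-4.2,"tz":0,"grip":255},{"wx":0,"wy":0,"wz":0,"tx":1.4,"ty":-4.2,"tz":0,"grip":255},{"wx":0,"wy":0,"wz":0,"tx":0.8,"ty":-2.3,"tz":0,"grip":255},{"wx":0,"wy":0,"wz":0,"tx":0.2,"ty":-0.5,"tz":0,"grip":255},{"wx":0,"wy":0,"wz":0,"tx":0,"ty":-0.1,"tz":0,"grip":255},{"wx":0,"wy":0,"wz":0,"tx":0,"ty":0,"tz":0,"grip":255},{"wx":0,"wy":0,"wz":0,"tx":0,"ty":0,"tz":0,"grip":255}]' 40; python3 d.py 418 -88 49.2 -92.9 -20 1 g
```

```text
time: 31.6
eef_pos: [417.0, -123.0, 39.2]
eef_rot: [1.447, -1.067, -1.496]
contact_force: [0.4, 0.6, -0.1]
finger_gap: 49.9
t 31.60 now [ 417.  -123.    39.2] gap 49.9 F [ 0.4  0.6 -0.1] q [-0.28  1.   -0.33  1.99  1.08  1.55  1.59]
tool x az -92.8 el -20.0 ; tool z [-0.999  0.05  -0.002]
rot in tool (deg) [-0.1 -0.1  0. ] world d [-0.8 -1.6 -3.3]
shift now-axes (cm) [ 0.27 -0.25  0.08] target-axes [ 0.27 -0.25  0.07]
```

```bash
python3 -m pendant '[{"wx":0,"wy":0,"wz":0,"tx":0.1,"ty":-0.2,"tz":0,"grip":255},{"wx":0,"wy":0,"wz":0,"tx":0,"ty":-0.1,"tz":0,"grip":255},{"wx":0,"wy":0,"wz":0,"tx":0,"ty":0,"tz":0,"grip":255},{"wx":0,"wy":0,"wz":0,"tx":0,"ty":0,"tz":0,"grip":60},{"wx":0,"wy":0,"wz":0,"tx":0,"ty":0,"tz":0,"grip":60},{"wx":0,"wy":0,"wz":0,"tx":0,"ty":0,"tz":0,"grip":60},{"wx":0,"wy":0,"wz":0,"tx":0,"ty":0,"tz":0,"grip":60}]' 40; python3 d.py 418 -86 36.5 -92.9 -14 1 g
python3 - <<'E'
from meas import *
from pots import fit_at
t=ctrl.get_image("top"); u=proj(t,(418,-86,63)); print(fit_at(t,u,63,13))
p=ctrl.get_image("side"); cv2.imwrite("pics/z25.png",cv2.resize(p["img"][160:300,190:330],(600,600),interpolation=cv2.INTER_CUBIC))
cv2.imwrite("pics/z26.png",cv2.resize(t["img"][170:290,220:400],(800,533),interpolation=cv2.INTER_CUBIC))
E
```

```text
time: 32.3
eef_pos: [416.2, -123.4, 35.1]
eef_rot: [1.445, -1.067, -1.496]
contact_force: [0.6, -0.1, 0.2]
finger_gap: 69.7
t 32.30 now [ 416.2 -123.4   35.1] gap 69.7 F [ 0.6 -0.1  0.2] q [-0.28  1.   -0.33  1.99  1.08  1.54  1.59]
tool x az -92.9 el -20.0 ; tool z [-0.999  0.05   0.   ]
rot in tool (deg) [ 0. -0.  6.] world d [-0.1 -0.4 -8. ]
shift now-axes (cm) [ 0.31 -0.74  0.01] target-axes [ 0.23 -0.77  0.01]
((421.232421875, -86.61395263671875), (57.868560791015625, 64.01233673095703), 88.92858123779297)
```

```bash
python3 -m pendant '[{"wx":0,"wy":0,"wz":6,"tx":0,"ty":0,"tz":0,"grip":60},{"wx":0,"wy":0,"wz":0,"tx":0.2,"ty":-0.7,"tz":0,"grip":60},{"wx":0,"wy":0,"wz":0,"tx":0,"ty":0,"tz":0,"grip":60},{"wx":0,"wy":0,"wz":0,"tx":0,"ty":0,"tz":0,"grip":255},{"wx":0,"wy":0,"wz":0,"tx":0,"ty":0,"tz":0,"grip":255},{"wx":0,"wy":0,"wz":0,"tx":0,"ty":0,"tz":0,"grip":255},{"wx":0,"wy":0,"wz":0,"tx":0,"ty":0,"tz":0,"grip":255},{"wx":0,"wy":0,"wz":0,"tx":0,"ty":0,"tz":0,"grip":255},{"wx":0,"wy":0,"wz":0,"tx":0,"ty":0,"tz":0,"grip":255}]' 40; python3 d.py 418 -75 190 -92.9 -14 1 g
```

```text
time: 33.3
eef_pos: [416.5, -123.7, 28.4]
eef_rot: [1.368, -1.126, -1.421]
contact_force: [1.2, 0.6, 3.6]
finger_gap: 49.8
t 33.30 now [ 416.5 -123.7   28.4] gap 49.8 F [1.2 0.6 3.6] q [-0.33  1.1  -0.29  1.94  1.07  1.61  1.55]
tool x az -92.9 el -13.9 ; tool z [-0.999  0.05  -0.001]
rot in tool (deg) [-0.  -0.  -0.1] world d [ -0.4  10.9 152.2]
shift now-axes (cm) [-4.72 14.51  0.08] target-axes [-4.74 14.5   0.09]
```

```bash
python3 -m pendant '[{"wx":0,"wy":0,"wz":0,"tx":-0.5,"ty":1.7,"tz":0,"grip":255},{"wx":0,"wy":0,"wz":0,"tx":-1.4,"ty":4.3,"tz":0,"grip":255},{"wx":0,"wy":0,"wz":0,"tx":-1.4,"ty":4.3,"tz":0,"grip":255},{"wx":0,"wy":0,"wz":0,"tx":-1.4,"ty":4.2,"tz":0,"grip":255},{"wx":0,"wy":0,"wz":0,"tx":0,"ty":0,"tz":0,"grip":255},{"wx":0,"wy":0,"wz":0,"tx":0,"ty":0,"tz":0,"grip":255}]' 40; python3 lg.py
python3 -m pendant '[{"wx":8.5,"wy":0,"wz":0,"tx":0,"ty":0,"tz":0,"grip":255},{"wx":8.5,"wy":0,"wz":0,"tx":0,"ty":0,"tz":0,"grip":255},{"wx":8.5,"wy":0,"wz":0,"tx":0,"ty":0,"tz":0,"grip":255},{"wx":8.5,"wy":0,"wz":0,"tx":0,"ty":0,"tz":0,"grip":255},{"wx":8.5,"wy":0,"wz":0,"tx":0,"ty":0,"tz":0,"grip":255},{"wx":8.5,"wy":0,"wz":0,"tx":0,"ty":0,"tz":0,"grip":255},{"wx":8.5,"wy":0,"wz":0,"tx":0,"ty":0,"tz":0,"grip":255},{"wx":8.5,"wy":0,"wz":0,"tx":0,"ty":0,"tz":0,"grip":255},{"wx":8.5,"wy":0,"wz":0,"tx":0,"ty":0,"tz":0,"grip":255},{"wx":8.5,"wy":0,"wz":0,"tx":0,"ty":0,"tz":0,"grip":255},{"wx":8.5,"wy":0,"wz":0,"tx":0,"ty":0,"tz":0,"grip":255},{"wx":8.5,"wy":0,"wz":0,"tx":0,"ty":0,"tz":0,"grip":255},{"wx":8.5,"wy":0,"wz":0,"tx":0,"ty":0,"tz":0,"grip":255},{"wx":8.5,"wy":0,"wz":0,"tx":0,"ty":0,"tz":0,"grip":255},{"wx":8.5,"wy":0,"wz":0,"tx":0,"ty":0,"tz":0,"grip":255},{"wx":8.5,"wy":0,"wz":0,"tx":0,"ty":0,"tz":0,"grip":255},{"wx":8.5,"wy":0,"wz":0,"tx":0,"ty":0,"tz":0,"grip":255},{"wx":8.5,"wy":0,"wz":0,"tx":0,"ty":0,"tz":0,"grip":255},{"wx":8.5,"wy":0,"wz":0,"tx":0,"ty":0,"tz":0,"grip":255},{"wx":8.5,"wy":0,"wz":0,"tx":0,"ty":0,"tz":0,"grip":255}]' 40; python3 d.py 418 -75 190 -92.9 -13 0 g
```

```text
time: 33.9
eef_pos: [417.1, -112.7, 179.8]
eef_rot: [1.372, -1.125, -1.423]
contact_force: [-1.4, 0.2, -2.2]
finger_gap: 50.0
33.9 [-0.309, 0.784, -0.352, 2.025, 0.996, 1.729, 1.732] [417.1, -112.7, 179.8] 50.0 [-1.4, 0.2, -2.2]
time: 35.9
eef_pos: [416.2, -113.4, 178.3]
eef_rot: [-1.125, 1.456, -0.963]
contact_force: [0.1, 0.3, -1.6]
finger_gap: 49.9
t 35.90 now [ 416.2 -113.4  178.3] gap 49.9 F [ 0.1  0.3 -1.6] q [-0.69  0.76  0.12  2.04  0.84  1.49 -1.08]
tool x az -92.9 el -13.9 ; tool z [ 0.986 -0.009 -0.165]
rot in tool (deg) [ 9.8  0.1 -0.9] world d [-0.1  0.4  3. ]
shift now-axes (cm) [-0.11 -0.27 -0.06] target-axes [-0.11 -0.28 -0.02]
```

```bash
python3 -m pendant '[{"wx":5,"wy":0,"wz":-0.5,"tx":0,"ty":0,"tz":0,"grip":255},{"wx":4.8,"wy":0,"wz":-0.4,"tx":0,"ty":-0.2,"tz":0,"grip":255},{"wx":0,"wy":0,"wz":0,"tx":0,"ty":0,"tz":0,"grip":255},{"wx":0,"wy":0,"wz":0,"tx":0,"ty":0,"tz":0,"grip":255}]' 40; python3 d.py 418 -75 37 -92.9 -13 0 g;python3 - <<'E'
from meas import *
p=ctrl.get_image("side"); cv2.imwrite("pics/z27.png",cv2.resize(p["img"][140:300,170:330],(600,600),interpolation=cv2.INTER_CUBIC))
E
```

```text
time: 36.3
eef_pos: [416.6, -113.7, 180.8]
eef_rot: [-1.018, 1.344, -1.072]
contact_force: [0.0, 0.4, -0.6]
finger_gap: 49.3
t 36.30 now [ 416.6 -113.7  180.8] gap 49.3 F [ 0.   0.4 -0.6] q [-0.72  0.77  0.15  2.04  0.84  1.49 -1.24]
tool x az -92.8 el -13.0 ; tool z [ 0.999 -0.047 -0.007]
rot in tool (deg) [ 0.4  0.1 -0. ] world d [  -0.5    0.7 -152.6]
shift now-axes (cm) [ 3.37 14.88  0.05] target-axes [ 3.36 14.88 -0.05]
```

```bash
python3 -m pendant '[{"wx":0,"wy":0,"wz":0,"tx":1,"ty":4.5,"tz":0,"grip":255},{"wx":0,"wy":0,"wz":0,"tx":1,"ty":4.5,"tz":0,"grip":255},{"wx":0,"wy":0,"wz":0,"tx":0.8,"ty":3.7,"tz":0,"grip":255},{"wx":0,"wy":0,"wz":0,"tx":0.3,"ty":1.3,"tz":0,"grip":255},{"wx":0,"wy":0,"wz":0,"tx":0.1,"ty":0.3,"tz":0,"grip":255},{"wx":0,"wy":0,"wz":0,"tx":0,"ty":0,"tz":0,"grip":255},{"wx":0,"wy":0,"wz":0,"tx":0,"ty":0,"tz":0,"grip":255},{"wx":0,"wy":0,"wz":0,"tx":0,"ty":0,"tz":0,"grip":255}]' 40; python3 lg.py;  python3 -m pendant '[{"wx":0,"wy":0,"wz":0,"tx":0,"ty":0.2,"tz":0,"grip":255},{"wx":0,"wy":0,"wz":0,"tx":0,"ty":0,"tz":0,"grip":255}]'
```

```text
time: 37.15
eef_pos: [417.1, -112.0, 36.5]
eef_rot: [-1.012, 1.341, -1.074]
contact_force: [0.6, 0.4, -1.5]
finger_gap: 49.9
37.15 [-0.708, 1.074, 0.122, 1.936, 0.826, 1.35, -1.393] [417.1, -112.0, 36.5] 49.9 [0.6, 0.4, -1.5]
time: 37.35
eef_pos: [416.8, -111.5, 33.5]
eef_rot: [-1.013, 1.341, -1.073]
contact_force: [0.2, 0.5, -1.6]
finger_gap: 50.3
```

```bash
python3 -m pendant '[{"wx":0,"wy":0,"wz":0,"tx":0.1,"ty":0.4,"tz":0,"grip":255},{"wx":0,"wy":0,"wz":0,"tx":0,"ty":0,"tz":0,"grip":255},{"wx":0,"wy":0,"wz":0,"tx":0,"ty":0,"tz":0,"grip":255}]';  python3 -m pendant '[{"wx":0,"wy":0,"wz":0,"tx":0,"ty":0.2,"tz":0,"grip":255},{"wx":0,"wy":0,"wz":0,"tx":0,"ty":0,"tz":0,"grip":255}]'
```

```text
time: 37.65
eef_pos: [416.4, -111.9, 29.0]
eef_rot: [-1.015, 1.342, -1.074]
contact_force: [0.0, -0.6, -0.9]
finger_gap: 49.8
time: 37.85
eef_pos: [416.4, -111.7, 27.9]
eef_rot: [-1.016, 1.341, -1.076]
contact_force: [-0.6, 1.2, 2.6]
finger_gap: 49.7
```

Contact at the expected height; release.

```bash
python3 -m pendant '[{"wx":0,"wy":0,"wz":0,"tx":0,"ty":0,"tz":0,"grip":0},{"wx":0,"wy":0,"wz":0,"tx":0,"ty":0,"tz":0,"grip":0},{"wx":0,"wy":0,"wz":0,"tx":0,"ty":0,"tz":0,"grip":0},{"wx":0,"wy":0,"wz":0,"tx":0,"ty":0,"tz":0,"grip":0},{"wx":0,"wy":0,"wz":0,"tx":0,"ty":0,"tz":0,"grip":0},{"wx":0,"wy":0,"wz":0,"tx":0,"ty":0,"tz":0,"grip":0},{"wx":0,"wy":0,"wz":0,"tx":-0.2,"ty":-1,"tz":0,"grip":0},{"wx":0,"wy":0,"wz":0,"tx":-0.5,"ty":-2.2,"tz":0,"grip":0},{"wx":0,"wy":0,"wz":0,"tx":-1,"ty":-4.5,"tz":0,"grip":0},{"wx":0,"wy":0,"wz":0,"tx":-1,"ty":-4.5,"tz":0,"grip":0},{"wx":0,"wy":0,"wz":0,"tx":-1,"ty":-4.5,"tz":0,"grip":0},{"wx":0,"wy":0,"wz":0,"tx":0,"ty":0,"tz":0,"grip":0}]' 30
python3 - <<'E'
from meas import *
from pots import fit_at
t=ctrl.get_image("top"); print(fit_at(t,(307,197)))
p=ctrl.get_image("side"); cv2.imwrite("pics/z28.png",cv2.resize(p["img"][160:300,190:330],(600,600),interpolation=cv2.INTER_CUBIC))
cv2.imwrite("pics/z29.png",cv2.resize(t["img"][170:290,220:400],(800,533),interpolation=cv2.INTER_CUBIC))
E
```

```text
time: 39.05
eef_pos: [417.9, -113.4, 203.1]
eef_rot: [-1.008, 1.338, -1.076]
contact_force: [1.3, 0.3, -0.5]
finger_gap: 91.7
((579.5161743164062, -48.087364196777344), (50.74494552612305, 48.28463363647461), 3.437541961669922)
```

```bash
python3 d.py 579.5 -48 150 -86.6 -14 0 g
python3 - <<'E'
import sys; sys.argv=['x']
from sim import *
from rig import ctrl
q0=ctrl.sense()['qpos']
def G(x,y,z,M): return np.array([x,y,z])+39*M[:,0]
T=tool(-92.9,-13,0); A=tool(-86.6,-14,0)
path(q0,[("aboveA",G(579,-48,150,A),A),("A",G(579,-48,36,A),A),("up",G(579,-48,190,A),A),("carry",G(418,0,190,T),T)]+[("roll%d"%a,G(418,0,190,T),T@R.from_euler('x',a,degrees=True).as_matrix()) for a in(-60,-120,-180)]+[("tray",G(418,0,36,tool(-92.9,-13,1)),tool(-92.9,-13,1))])
E
```

```text
t 39.15 now [ 417.1 -113.1  199.3] gap 91.8 F [-0.3 -0.3  0.1] q [-0.73  0.73  0.15  2.04  0.84  1.51 -1.22]
tool x az -92.8 el -13.2 ; tool z [ 0.999 -0.048 -0.001]
rot in tool (deg) [-1.4 -6.   0.8] world d [164.7  27.3 -58.7]
shift now-axes (cm) [-2.09  6.51 16.32] target-axes [-0.28  6.12 16.6 ]
  aboveA   q [-0.64, 0.91, 0.18, 1.77, 1.0, 1.43, -1.11] margin 0.40 j4 err 0.0000
  A        q [-0.63, 1.11, 0.17, 1.71, 1.0, 1.36, -1.23] margin 0.60 j6 err 0.0000
  up       q [-0.64, 0.84, 0.19, 1.78, 1.01, 1.46, -1.06] margin 0.56 j6 err 0.0000
  carry    q [-0.79, 0.78, 0.12, 1.97, 0.79, 1.56, -1.24] margin 0.45 j4 err 0.0000
  roll-60  q [-0.62, 0.78, -0.1, 1.97, 0.85, 1.66, -0.29] margin 0.36 j6 err 0.0000
  roll-120 q [-0.46, 0.8, -0.31, 1.97, 0.91, 1.76, 0.67] margin 0.26 j6 err 0.0000
  roll-180 q [-0.31, 0.85, -0.52, 1.97, 0.95, 1.88, 1.62] margin 0.14 j6 err 0.0000
  tray     q [-0.35, 1.14, -0.45, 1.9, 1.03, 1.76, 1.46] margin 0.15 j6 err 0.0000
```

```bash
python3 -m pendant '[{"wx":-0.7,"wy":-3,"wz":-0.4,"tx":-0.5,"ty":0.5,"tz":4.1,"grip":0},{"wx":-0.7,"wy":-3,"wz":-0.4,"tx":-0.3,"ty":0.8,"tz":4.1,"grip":0},{"wx":0,"wy":0,"wz":0,"tx":0,"ty":1,"tz":4.1,"grip":0},{"wx":0,"wy":0,"wz":0,"tx":0,"ty":1,"tz":4.1,"grip":0},{"wx":0,"wy":0,"wz":0,"tx":0,"ty":0,"tz":0,"grip":0},{"wx":0,"wy":0,"wz":0,"tx":0,"ty":0,"tz":0,"grip":0}]' 30;  python3 d.py 579.5 -48 36 -86.6 -14 0 g
python3 - <<'E'
from meas import *
from pots import fit_at
t=ctrl.get_image("top"); print(fit_at(t,(307,197)))
cv2.imwrite("pics/z30.png",cv2.resize(t["img"][130:290,120:360],(800,533),interpolation=cv2.INTER_CUBIC))
E
```

```text
time: 39.75
eef_pos: [579.8, -95.7, 165.6]
eef_rot: [-1.087, 1.27, -1.004]
contact_force: [-0.8, 0.1, -0.5]
finger_gap: 91.6
t 39.75 now [579.8 -95.7 165.6] gap 91.6 F [-0.8  0.1 -0.5] q [-0.65  0.91  0.19  1.74  0.98  1.49 -1.06]
tool x az -86.7 el -12.2 ; tool z [ 0.998  0.059 -0.007]
rot in tool (deg) [ 0.4 -0.1  1.8] world d [   2.     9.9 -139. ]
shift now-axes (cm) [ 1.99 13.79  0.35] target-axes [ 2.41 13.73  0.25]
((579.8800659179688, -50.29433822631836), (47.4727783203125, 43.92075729370117), 0.05556359887123108)
```

```bash
python3 -m pendant '[{"wx":0.4,"wy":0,"wz":1.8,"tx":0,"ty":0,"tz":0.2,"grip":0},{"wx":0,"wy":0,"wz":0,"tx":0.8,"ty":4.6,"tz":0,"grip":0},{"wx":0,"wy":0,"wz":0,"tx":0.7,"ty":4,"tz":0,"grip":0},{"wx":0,"wy":0,"wz":0,"tx":0,"ty":0,"tz":0,"grip":0},{"wx":0,"wy":0,"wz":0,"tx":0,"ty":0,"tz":0,"grip":0},{"wx":0,"wy":0,"wz":0,"tx":0,"ty":0,"tz":0,"grip":0}]' 30;  python3 d.py 579.5 -48 36 -86.6 -14 0 g
python3 - <<'E'
from meas import *
t=ctrl.get_image("top")
cv2.imwrite("pics/z31.png",cv2.resize(t["img"][110:270,150:390],(800,533),interpolation=cv2.INTER_CUBIC))
p=ctrl.get_image("side"); cv2.imwrite("pics/z32.png",cv2.resize(p["img"][140:280,210:370],(686,600),interpolation=cv2.INTER_CUBIC))
E
```

```text
time: 40.4
eef_pos: [583.4, -88.6, 82.9]
eef_rot: [-1.054, 1.274, -0.984]
contact_force: [0.8, 0.3, 0.7]
finger_gap: 91.7
t 40.40 now [583.4 -88.6  82.9] gap 91.7 F [0.8 0.3 0.7] q [-0.64  1.04  0.17  1.68  0.96  1.43 -1.14]
tool x az -86.6 el -14.1 ; tool z [0.998 0.058 0.006]
rot in tool (deg) [-0.3  0.  -0.1] world d [ -1.6   2.9 -56.3]
shift now-axes (cm) [ 1.09  5.53 -0.18] target-axes [ 1.08  5.54 -0.15]
```

```bash
python3 -m pendant '[{"wx":0,"wy":0,"wz":0,"tx":0.6,"ty":3,"tz":-0.1,"grip":0},{"wx":0,"wy":0,"wz":0,"tx":0.4,"ty":2,"tz":-0.1,"grip":0},{"wx":0,"wy":0,"wz":0,"tx":0.1,"ty":0.4,"tz":0,"grip":0},{"wx":0,"wy":0,"wz":0,"tx":0,"ty":0,"tz":0,"grip":0},{"wx":0,"wy":0,"wz":0,"tx":0,"ty":0,"tz":0,"grip":0}]' 30;  python3 d.py 579.5 -48 36 -86.6 -14 0 g
python3 - <<'E'
from meas import *
p=ctrl.get_image("side"); cv2.imwrite("pics/z33.png",cv2.resize(p["img"][140:280,210:370],(686,600),interpolation=cv2.INTER_CUBIC))
E
```

```text
time: 41.0
eef_pos: [581.3, -86.2, 26.7]
eef_rot: [-1.055, 1.275, -0.984]
contact_force: [0.8, 1.7, -0.3]
finger_gap: 91.9
t 41.00 now [581.3 -86.2  26.7] gap 91.9 F [ 0.8  1.7 -0.3] q [-0.64  1.14  0.16  1.64  0.95  1.4  -1.19]
tool x az -86.6 el -14.1 ; tool z [0.998 0.058 0.005]
rot in tool (deg) [-0.3 -0.  -0.1] world d [ 0.4  0.4 -0.2]
shift now-axes (cm) [-0.03  0.03  0.04] target-axes [-0.03  0.03  0.04]
```

Well straddled at a grip height of 36 mm. Grip and lift.

```bash
python3 -m pendant '[{"wx":0,"wy":0,"wz":0,"tx":0,"ty":0,"tz":0,"grip":255},{"wx":0,"wy":0,"wz":0,"tx":0,"ty":0,"tz":0,"grip":255},{"wx":0,"wy":0,"wz":0,"tx":0,"ty":0,"tz":0,"grip":255},{"wx":0,"wy":0,"wz":0,"tx":0,"ty":0,"tz":0,"grip":255},{"wx":0,"wy":0,"wz":0,"tx":0,"ty":0,"tz":0,"grip":255},{"wx":0,"wy":0,"wz":0,"tx":0,"ty":0,"tz":0,"grip":255},{"wx":0,"wy":0,"wz":0,"tx":0,"ty":0,"tz":0,"grip":255},{"wx":0,"wy":0,"wz":0,"tx":-0.5,"ty":-1.8,"tz":0,"grip":255},{"wx":0,"wy":0,"wz":0,"tx":-1.1,"ty":-4.2,"tz":0,"grip":255},{"wx":0,"wy":0,"wz":0,"tx":-1.1,"ty":-4.5,"tz":0,"grip":255},{"wx":0,"wy":0,"wz":0,"tx":-1.1,"ty":-4.5,"tz":0,"grip":255},{"wx":0,"wy":0,"wz":0,"tx":0,"ty":0,"tz":0,"grip":255},{"wx":0,"wy":0,"wz":0,"tx":0,"ty":0,"tz":0,"grip":255}]' 40; python3 d.py 418 0 190 -92.9 -14 0 g
```

```text
time: 42.35
eef_pos: [580.4, -85.5, 180.3]
eef_rot: [-1.053, 1.276, -0.982]
contact_force: [-0.3, -0.4, -1.8]
finger_gap: 50.3
t 42.35 now [580.4 -85.5 180.3] gap 50.3 F [-0.3 -0.4 -1.8] q [-0.66  0.87  0.18  1.74  0.96  1.49 -1.04]
tool x az -86.6 el -14.2 ; tool z [0.998 0.058 0.005]
rot in tool (deg) [ 1.2  6.1 -0.3] world d [-164.3   47.8    0.3]
shift now-axes (cm) [ -5.57   1.3  -16.12] target-axes [ -3.83   0.93 -16.65]
```

```bash
python3 -m pendant '[{"wx":1.2,"wy":6.1,"wz":-0.3,"tx":0,"ty":0,"tz":0,"grip":255},{"wx":0,"wy":0,"wz":0,"tx":-0.96,"ty":0.23,"tz":-4.16,"grip":255},{"wx":0,"wy":0,"wz":0,"tx":-0.96,"ty":0.23,"tz":-4.16,"grip":255},{"wx":0,"wy":0,"wz":0,"tx":-0.96,"ty":0.23,"tz":-4.16,"grip":255},{"wx":0,"wy":0,"wz":0,"tx":-0.96,"ty":0.23,"tz":-4.16,"grip":255},{"wx":0,"wy":0,"wz":0,"tx":0,"ty":0,"tz":0,"grip":255},{"wx":0,"wy":0,"wz":0,"tx":0,"ty":0,"tz":0,"grip":255}]' 40; python3 lg.py
python3 -m pendant '[{"wx":-8.5,"wy":0,"wz":0,"tx":0,"ty":0,"tz":0,"grip":255},{"wx":-8.5,"wy":0,"wz":0,"tx":0,"ty":0,"tz":0,"grip":255},{"wx":-8.5,"wy":0,"wz":0,"tx":0,"ty":0,"tz":0,"grip":255},{"wx":-8.5,"wy":0,"wz":0,"tx":0,"ty":0,"tz":0,"grip":255},{"wx":-8.5,"wy":0,"wz":0,"tx":0,"ty":0,"tz":0,"grip":255},{"wx":-8.5,"wy":0,"wz":0,"tx":0,"ty":0,"tz":0,"grip":255},{"wx":-8.5,"wy":0,"wz":0,"tx":0,"ty":0,"tz":0,"grip":255},{"wx":-8.5,"wy":0,"wz":0,"tx":0,"ty":0,"tz":0,"grip":255},{"wx":-8.5,"wy":0,"wz":0,"tx":0,"ty":0,"tz":0,"grip":255},{"wx":-8.5,"wy":0,"wz":0,"tx":0,"ty":0,"tz":0,"grip":255},{"wx":-8.5,"wy":0,"wz":0,"tx":0,"ty":0,"tz":0,"grip":255},{"wx":-8.5,"wy":0,"wz":0,"tx":0,"ty":0,"tz":0,"grip":255},{"wx":-8.5,"wy":0,"wz":0,"tx":0,"ty":0,"tz":0,"grip":255},{"wx":-8.5,"wy":0,"wz":0,"tx":0,"ty":0,"tz":0,"grip":255},{"wx":-8.5,"wy":0,"wz":0,"tx":0,"ty":0,"tz":0,"grip":255},{"wx":-8.5,"wy":0,"wz":0,"tx":0,"ty":0,"tz":0,"grip":255},{"wx":-8.5,"wy":0,"wz":0,"tx":0,"ty":0,"tz":0,"grip":255},{"wx":-8.5,"wy":0,"wz":0,"tx":0,"ty":0,"tz":0,"grip":255},{"wx":-8.5,"wy":0,"wz":0,"tx":0,"ty":0,"tz":0,"grip":255},{"wx":-8.5,"wy":0,"wz":0,"tx":0,"ty":0,"tz":0,"grip":255}]' 40; python3 d.py 418 0 190 -92.9 -13 1 g
```

```text
time: 43.05
eef_pos: [415.5, -37.7, 179.4]
eef_rot: [-1.007, 1.348, -1.064]
contact_force: [-0.0, -0.4, -0.3]
finger_gap: 49.9
43.05 [-0.791, 0.794, 0.097, 1.935, 0.745, 1.583, -1.226] [415.5, -37.7, 179.4] 49.9 [-0.0, -0.4, -0.3]
time: 45.05
eef_pos: [416.4, -39.2, 179.4]
eef_rot: [1.478, -1.271, -1.353]
contact_force: [-0.8, 0.1, -1.1]
finger_gap: 50.1
t 45.05 now [416.4 -39.2 179.4] gap 50.1 F [-0.8  0.1 -1.1] q [-0.35  0.85 -0.45  1.92  0.93  1.85  1.53]
tool x az -93.1 el -13.8 ; tool z [-0.983  0.092 -0.16 ]
rot in tool (deg) [-9.5  0.2  0.8] world d [-0.4  1.3  1.8]
shift now-axes (cm) [-0.16  0.15  0.02] target-axes [-0.16  0.15  0.04]
```

```bash
python3 -m pendant '[{"wx":-5,"wy":0,"wz":0.4,"tx":0,"ty":0,"tz":0,"grip":255},{"wx":-4.5,"wy":0.2,"wz":0.4,"tx":-0.2,"ty":0.2,"tz":0,"grip":255},{"wx":0,"wy":0,"wz":0,"tx":0,"ty":0,"tz":0,"grip":255},{"wx":0,"wy":0,"wz":0,"tx":0,"ty":0,"tz":0,"grip":255}]' 40; python3 d.py 418 0 37 -92.9 -13 1 g;python3 - <<'E'
from meas import *
p=ctrl.get_image("side"); cv2.imwrite("pics/z34.png",cv2.resize(p["img"][140:300,170:330],(600,600),interpolation=cv2.INTER_CUBIC))
E
```

```text
time: 45.45
eef_pos: [416.0, -37.4, 182.1]
eef_rot: [1.361, -1.142, -1.407]
contact_force: [-0.3, 0.3, -1.3]
finger_gap: 50.2
t 45.45 now [416.  -37.4 182.1] gap 50.2 F [-0.3  0.3 -1.3] q [-0.34  0.86 -0.47  1.91  0.94  1.88  1.67]
tool x az -92.9 el -13.0 ; tool z [-0.999  0.052 -0.008]
rot in tool (deg) [-0.5 -0.  -0. ] world d [ 1.000e-01 -6.000e-01 -1.538e+02]
shift now-axes (cm) [  3.52 -14.98   0.11] target-axes [ 3.520e+00 -1.498e+01 -1.000e-02]
```

```bash
python3 -m pendant '[{"wx":0,"wy":0,"wz":0,"tx":1,"ty":-4.5,"tz":0,"grip":255},{"wx":0,"wy":0,"wz":0,"tx":1,"ty":-4.5,"tz":0,"grip":255},{"wx":0,"wy":0,"wz":0,"tx":0.8,"ty":-3.7,"tz":0,"grip":255},{"wx":0,"wy":0,"wz":0,"tx":0.3,"ty":-1.3,"tz":0,"grip":255},{"wx":0,"wy":0,"wz":0,"tx":0.1,"ty":-0.4,"tz":0,"grip":255},{"wx":0,"wy":0,"wz":0,"tx":0,"ty":0,"tz":0,"grip":255},{"wx":0,"wy":0,"wz":0,"tx":0,"ty":0,"tz":0,"grip":255},{"wx":0,"wy":0,"wz":0,"tx":0,"ty":0,"tz":0,"grip":255}]' 40; python3 -m pendant '[{"wx":0,"wy":0,"wz":0,"tx":0.1,"ty":-0.3,"tz":0,"grip":255},{"wx":0,"wy":0,"wz":0,"tx":0,"ty":0,"tz":0,"grip":255},{"wx":0,"wy":0,"wz":0,"tx":0,"ty":0,"tz":0,"grip":255}]'
python3 - <<'E'
from meas import *
p=ctrl.get_image("side"); cv2.imwrite("pics/z35.png",cv2.resize(p["img"][140:300,170:330],(600,600),interpolation=cv2.INTER_CUBIC))
E
```

```text
time: 46.3
eef_pos: [417.5, -35.2, 36.6]
eef_rot: [1.363, -1.14, -1.406]
contact_force: [-0.5, -0.7, -1.8]
finger_gap: 49.8
time: 46.6
eef_pos: [417.0, -35.6, 32.5]
eef_rot: [1.361, -1.139, -1.406]
contact_force: [0.8, 0.7, -0.8]
finger_gap: 50.0
```

```bash
python3 -m pendant '[{"wx":0,"wy":0,"wz":0,"tx":-1,"ty":-0.2,"tz":0,"grip":255},{"wx":0,"wy":0,"wz":0,"tx":0,"ty":0,"tz":0,"grip":255},{"wx":0,"wy":0,"wz":0,"tx":0,"ty":0,"tz":0,"grip":255}]'; python3 -m pendant '[{"wx":0,"wy":0,"wz":0,"tx":0,"ty":-0.3,"tz":0,"grip":255},{"wx":0,"wy":0,"wz":0,"tx":0,"ty":0,"tz":0,"grip":255},{"wx":0,"wy":0,"wz":0,"tx":0,"ty":0,"tz":0,"grip":255}]'; python3 -m pendant '[{"wx":0,"wy":0,"wz":0,"tx":0,"ty":-0.2,"tz":0,"grip":255},{"wx":0,"wy":0,"wz":0,"tx":0,"ty":0,"tz":0,"grip":255}]'
```

```text
time: 46.95
eef_pos: [417.3, -25.0, 32.3]
eef_rot: [1.361, -1.138, -1.407]
contact_force: [0.5, 0.4, -0.8]
finger_gap: 49.8
time: 47.25
eef_pos: [417.2, -25.1, 29.4]
eef_rot: [1.36, -1.139, -1.407]
contact_force: [0.4, 0.3, -1.0]
finger_gap: 50.0
time: 47.45
eef_pos: [417.4, -24.7, 28.0]
eef_rot: [1.359, -1.139, -1.406]
contact_force: [-0.9, 0.3, 1.4]
finger_gap: 50.1
```

```bash
python3 -m pendant '[{"wx":0,"wy":0,"wz":0,"tx":0,"ty":-0.1,"tz":0,"grip":255},{"wx":0,"wy":0,"wz":0,"tx":0,"ty":0,"tz":0,"grip":0},{"wx":0,"wy":0,"wz":0,"tx":0,"ty":0,"tz":0,"grip":0},{"wx":0,"wy":0,"wz":0,"tx":0,"ty":0,"tz":0,"grip":0},{"wx":0,"wy":0,"wz":0,"tx":0,"ty":0,"tz":0,"grip":0},{"wx":0,"wy":0,"wz":0,"tx":0,"ty":0,"tz":0,"grip":0},{"wx":0,"wy":0,"wz":0,"tx":0,"ty":0,"tz":0,"grip":0},{"wx":0,"wy":0,"wz":0,"tx":-0.2,"ty":1,"tz":0,"grip":0},{"wx":0,"wy":0,"wz":0,"tx":-0.5,"ty":2.2,"tz":0,"grip":0},{"wx":0,"wy":0,"wz":0,"tx":-1,"ty":4.5,"tz":0,"grip":0},{"wx":0,"wy":0,"wz":0,"tx":-1,"ty":4.5,"tz":0,"grip":0},{"wx":0,"wy":0,"wz":0,"tx":-1,"ty":4.5,"tz":0,"grip":0},{"wx":0,"wy":0,"wz":0,"tx":0,"ty":0,"tz":0,"grip":0}]' 30
python3 - <<'E'
from meas import *
t=ctrl.get_image("top")
p=ctrl.get_image("side"); cv2.imwrite("pics/z36.png",cv2.resize(p["img"][160:300,190:330],(600,600),interpolation=cv2.INTER_CUBIC))
cv2.imwrite("pics/z37.png",cv2.resize(t["img"][170:290,220:400],(800,533),interpolation=cv2.INTER_CUBIC))
E
```

```text
time: 48.75
eef_pos: [417.4, -24.8, 202.9]
eef_rot: [1.368, -1.142, -1.404]
contact_force: [0.8, 0.7, 0.6]
finger_gap: 91.6
```

All three pots are mouth-up in the tray. Next, the wheel: I'll move the hand towards the counter, pointing down, and measure the wheel on the way.

```bash
python3 - <<'E'
from meas import *
t=ctrl.get_image("top")
o=np.array([380,160])
for n,z,h in(("ptrL",(275,245),94),("ptrR",(443,268),94),("far ridge L",(310,200),112),("far ridge R",(445,209),112),("near ridge L",(300,326),112),("near R",(430,340),112)):
    print(n,onz(t,np.array(z)/7+o,h).round(1))
for zz in((168,82),(425,125),(128,482),(405,512)): print("plate",onz(t,np.array(zz)/7+o,8).round(1))
for i in range(3):
  t=ctrl.get_image("top");p=ctrl.get_image("side")
  a=ctrl.pinpoint(t,"wheel_axis");b=ctrl.pinpoint(p,"wheel_axis");c=ctrl.pinpoint(t,"counter")
  print(tri([t,p],[a[0]["at"],b[0]["at"]]).round(1) if a and b else None,onz(t,a[0]["at"],55).round(1) if a else None,onz(t,c[0]["at"],0).round(1) if c else None)
cv2.imwrite("pics/z38.png",cv2.resize(t["img"][160:240,380:480],(700,560),interpolation=cv2.INTER_CUBIC))
cv2.imwrite("pics/z39.png",cv2.resize(p["img"][250:320,305:395],(771,600),interpolation=cv2.INTER_CUBIC))
E
python3 d.py 500 -330 230 90 -90 0
```

```text
ptrL [ 576.  -328.7   94. ]
ptrR [ 567.7 -388.5   94. ]
far ridge L [ 588.7 -335.8  112. ]
far ridge R [ 585.5 -383.3  112. ]
near ridge L [ 543.6 -330.   112. ]
near R [ 538.6 -375.3  112. ]
plate [ 657.9 -318.9    8. ]
plate [ 640.7 -418.6    8. ]
plate [ 500.3 -296.6    8. ]
plate [ 488.9 -402.2    8. ]
[ 579.7 -357.7   49.3] [ 574.4 -353.8   55. ] [ 570.9 -361.6    0. ]
[ 574.9 -359.9   53.6] [ 573.6 -359.    55. ] [ 573.7 -356.     0. ]
[ 576.5 -358.8   50.2] [ 573.4 -356.1   55. ] [ 574.2 -366.1    0. ]
t 49.65 now [416.2 -25.7 197.7] gap 91.7 F [ 0.1 -0.3  0.2] q [-0.35  0.84 -0.49  1.9   0.92  1.9   1.69]
tool x az -92.8 el -13.0 ; tool z [-0.999  0.05  -0.006]
rot in tool (deg) [ -2.7   1.6 -77. ] world d [  83.8 -304.3   32.3]
shift now-axes (cm) [28.49  9.84 -9.9 ] target-axes [-3.23 30.43 -8.38]
```

```bash
python3 - <<'E'
from sim import *
from rig import ctrl
q0=ctrl.sense()['qpos']
a=tool(-92.9,-13,1); 
D=tool(-92.9,-90,1)
for fl in(0,1):
    W=tool(-7.5,-90,fl)
    path(q0,[("up",(420,-60,330),a),("pitch",(420,-150,330),D),("yaw",(520,-350,250),W),("down",(535,-352,90),W),("fwd",(600,-362,90),W)])
E
python3 d.py 420 -150 330 -92.9 -90 1
```

```text
up       q [-0.26, 0.56, -0.53, 1.96, 0.96, 1.98, 1.9] margin 0.04 j6 err 0.0000
  pitch    q [0.57, 0.02, -0.26, 1.82, 0.01, 1.3, 2.57] margin 0.00 j7 err 0.4141
  yaw      q [0.94, 0.43, -0.53, 1.55, 0.23, 1.22, 1.81] margin 0.00 j7 err 0.3549
  down     q [0.88, 0.6, -0.48, 1.69, 0.33, 0.93, 1.72] margin 0.73 j4 err 0.0000
  fwd      q [0.81, 0.69, -0.46, 1.53, 0.34, 1.0, 1.69] margin 0.74 j4 err 0.0000
  up       q [-0.26, 0.56, -0.53, 1.96, 0.96, 1.98, 1.9] margin 0.04 j6 err 0.0000
  pitch    q [0.57, 0.02, -0.26, 1.82, 0.01, 1.3, 2.57] margin 0.00 j7 err 0.4141
  yaw      q [1.47, 1.09, -1.54, 1.92, 1.3, 1.8, 2.57] margin 0.00 j7 err 0.7938
  down     q [1.37, 1.33, -1.54, 1.86, 1.44, 1.67, 2.57] margin 0.00 j3 err 0.7852
  fwd      q [1.27, 1.34, -1.54, 1.69, 1.45, 1.65, 2.57] margin 0.00 j3 err 0.7983
t 49.65 now [416.2 -25.7 197.7] gap 91.7 F [ 0.1 -0.3  0.2] q [-0.35  0.84 -0.49  1.9   0.92  1.9   1.69]
tool x az -92.8 el -13.0 ; tool z [-0.999  0.05  -0.006]
rot in tool (deg) [ -0.2  -0.3 -77. ] world d [   3.8 -124.3  132.3]
shift now-axes (cm) [ 9.1  15.68 -1.08] target-axes [-13.23  12.4   -1.01]
```

Run:
```python
from sim import *
from rig import ctrl
q0=ctrl.sense()['qpos']
a=tool(-92.9,-13,1)
for ang in(85,):
  b=a@R.from_euler('x',ang,degrees=True).as_matrix()
  for fl in(0,1):
    W=tool(-7.5,-90,fl)
    path(q0,[("up",(420,-60,280),a@R.from_euler('x',40,degrees=True).as_matrix()),("roll",(420,-60,280),b),("rot",(450,-200,300),W),("down",(535,-352,130),W),("fwd",(600,-362,90),W)])
    print(np.degrees(R.from_matrix(b.T@W).as_rotvec()))
```

```text
up       q [-0.38, 0.62, -0.37, 1.98, 0.93, 1.86, 1.16] margin 0.12 j6 err 0.0000
  roll     q [-0.49, 0.6, -0.23, 1.98, 0.91, 1.8, 0.43] margin 0.16 j6 err 0.0000
  rot      q [0.38, 0.12, 0.02, 1.78, -0.0, 1.24, 1.84] margin 0.29 j6 err 0.0000
  down     q [0.52, 0.52, 0.06, 1.66, -0.03, 0.97, 2.03] margin 0.46 j2 err 0.0000
  fwd      q [0.48, 0.65, 0.05, 1.53, -0.04, 0.97, 1.99] margin 0.55 j7 err 0.0000
[  8.10846618 -77.07806125  -0.26905428]
  up       q [-0.38, 0.62, -0.37, 1.98, 0.93, 1.86, 1.16] margin 0.12 j6 err 0.0000
  roll     q [-0.49, 0.6, -0.23, 1.98, 0.91, 1.8, 0.43] margin 0.16 j6 err 0.0000
  rot      q [-1.53, -0.31, 0.84, 2.18, 1.1, 1.43, 2.57] margin 0.00 j4 err 0.4547
  down     q [-0.0, -0.31, -0.71, 2.42, 1.22, 1.16, 2.57] margin 0.00 j2 err 0.7514
  fwd      q [0.05, 0.78, 0.79, 1.53, -0.6, 1.09, -0.72] margin 0.00 j3 err 1.0633
[-134.8083116     0.37562471 -107.60811643]
```

```bash
python3 -m pendant '[{"wx":0,"wy":0,"wz":0,"tx":-0.9,"ty":4,"tz":0,"grip":0},{"wx":0,"wy":0,"wz":0,"tx":-0.9,"ty":4,"tz":0,"grip":0},{"wx":8.5,"wy":0,"wz":0,"tx":0,"ty":0,"tz":0,"grip":255},{"wx":8.5,"wy":0,"wz":0,"tx":0,"ty":0,"tz":0,"grip":255},{"wx":8.5,"wy":0,"wz":0,"tx":0,"ty":0,"tz":0,"grip":255},{"wx":8.5,"wy":0,"wz":0,"tx":0,"ty":0,"tz":0,"grip":255},{"wx":8.5,"wy":0,"wz":0,"tx":0,"ty":0,"tz":0,"grip":255},{"wx":8.5,"wy":0,"wz":0,"tx":0,"ty":0,"tz":0,"grip":255},{"wx":8.5,"wy":0,"wz":0,"tx":0,"ty":0,"tz":0,"grip":255},{"wx":8.5,"wy":0,"wz":0,"tx":0,"ty":0,"tz":0,"grip":255},{"wx":8.5,"wy":0,"wz":0,"tx":0,"ty":0,"tz":0,"grip":255},{"wx":8.5,"wy":0,"wz":0,"tx":0,"ty":0,"tz":0,"grip":255},{"wx":0,"wy":0,"wz":0,"tx":0,"ty":0,"tz":0,"grip":255}]' 30;  python3 d.py 480 -250 300 -7.5 -90 0
```

```text
time: 50.95
eef_pos: [415.7, -26.0, 279.8]
eef_rot: [-2.09, 2.173, 0.323]
contact_force: [0.4, -0.4, 0.5]
finger_gap: 8.4
t 50.95 now [415.7 -26.  279.8] gap 8.4 F [ 0.4 -0.4  0.5] q [-0.55  0.64 -0.23  1.92  0.84  1.86  0.42]
tool x az -92.7 el -13.0 ; tool z [-0.068  0.228 -0.971]
rot in tool (deg) [  7.8 -77.1   0.2] world d [  64.3 -224.    20.2]
shift now-axes (cm) [21.05 -6.93 -7.5 ] target-axes [ -2.02  -9.3  -21.37]
```

```bash
python3 -m pendant '[{"wx":0.78,"wy":-7.71,"wz":0,"tx":0,"ty":0,"tz":0,"grip":255},{"wx":0.78,"wy":-7.71,"wz":0,"tx":0,"ty":0,"tz":0,"grip":255},{"wx":0.78,"wy":-7.71,"wz":0,"tx":0,"ty":0,"tz":0,"grip":255},{"wx":0.78,"wy":-7.71,"wz":0,"tx":0,"ty":0,"tz":0,"grip":255},{"wx":0.78,"wy":-7.71,"wz":0,"tx":0,"ty":0,"tz":0,"grip":255},{"wx":0.78,"wy":-7.71,"wz":0,"tx":0,"ty":0,"tz":0,"grip":255},{"wx":0.78,"wy":-7.71,"wz":0,"tx":0,"ty":0,"tz":0,"grip":255},{"wx":0.78,"wy":-7.71,"wz":0,"tx":0,"ty":0,"tz":0,"grip":255},{"wx":0.78,"wy":-7.71,"wz":0,"tx":0,"ty":0,"tz":0,"grip":255},{"wx":0.78,"wy":-7.71,"wz":0,"tx":0,"ty":0,"tz":0,"grip":255},{"wx":0,"wy":0,"wz":0,"tx":0,"ty":0,"tz":0,"grip":255},{"wx":0,"wy":0,"wz":0,"tx":0,"ty":0,"tz":0,"grip":255}]' 30;  python3 d.py 500 -350 200 -7.5 -90 0
```

```text
time: 52.15
eef_pos: [415.1, -27.1, 279.8]
eef_rot: [-1.114, 1.268, 1.114]
contact_force: [-0.4, 0.2, -0.4]
finger_gap: 0.3
t 52.15 now [415.1 -27.1 279.8] gap 0.3 F [-0.4  0.2 -0.4] q [ 0.07 -0.03 -0.07  2.   -0.    1.17  1.44]
tool x az -135.3 el -90.0 ; tool z [ 0.129  0.992 -0.001]
rot in tool (deg) [ 0.1 -0.  -0. ] world d [  84.9 -322.9  -79.8]
shift now-axes (cm) [  7.99 -12.57 -30.92] target-axes [  7.98 -12.63 -30.9 ]
```

```bash
python3 -m pendant '[{"wx":0,"wy":0,"wz":0,"tx":0.5,"ty":-1.57,"tz":-3.86,"grip":255},{"wx":0,"wy":0,"wz":0,"tx":0.5,"ty":-1.57,"tz":-3.86,"grip":255},{"wx":0,"wy":0,"wz":0,"tx":0.5,"ty":-1.57,"tz":-3.86,"grip":255},{"wx":0,"wy":0,"wz":0,"tx":0.5,"ty":-1.57,"tz":-3.86,"grip":255},{"wx":0,"wy":0,"wz":0,"tx":0.5,"ty":-1.57,"tz":-3.86,"grip":255},{"wx":0,"wy":0,"wz":0,"tx":0.5,"ty":-1.57,"tz":-3.86,"grip":255},{"wx":0,"wy":0,"wz":0,"tx":0.5,"ty":-1.57,"tz":-3.86,"grip":255},{"wx":0,"wy":0,"wz":0,"tx":0.5,"ty":-1.57,"tz":-3.86,"grip":255},{"wx":0,"wy":0,"wz":0,"tx":0,"ty":0,"tz":0,"grip":255},{"wx":0,"wy":0,"wz":0,"tx":0,"ty":0,"tz":0,"grip":255}]' 30;  python3 d.py 500 -350 200 -7.5 -90 0; python3 look.py 5
```

```text
time: 53.15
eef_pos: [500.9, -347.1, 237.8]
eef_rot: [-1.113, 1.267, 1.119]
contact_force: [0.1, 0.3, -0.0]
finger_gap: 0.4
t 53.15 now [ 500.9 -347.1  237.8] gap 0.4 F [ 0.1  0.3 -0. ] q [ 0.42  0.37  0.18  1.63 -0.07  1.16  2.07]
tool x az 147.2 el -89.8 ; tool z [0.126 0.992 0.002]
rot in tool (deg) [ 0.3  0.1 -0.2] world d [ -0.9  -2.9 -37.8]
shift now-axes (cm) [ 3.78  0.04 -0.31] target-axes [ 3.78  0.05 -0.3 ]
```

All three pots show as upright open squares in the tray: (278,258), (313,258) and (355,259) in the top view, with the bystanders unmoved. Next I'll check the fingertip position against its projection before pushing.

```bash
cat > wz.py <<'E'
from meas import *
import sys
from scipy.spatial.transform import Rotation as R
t=ctrl.get_image("top");p=ctrl.get_image("side");s=ctrl.sense()
M=R.from_rotvec(s['eef_rot']).as_matrix()
tip=s['eef_pos']-20*M[:,0]
o=np.array([385,140]); i=cv2.resize(t["img"][140:240,385:525],(784,560),interpolation=cv2.INTER_CUBIC)
o2=np.array([290,170]); j=cv2.resize(p["img"][170:320,290:410],(480,600),interpolation=cv2.INTER_CUBIC)
def dot(X,c):
    u=(proj(t,X)-o)*5.6; cv2.circle(i,tuple(u.astype(int).tolist()),3,c,-1)
    u=(proj(p,X)-o2)*4; cv2.circle(j,tuple(u.astype(int).tolist()),3,c,-1)
dot(tip,(0,0,255))
if len(sys.argv)<3:
  for a in(-9.5,9.5):
    for b in(-19,19): dot(tip+a*M[:,1]+b*M[:,2],(0,255,0))
k=np.zeros((600,784+480,3),np.uint8); k[:560,:784]=i; k[:,784:]=j
cv2.imwrite(f"pics/w_{sys.argv[1]}.png",cv2.resize(k,(800,380),interpolation=cv2.INTER_AREA))
cv2.imwrite(f"pics/wt_{sys.argv[1]}.png",i)
ax=np.array([572,-358.6]);u=np.array([np.cos(np.radians(-7.5)),np.sin(np.radians(-7.5))]);v=np.array([-u[1],u[0]])
print("t %.2f tip rel wheel: x %.1f y %.1f z(abs) %.1f"%(s['time'],(tip[:2]-ax)@u,(tip[:2]-ax)@v,tip[2]),"F",s['contact_force'].round(1))
E
python3 wz.py 1
```

```text
t 53.35 tip rel wheel: x -71.7 y 3.1 z(abs) 259.6 F [-0.6  0.1  0.1]
```

Run:
```python
from meas import *
p=ctrl.get_image("side");s=ctrl.sense()
i=cv2.resize(p["img"][150:260,280:400],(800,733)[:2] and (654,600),interpolation=cv2.INTER_CUBIC)
cv2.imwrite("pics/z40.png",i); print(proj(p,s['eef_pos']),s['eef_pos'])
```

```text
[327.74451982 236.24273648] [ 501.21034695 -346.53889002  239.85381991]
```

```bash
python3 -m pendant '[{"wx":0,"wy":0,"wz":0,"tx":4,"ty":-0.6,"tz":-0.1,"grip":255},{"wx":0,"wy":0,"wz":0,"tx":4,"ty":-0.6,"tz":-0.1,"grip":255},{"wx":0,"wy":0,"wz":0,"tx":4,"ty":-0.5,"tz":-0.1,"grip":255},{"wx":0,"wy":0,"wz":0,"tx":3.4,"ty":0,"tz":0,"grip":255},{"wx":0,"wy":0,"wz":0,"tx":0,"ty":0,"tz":0,"grip":255},{"wx":0,"wy":0,"wz":0,"tx":0,"ty":0,"tz":0,"grip":255},{"wx":0,"wy":0,"wz":0,"tx":0,"ty":0,"tz":0,"grip":255}]' 30;  python3 wz.py 2
```

```text
time: 54.1
eef_pos: [518.7, -354.4, 88.2]
eef_rot: [-1.117, 1.266, 1.111]
contact_force: [0.1, -0.5, 0.1]
finger_gap: 0.5
t 54.20 tip rel wheel: x -53.5 y -2.9 z(abs) 108.2 F [-0.1 -0.4  0.3]
```

```bash
python3 -m pendant '[{"wx":0,"wy":0,"wz":0,"tx":0.4,"ty":0,"tz":0.2,"grip":255},{"wx":0,"wy":0,"wz":0,"tx":0,"ty":0,"tz":0,"grip":255},{"wx":0,"wy":0,"wz":0,"tx":0,"ty":-0.5,"tz":0,"grip":255},{"wx":0,"wy":0,"wz":0,"tx":0,"ty":-0.5,"tz":0,"grip":255},{"wx":0,"wy":0,"wz":0,"tx":0,"ty":-0.5,"tz":0,"grip":255},{"wx":0,"wy":0,"wz":0,"tx":0,"ty":-0.5,"tz":0,"grip":255},{"wx":0,"wy":0,"wz":0,"tx":0,"ty":-0.5,"tz":0,"grip":255},{"wx":0,"wy":0,"wz":0,"tx":0,"ty":-0.5,"tz":0,"grip":255}]' 30;  python3 wz.py 3
```

```text
time: 55.0
eef_pos: [546.5, -355.9, 81.4]
eef_rot: [-1.112, 1.268, 1.115]
contact_force: [-3.6, 0.6, 2.7]
finger_gap: 0.8
t 55.10 tip rel wheel: x -24.4 y -0.6 z(abs) 101.5 F [-1.9 -0.2 -0.2]
```

```bash
python3 -m pendant '[{"wx":0,"wy":0,"wz":0,"tx":-0.3,"ty":0,"tz":0,"grip":255},{"wx":0,"wy":0,"wz":0,"tx":0,"ty":-0.5,"tz":0,"grip":255},{"wx":0,"wy":0,"wz":0,"tx":0,"ty":-0.5,"tz":0,"grip":255},{"wx":0,"wy":0,"wz":0,"tx":0,"ty":-0.5,"tz":0,"grip":255},{"wx":0,"wy":0,"wz":0,"tx":0,"ty":-0.5,"tz":0,"grip":255},{"wx":0,"wy":0,"wz":0,"tx":0,"ty":-0.4,"tz":0,"grip":255},{"wx":0,"wy":0,"wz":0,"tx":0,"ty":0,"tz":0,"grip":255},{"wx":0,"wy":0,"wz":0,"tx":0,"ty":0,"tz":0,"grip":255}]' 30;  python3 wz.py 4 n
python3 - <<'E'
from meas import *
p=ctrl.get_image("side");t=ctrl.get_image("top")
i=np.hstack([cv2.resize(p["img"][240:320,300:400],(400,320),interpolation=2),cv2.resize(t["img"][160:240,380:480],(400,320),interpolation=2)])
cv2.imwrite("pics/z41.png",i)
E
```

```text
time: 55.9
eef_pos: [571.3, -358.5, 84.3]
eef_rot: [-1.114, 1.267, 1.114]
contact_force: [0.2, -0.3, 0.1]
finger_gap: 0.6
t 56.00 tip rel wheel: x -0.7 y 0.2 z(abs) 104.5 F [-0.6  0.6  0.1]
```

```bash
python3 -m pendant '[{"wx":0,"wy":0,"wz":0,"tx":-2.2,"ty":0,"tz":0,"grip":255},{"wx":0,"wy":0,"wz":0,"tx":0,"ty":4.5,"tz":0,"grip":255},{"wx":0,"wy":0,"wz":0,"tx":0,"ty":4.5,"tz":0,"grip":255},{"wx":0,"wy":0,"wz":0,"tx":0,"ty":4,"tz":0,"grip":255},{"wx":0,"wy":0,"wz":0,"tx":0,"ty":0,"tz":0,"grip":255},{"wx":0,"wy":0,"wz":0,"tx":0,"ty":0,"tz":0,"grip":255}]' 30
cat > wl.py <<'E'
from meas import *
import sys
p=ctrl.get_image("side");t=ctrl.get_image("top")
i=np.hstack([cv2.resize(p["img"][250:320,310:390],(400,350),interpolation=2),cv2.resize(t["img"][165:235,390:470],(400,350),interpolation=2)])
cv2.imwrite(f"pics/wl_{sys.argv[1]}.png",i)
E
python3 wl.py 1; python3 wz.py 5 n
```

```text
time: 56.7
eef_pos: [442.0, -342.1, 107.3]
eef_rot: [-1.114, 1.267, 1.112]
contact_force: [1.4, 0.3, 0.6]
finger_gap: 0.5
t 56.90 tip rel wheel: x -129.3 y -0.1 z(abs) 126.8 F [1.1 0.6 0. ]
```

```bash
cat > wo.py <<'E'
from meas import *
import sys
# overlay: wheel edges for offset d (deg) from level
def seg(d,psi=-7.5,c=(572,-358.6,55)):
    u=np.array([np.cos(np.radians(psi)),np.sin(np.radians(psi)),0]);v=np.array([-u[1],u[0],0]);w=np.array([0,0,1]);c=np.array(c,float)
    L=[]
    for k in(-1.5,-.5,.5,1.5):
        a=np.radians(45*k+d)
        r=u*np.sin(a)+w*np.cos(a); n=u*np.cos(a)-w*np.sin(a)
        for s in(-3,3):
            q=[c+62*r+s*n+b*v for b in(-23,23)]; L.append(q)
    return L
t=ctrl.get_image("top");p=ctrl.get_image("side")
ds=[float(x) for x in sys.argv[2:]]
out=[]
for d in ds:
    row=[]
    for pic,(x0,y0,w,h) in((t,(395,170,60,55)),(p,(315,250,60,55))):
        i=cv2.resize(pic["img"][y0:y0+h,x0:x0+w],(w*6,h*6),interpolation=cv2.INTER_CUBIC)
        for a,b in seg(d):
            pa,pb=[((proj(pic,X)-[x0,y0]+.5)*6).astype(int).tolist() for X in(a,b)]
            cv2.line(i,pa,pb,(0,0,255),1)
        row.append(i)
    out.append(np.vstack(row))
cv2.imwrite(f"pics/wo_{sys.argv[1]}.png",cv2.resize(np.hstack(out),None,fx=min(1,800/(360*len(ds))),fy=min(1,800/(360*len(ds)))))
E
python3 wo.py 1 -4 0
python3 wo.py 2 -9 -7
```

```text
(no output)
```

δ = −9° fits both views: 7 is on top but 9° short of level, and the finger half-width is 9.5 mm. I'll lower between the ridges and finish this step to level.

```bash
python3 -m pendant '[{"wx":0,"wy":0,"wz":0,"tx":-0.4,"ty":-4.2,"tz":0,"grip":255},{"wx":0,"wy":0,"wz":0,"tx":0,"ty":-4.2,"tz":0,"grip":255},{"wx":0,"wy":0,"wz":0,"tx":0,"ty":-3.9,"tz":0,"grip":255},{"wx":0,"wy":0,"wz":0,"tx":0,"ty":0,"tz":0,"grip":255},{"wx":0,"wy":0,"wz":0,"tx":0,"ty":0,"tz":0,"grip":255},{"wx":0,"wy":0,"wz":0,"tx":0,"ty":0,"tz":0,"grip":255}]' 30; python3 wz.py 6 n
```

```text
time: 57.7
eef_pos: [562.4, -357.8, 109.9]
eef_rot: [-1.112, 1.269, 1.115]
contact_force: [-0.2, 0.1, -0.5]
finger_gap: 0.4
t 57.80 tip rel wheel: x -9.6 y -0.8 z(abs) 130.5 F [-0.2 -0.4 -0.2]
```

```bash
python3 -m pendant '[{"wx":0,"wy":0,"wz":0,"tx":1.6,"ty":0,"tz":0,"grip":255},{"wx":0,"wy":0,"wz":0,"tx":1,"ty":0,"tz":0,"grip":255},{"wx":0,"wy":0,"wz":0,"tx":0,"ty":0,"tz":0,"grip":255},{"wx":0,"wy":0,"wz":0,"tx":0,"ty":-0.5,"tz":0,"grip":255},{"wx":0,"wy":0,"wz":0,"tx":0,"ty":-0.5,"tz":0,"grip":255},{"wx":0,"wy":0,"wz":0,"tx":0,"ty":-0.5,"tz":0,"grip":255},{"wx":0,"wy":0,"wz":0,"tx":0,"ty":-0.2,"tz":0,"grip":255},{"wx":0,"wy":0,"wz":0,"tx":0,"ty":0,"tz":0,"grip":255},{"wx":0,"wy":0,"wz":0,"tx":0,"ty":0,"tz":0,"grip":255},{"wx":0,"wy":0,"wz":0,"tx":0,"ty":0,"tz":0,"grip":255}]' 30; python3 wz.py 7 n
```

```text
time: 58.8
eef_pos: [580.9, -359.9, 84.7]
eef_rot: [-1.114, 1.267, 1.114]
contact_force: [-1.6, 0.4, 0.0]
finger_gap: 0.4
t 58.90 tip rel wheel: x 9.0 y -0.1 z(abs) 104.7 F [-1.5  0.4 -1. ]
```

```bash
python3 -m pendant '[{"wx":0,"wy":0,"wz":0,"tx":-2.6,"ty":0,"tz":0,"grip":255},{"wx":0,"wy":0,"wz":0,"tx":0,"ty":4.5,"tz":0,"grip":255},{"wx":0,"wy":0,"wz":0,"tx":0,"ty":4.5,"tz":0,"grip":255},{"wx":0,"wy":0,"wz":0,"tx":0,"ty":4.5,"tz":0,"grip":255},{"wx":0,"wy":0,"wz":0,"tx":0,"ty":0,"tz":0,"grip":255},{"wx":0,"wy":0,"wz":0,"tx":0,"ty":0,"tz":0,"grip":255}]' 30; python3 wo.py 3 0 2; python3 wz.py 8 n
```

```text
time: 59.5
eef_pos: [447.1, -343.0, 111.6]
eef_rot: [-1.114, 1.267, 1.111]
contact_force: [1.0, 0.3, 0.3]
finger_gap: 0.3
t 59.70 tip rel wheel: x -124.0 y -0.2 z(abs) 131.0 F [-0.5 -0.3 -1. ]
```

Level at 7 now. Next, the step to blank.

```bash
python3 -m pendant '[{"wx":0,"wy":0,"wz":0,"tx":0,"ty":-4,"tz":0,"grip":255},{"wx":0,"wy":0,"wz":0,"tx":0,"ty":-4,"tz":0,"grip":255},{"wx":0,"wy":0,"wz":0,"tx":1.2,"ty":0,"tz":0,"grip":255},{"wx":0,"wy":0,"wz":0,"tx":1.4,"ty":0,"tz":0,"grip":255},{"wx":0,"wy":0,"wz":0,"tx":0,"ty":0,"tz":0,"grip":255},{"wx":0,"wy":0,"wz":0,"tx":0,"ty":0,"tz":0,"grip":255},{"wx":0,"wy":0,"wz":0,"tx":0,"ty":-0.6,"tz":0,"grip":255},{"wx":0,"wy":0,"wz":0,"tx":0,"ty":-0.6,"tz":0,"grip":255},{"wx":0,"wy":0,"wz":0,"tx":0,"ty":-0.6,"tz":0,"grip":255},{"wx":0,"wy":0,"wz":0,"tx":0,"ty":-0.6,"tz":0,"grip":255},{"wx":0,"wy":0,"wz":0,"tx":0,"ty":-0.6,"tz":0,"grip":255},{"wx":0,"wy":0,"wz":0,"tx":0,"ty":-0.6,"tz":0,"grip":255},{"wx":0,"wy":0,"wz":0,"tx":0,"ty":-0.6,"tz":0,"grip":255},{"wx":0,"wy":0,"wz":0,"tx":0,"ty":-0.5,"tz":0,"grip":255},{"wx":0,"wy":0,"wz":0,"tx":0,"ty":-0.3,"tz":0,"grip":255},{"wx":0,"wy":0,"wz":0,"tx":0,"ty":0,"tz":0,"grip":255},{"wx":0,"wy":0,"wz":0,"tx":0,"ty":0,"tz":0,"grip":255},{"wx":0,"wy":0,"wz":0,"tx":0,"ty":0,"tz":0,"grip":255}]' 30; python3 wz.py 9 n
```

```text
time: 61.5
eef_pos: [579.5, -361.3, 88.3]
eef_rot: [-1.12, 1.264, 1.107]
contact_force: [0.6, -1.0, 7.6]
finger_gap: 0.7
t 61.60 tip rel wheel: x 7.7 y -1.6 z(abs) 108.3 F [ 2.1 -1.4  7.9]
```

```bash
python3 wl.py 2; python3 wz.py 10
```

```text
t 61.80 tip rel wheel: x 7.6 y -1.7 z(abs) 108.3 F [ 0.8 -1.1  9.8]
```

```bash
python3 -m pendant '[{"wx":0,"wy":0,"wz":0,"tx":-2.4,"ty":0,"tz":0,"grip":255},{"wx":0,"wy":0,"wz":0,"tx":0,"ty":4.5,"tz":0,"grip":255},{"wx":0,"wy":0,"wz":0,"tx":0,"ty":4.5,"tz":0,"grip":255},{"wx":0,"wy":0,"wz":0,"tx":0,"ty":4.5,"tz":0,"grip":255},{"wx":0,"wy":0,"wz":0,"tx":0,"ty":0,"tz":0,"grip":255},{"wx":0,"wy":0,"wz":0,"tx":0,"ty":0,"tz":0,"grip":255}]' 30; python3 wo.py 4 0 6; python3 wz.py 11 n
```

```text
time: 62.4
eef_pos: [441.8, -342.4, 109.5]
eef_rot: [-1.113, 1.267, 1.111]
contact_force: [1.7, -0.1, 0.2]
finger_gap: 0.4
t 62.60 tip rel wheel: x -129.1 y -0.3 z(abs) 129.0 F [ 0.1 -0.2 -0.3]
```

Blank is on top at δ ≈ −4°, though there was a small upward contact that I can't explain. I'll run the next pushes about 4 mm higher and check the force after lowering.

```bash
python3 -m pendant '[{"wx":0,"wy":0,"wz":0,"tx":0,"ty":-4,"tz":0,"grip":255},{"wx":0,"wy":0,"wz":0,"tx":0,"ty":-4,"tz":0,"grip":255},{"wx":0,"wy":0,"wz":0,"tx":0,"ty":0,"tz":0,"grip":255},{"wx":0,"wy":0,"wz":0,"tx":1.1,"ty":0,"tz":0,"grip":255},{"wx":0,"wy":0,"wz":0,"tx":1,"ty":0,"tz":0,"grip":255},{"wx":0,"wy":0,"wz":0,"tx":0,"ty":0,"tz":0,"grip":255},{"wx":0,"wy":0,"wz":0,"tx":0,"ty":0,"tz":0,"grip":255}]' 30; python3 wz.py 12 n
```

```text
time: 63.3
eef_pos: [519.8, -352.1, 86.7]
eef_rot: [-1.111, 1.268, 1.115]
contact_force: [-0.9, 0.4, -0.1]
finger_gap: 0.1
t 63.40 tip rel wheel: x -51.6 y -0.6 z(abs) 107.8 F [-0.1 -0.2 -1.6]
```

```bash
python3 -m pendant '[{"wx":0,"wy":0,"wz":0,"tx":0,"ty":-0.6,"tz":0,"grip":255},{"wx":0,"wy":0,"wz":0,"tx":0,"ty":-0.6,"tz":0,"grip":255},{"wx":0,"wy":0,"wz":0,"tx":0,"ty":-0.6,"tz":0,"grip":255},{"wx":0,"wy":0,"wz":0,"tx":0,"ty":-0.6,"tz":0,"grip":255},{"wx":0,"wy":0,"wz":0,"tx":0,"ty":-0.6,"tz":0,"grip":255},{"wx":0,"wy":0,"wz":0,"tx":0,"ty":-0.6,"tz":0,"grip":255},{"wx":0,"wy":0,"wz":0,"tx":0,"ty":-0.6,"tz":0,"grip":255},{"wx":0,"wy":0,"wz":0,"tx":0,"ty":-0.6,"tz":0,"grip":255},{"wx":0,"wy":0,"wz":0,"tx":0,"ty":-0.6,"tz":0,"grip":255},{"wx":0,"wy":0,"wz":0,"tx":0,"ty":-0.5,"tz":0,"grip":255},{"wx":0,"wy":0,"wz":0,"tx":0,"ty":-0.2,"tz":0,"grip":255},{"wx":0,"wy":0,"wz":0,"tx":0,"ty":0,"tz":0,"grip":255},{"wx":0,"wy":0,"wz":0,"tx":0,"ty":0,"tz":0,"grip":255},{"wx":0,"wy":0,"wz":0,"tx":0,"ty":0,"tz":0,"grip":255}]' && python3 wz.py 30 n
```

```text
time: 64.8
eef_pos: [581.5, -360.0, 87.5]
eef_rot: [-1.113, 1.267, 1.114]
contact_force: [-0.7, 0.1, 0.5]
finger_gap: 0.6
t 64.90 tip rel wheel: x 10.6 y -0.2 z(abs) 108.1 F [ 0.7 -0.9  0.3]
```

```bash
python3 -m pendant '[{"wx":0,"wy":0,"wz":0,"tx":0,"ty":0,"tz":0,"grip":255},{"wx":0,"wy":0,"wz":0,"tx":0,"ty":0,"tz":0,"grip":255},{"wx":0,"wy":0,"wz":0,"tx":0,"ty":0,"tz":0,"grip":255},{"wx":0,"wy":0,"wz":0,"tx":-1.2,"ty":0,"tz":0,"grip":255},{"wx":0,"wy":0,"wz":0,"tx":-1.2,"ty":0,"tz":0,"grip":255},{"wx":0,"wy":0,"wz":0,"tx":0,"ty":0,"tz":0,"grip":255},{"wx":0,"wy":0,"wz":0,"tx":0,"ty":0,"tz":0,"grip":255},{"wx":0,"wy":0,"wz":0,"tx":0,"ty":4.5,"tz":0,"grip":255},{"wx":0,"wy":0,"wz":0,"tx":0,"ty":4.5,"tz":0,"grip":255},{"wx":0,"wy":0,"wz":0,"tx":0,"ty":4.5,"tz":0,"grip":255},{"wx":0,"wy":0,"wz":0,"tx":0,"ty":0,"tz":0,"grip":255},{"wx":0,"wy":0,"wz":0,"tx":0,"ty":0,"tz":0,"grip":255}]' && python3 wz.py 31 n; python3 wo.py 31 0 -4
```

```text
time: 66.1
eef_pos: [446.7, -342.7, 111.6]
eef_rot: [-1.112, 1.268, 1.113]
contact_force: [1.8, 0.0, 0.3]
finger_gap: 0.4
t 66.20 tip rel wheel: x -123.6 y -0.3 z(abs) 131.9 F [-0.5 -0.4 -0.1]
```

View pics/wo_31.png

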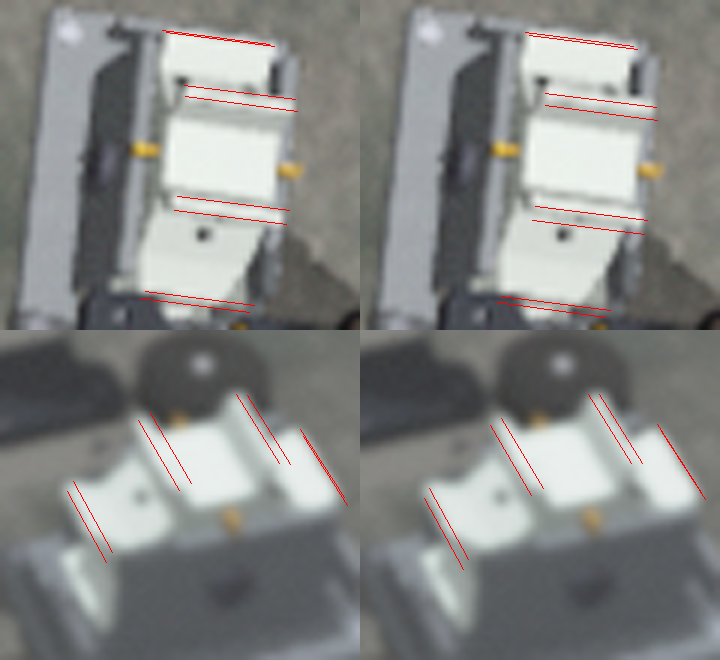

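```bash
ls -t pics | head -12; python3 wl.py 31; python3 -c "
import cv2,numpy as np,glob,os
f=sorted(glob.glob('pics/wl_*.png'),key=os.path.getmtime)[-2:];print(f)
a=[cv2.imread(x) for x in f];w=max(i.shape[1] for i in a)
a=[cv2.copyMakeBorder(i,0,0,0,w-i.shape[1],0) for i in a]
m=np.vstack(a);s=min(800/m.shape[1],600/m.shape[0],1);cv2.imwrite('pics/cmp31.png',cv2.resize(m,None,fx=s,fy=s))"; python3 lg.py | tail -25
```

```text
wo_31.png
wt_31.png
w_31.png
wt_30.png
w_30.png
wt_12.png
w_12.png
wt_11.png
w_11.png
wo_4.png
wt_10.png
w_10.png
['pics/wl_2.png', 'pics/wl_31.png']
66.4 [0.467, 0.425, 0.172, 1.863, -0.094, 0.861, 2.129] [449.1, -342.5, 111.4] 0.0 [-1.2, 0.4, -0.1]
```

View pics/cmp31.png

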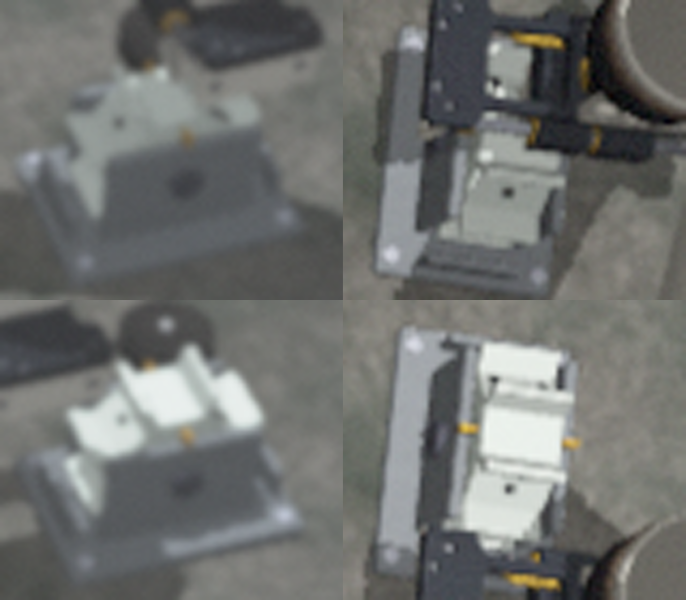

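```bash
python3 -c "
import cv2,numpy as np
for n in ['wo_4','w_12','w_30','wt_12','wt_30']:
    print(n,cv2.imread('pics/%s.png'%n).shape)
r=lambda n:cv2.resize(cv2.imread('pics/%s.png'%n),(400,300))
m=np.vstack([np.hstack([r('w_12'),r('w_30')]),np.hstack([r('wt_12'),r('wt_30')])]);cv2.imwrite('pics/cmp32.png',m)"
```

```text
wo_4 (660, 720, 3)
w_12 (380, 800, 3)
w_30 (380, 800, 3)
wt_12 (560, 784, 3)
wt_30 (560, 784, 3)
```

View pics/wo_4.png

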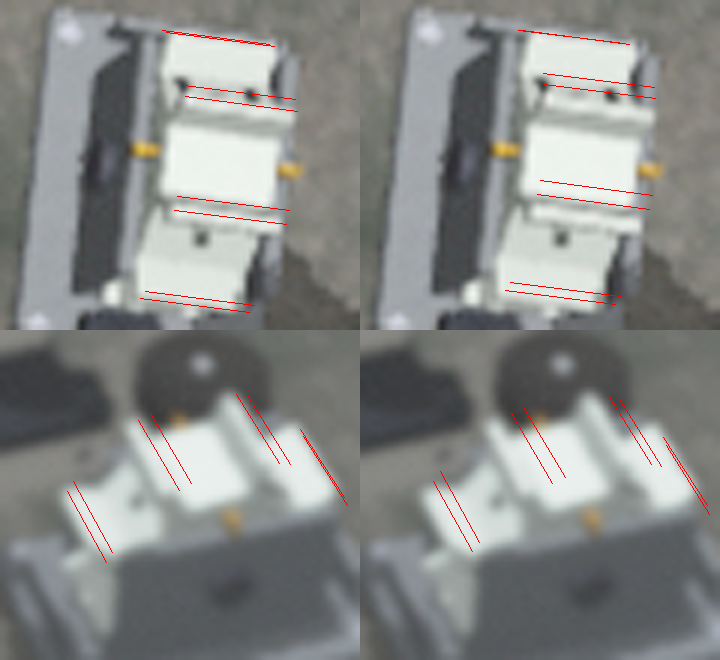

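View pics/cmp32.png

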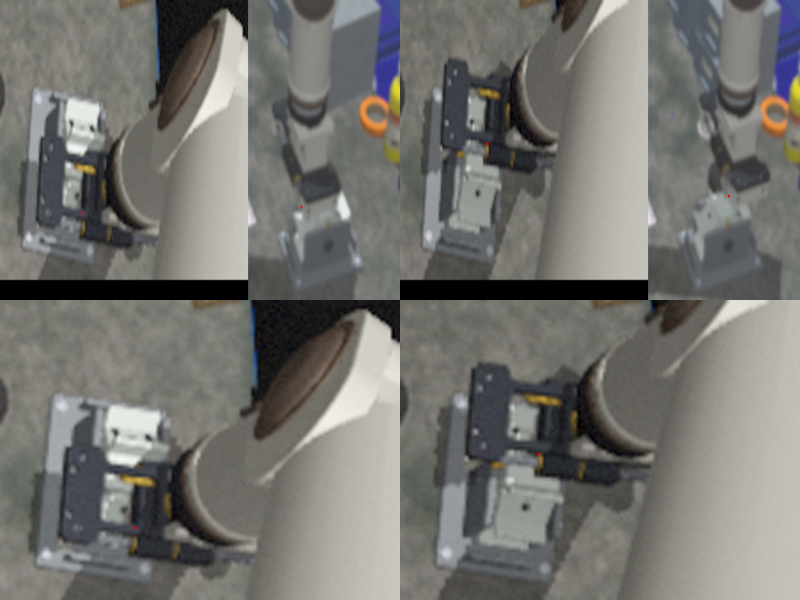

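```bash
python3 -m pendant '[{"wx":0,"wy":0,"wz":0,"tx":0,"ty":-3.6,"tz":0,"grip":255},{"wx":0,"wy":0,"wz":0,"tx":0,"ty":-3.6,"tz":0,"grip":255},{"wx":0,"wy":0,"wz":0,"tx":0,"ty":0,"tz":0,"grip":255},{"wx":0,"wy":0,"wz":0,"tx":1.5,"ty":0,"tz":0,"grip":255},{"wx":0,"wy":0,"wz":0,"tx":1.4,"ty":0,"tz":0,"grip":255},{"wx":0,"wy":0,"wz":0,"tx":0,"ty":0,"tz":0,"grip":255},{"wx":0,"wy":0,"wz":0,"tx":0,"ty":0,"tz":0,"grip":255}]' && python3 wz.py 32 n
```

```text
time: 67.1
eef_pos: [517.6, -351.6, 81.3]
eef_rot: [-1.111, 1.269, 1.116]
contact_force: [-0.6, -0.0, 1.0]
finger_gap: 0.4
t 67.20 tip rel wheel: x -53.6 y -0.6 z(abs) 102.7 F [0.5 0.5 0.9]
```

Push in two stages, watching force.

```bash
python3 -m pendant '[{"wx":0,"wy":0,"wz":0,"tx":0,"ty":-0.6,"tz":0,"grip":255},{"wx":0,"wy":0,"wz":0,"tx":0,"ty":-0.6,"tz":0,"grip":255},{"wx":0,"wy":0,"wz":0,"tx":0,"ty":-0.6,"tz":0,"grip":255},{"wx":0,"wy":0,"wz":0,"tx":0,"ty":-0.6,"tz":0,"grip":255},{"wx":0,"wy":0,"wz":0,"tx":0,"ty":-0.5,"tz":0,"grip":255}]' && python3 wz.py 33 n; python3 wl.py 33
```

```text
time: 67.7
eef_pos: [548.0, -355.9, 82.6]
eef_rot: [-1.113, 1.268, 1.114]
contact_force: [-3.2, 0.8, 3.6]
finger_gap: 0.6
t 67.80 tip rel wheel: x -23.2 y -0.4 z(abs) 102.5 F [-0.7 -0.8  0.8]
```

View pics/wl_33.png

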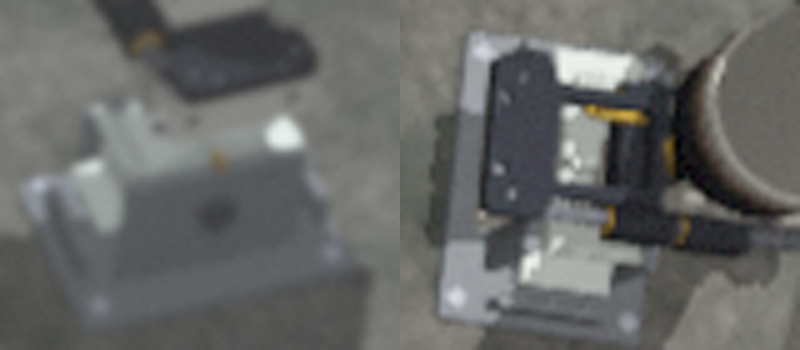

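```bash
cat wl.py | head -30
python3 - <<'E'
from rig import ctrl
import cv2,numpy as np
s=ctrl.get_image("side");M=s["mtx"];E=s["extrinsics"]
def pr(p):
    c=E@np.r_[p,1];u=M@c[:3];return u[:2]/u[2]
P=np.array(ctrl.sense()["eef_pos"]);print(pr(P),pr(P+[0,0,20]))
u,v=pr([572,-358.6,80]).astype(int)
im=s["img"][max(0,v-70):v+50,max(0,u-90):u+70]
cv2.imwrite("pics/z34.png",cv2.resize(im,None,fx=5,fy=5,interpolation=cv2.INTER_CUBIC))
print(u,v)
E
```

```text
from meas import *
import sys
p=ctrl.get_image("side");t=ctrl.get_image("top")
i=np.hstack([cv2.resize(p["img"][250:320,310:390],(400,350),interpolation=2),cv2.resize(t["img"][165:235,390:470],(400,350),interpolation=2)])
cv2.imwrite(f"pics/wl_{sys.argv[1]}.png",i)
[341.17848618 277.72182059] [341.75324822 272.38081647]
349 276
```

View pics/z34.png

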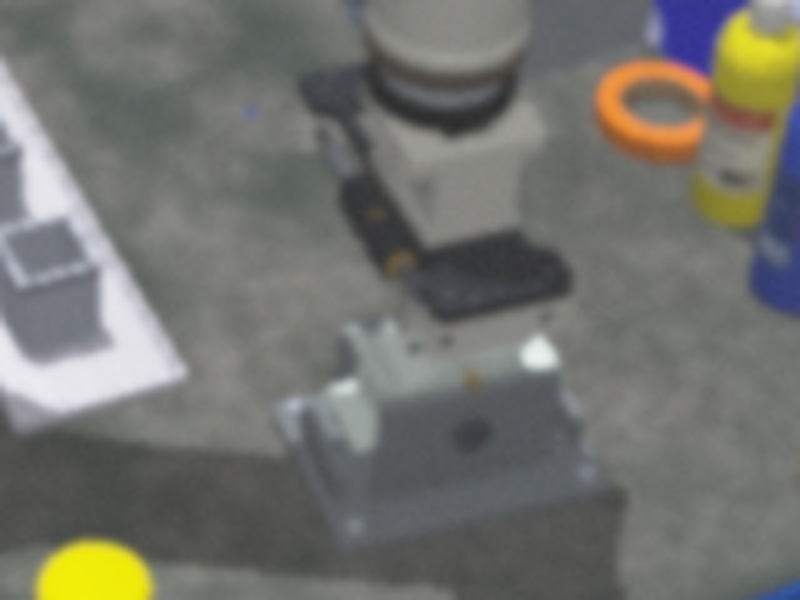

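```bash
python3 wo.py 35 -4 12; cat wo.py | head -40
```

```text
from meas import *
import sys
# overlay: wheel edges for offset d (deg) from level
def seg(d,psi=-7.5,c=(572,-358.6,55)):
    u=np.array([np.cos(np.radians(psi)),np.sin(np.radians(psi)),0]);v=np.array([-u[1],u[0],0]);w=np.array([0,0,1]);c=np.array(c,float)
    L=[]
    for k in(-1.5,-.5,.5,1.5):
        a=np.radians(45*k+d)
        r=u*np.sin(a)+w*np.cos(a); n=u*np.cos(a)-w*np.sin(a)
        for s in(-3,3):
            q=[c+62*r+s*n+b*v for b in(-23,23)]; L.append(q)
    return L
t=ctrl.get_image("top");p=ctrl.get_image("side")
ds=[float(x) for x in sys.argv[2:]]
out=[]
for d in ds:
    row=[]
    for pic,(x0,y0,w,h) in((t,(395,170,60,55)),(p,(315,250,60,55))):
        i=cv2.resize(pic["img"][y0:y0+h,x0:x0+w],(w*6,h*6),interpolation=cv2.INTER_CUBIC)
        for a,b in seg(d):
            pa,pb=[((proj(pic,X)-[x0,y0]+.5)*6).astype(int).tolist() for X in(a,b)]
            cv2.line(i,pa,pb,(0,0,255),1)
        row.append(i)
    out.append(np.vstack(row))
cv2.imwrite(f"pics/wo_{sys.argv[1]}.png",cv2.resize(np.hstack(out),None,fx=min(1,800/(360*len(ds))),fy=min(1,800/(360*len(ds)))))
```

View pics/wo_35.png

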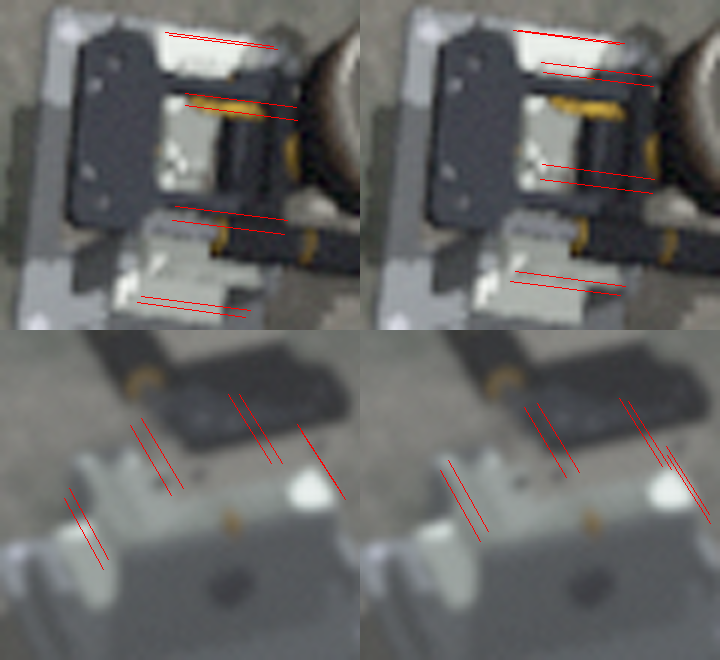

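```bash
python3 -m pendant '[{"wx":0,"wy":0,"wz":0,"tx":0,"ty":-0.6,"tz":0,"grip":255},{"wx":0,"wy":0,"wz":0,"tx":0,"ty":-0.6,"tz":0,"grip":255},{"wx":0,"wy":0,"wz":0,"tx":0,"ty":-0.6,"tz":0,"grip":255},{"wx":0,"wy":0,"wz":0,"tx":0,"ty":-0.6,"tz":0,"grip":255},{"wx":0,"wy":0,"wz":0,"tx":0,"ty":-0.5,"tz":0,"grip":255},{"wx":0,"wy":0,"wz":0,"tx":0,"ty":-0.3,"tz":0,"grip":255},{"wx":0,"wy":0,"wz":0,"tx":0,"ty":0,"tz":0,"grip":255},{"wx":0,"wy":0,"wz":0,"tx":0,"ty":0,"tz":0,"grip":255}]' && python3 wz.py 36 n;python3 wo.py 36 -4 0
```

```text
time: 68.85
eef_pos: [580.3, -359.5, 82.5]
eef_rot: [-1.114, 1.266, 1.114]
contact_force: [-1.7, 0.1, -1.0]
finger_gap: 0.5
t 68.95 tip rel wheel: x 8.3 y 0.2 z(abs) 102.8 F [-0.8  0.4  0.2]
```

View pics/wo_36.png

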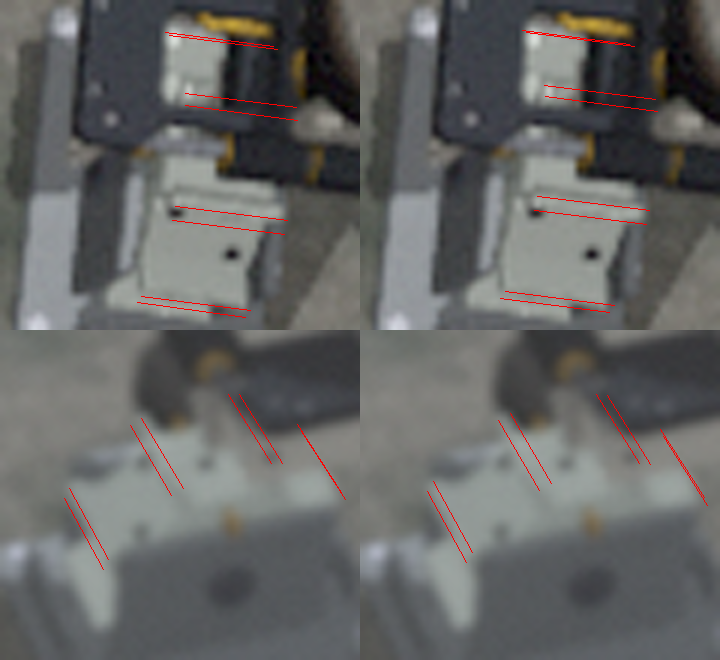

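```bash
python3 -m pendant '[{"wx":0,"wy":0,"wz":0,"tx":0,"ty":0,"tz":0,"grip":255},{"wx":0,"wy":0,"wz":0,"tx":0,"ty":0,"tz":0,"grip":255},{"wx":0,"wy":0,"wz":0,"tx":0,"ty":0,"tz":0,"grip":255},{"wx":0,"wy":0,"wz":0,"tx":-1.5,"ty":0,"tz":0,"grip":255},{"wx":0,"wy":0,"wz":0,"tx":-1.4,"ty":0,"tz":0,"grip":255},{"wx":0,"wy":0,"wz":0,"tx":0,"ty":0,"tz":0,"grip":255},{"wx":0,"wy":0,"wz":0,"tx":0,"ty":0,"tz":0,"grip":255},{"wx":0,"wy":0,"wz":0,"tx":0,"ty":4.5,"tz":0,"grip":255},{"wx":0,"wy":0,"wz":0,"tx":0,"ty":4.5,"tz":0,"grip":255},{"wx":0,"wy":0,"wz":0,"tx":0,"ty":4.5,"tz":0,"grip":255},{"wx":0,"wy":0,"wz":0,"tx":0,"ty":0,"tz":0,"grip":255},{"wx":0,"wy":0,"wz":0,"tx":0,"ty":0,"tz":0,"grip":255}]' && python3 wz.py 37 n; python3 wo.py 37 0 -3
```

```text
time: 70.25
eef_pos: [444.8, -342.4, 111.6]
eef_rot: [-1.112, 1.268, 1.113]
contact_force: [0.7, 0.4, 0.6]
finger_gap: 0.3
t 70.35 tip rel wheel: x -125.7 y -0.3 z(abs) 131.9 F [ 0.7 -0.2 -1.1]
```

View pics/wo_37.png

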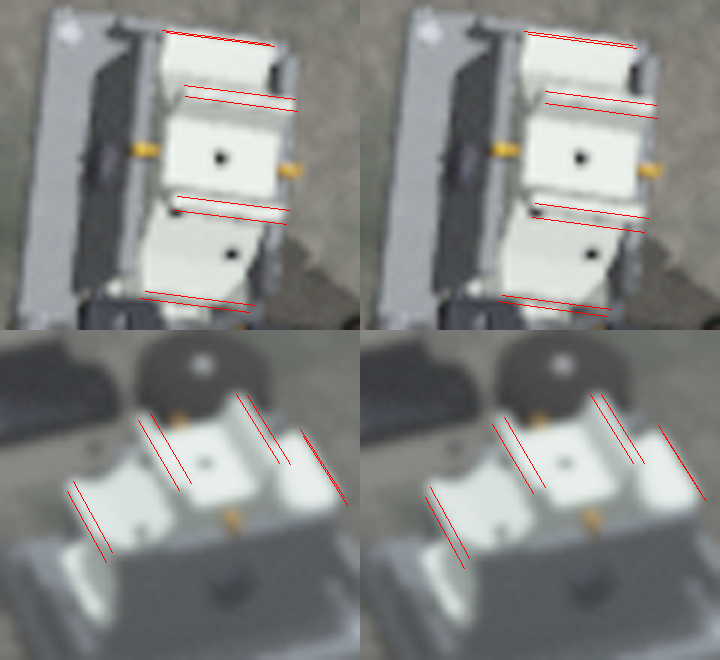

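```bash
python3 -m pendant '[{"wx":0,"wy":0,"wz":0,"tx":0,"ty":-3.6,"tz":0,"grip":255},{"wx":0,"wy":0,"wz":0,"tx":0,"ty":-3.6,"tz":0,"grip":255},{"wx":0,"wy":0,"wz":0,"tx":0,"ty":0,"tz":0,"grip":255},{"wx":0,"wy":0,"wz":0,"tx":1.5,"ty":0,"tz":0,"grip":255},{"wx":0,"wy":0,"wz":0,"tx":1.4,"ty":0,"tz":0,"grip":255},{"wx":0,"wy":0,"wz":0,"tx":0,"ty":0,"tz":0,"grip":255},{"wx":0,"wy":0,"wz":0,"tx":0,"ty":0,"tz":0,"grip":255}]' && python3 wz.py 38 n
```

```text
time: 71.15
eef_pos: [515.6, -351.4, 81.3]
eef_rot: [-1.111, 1.269, 1.116]
contact_force: [0.1, 0.1, 0.8]
finger_gap: 0.3
t 71.25 tip rel wheel: x -55.5 y -0.6 z(abs) 102.7 F [ 0.1 -0.7  0.9]
```

```bash
python3 -m pendant '[{"wx":0,"wy":0,"wz":0,"tx":0,"ty":-0.6,"tz":0,"grip":255},{"wx":0,"wy":0,"wz":0,"tx":0,"ty":-0.6,"tz":0,"grip":255},{"wx":0,"wy":0,"wz":0,"tx":0,"ty":-0.6,"tz":0,"grip":255},{"wx":0,"wy":0,"wz":0,"tx":0,"ty":-0.6,"tz":0,"grip":255},{"wx":0,"wy":0,"wz":0,"tx":0,"ty":-0.6,"tz":0,"grip":255},{"wx":0,"wy":0,"wz":0,"tx":0,"ty":-0.6,"tz":0,"grip":255},{"wx":0,"wy":0,"wz":0,"tx":0,"ty":-0.6,"tz":0,"grip":255},{"wx":0,"wy":0,"wz":0,"tx":0,"ty":-0.6,"tz":0,"grip":255},{"wx":0,"wy":0,"wz":0,"tx":0,"ty":-0.6,"tz":0,"grip":255},{"wx":0,"wy":0,"wz":0,"tx":0,"ty":-0.6,"tz":0,"grip":255},{"wx":0,"wy":0,"wz":0,"tx":0,"ty":-0.4,"tz":0,"grip":255},{"wx":0,"wy":0,"wz":0,"tx":0,"ty":0,"tz":0,"grip":255},{"wx":0,"wy":0,"wz":0,"tx":0,"ty":0,"tz":0,"grip":255}]' && python3 wz.py 39 n
```

```text
time: 72.55
eef_pos: [581.5, -359.4, 82.5]
eef_rot: [-1.114, 1.266, 1.114]
contact_force: [-0.8, 0.6, 0.1]
finger_gap: 0.3
t 72.65 tip rel wheel: x 9.6 y 0.3 z(abs) 102.8 F [-1.1  0.3  0.2]
```

```bash
python3 -m pendant '[{"wx":0,"wy":0,"wz":0,"tx":0,"ty":0,"tz":0,"grip":255},{"wx":0,"wy":0,"wz":0,"tx":0,"ty":0,"tz":0,"grip":255},{"wx":0,"wy":0,"wz":0,"tx":0,"ty":0,"tz":0,"grip":255},{"wx":0,"wy":0,"wz":0,"tx":-1.5,"ty":0,"tz":0,"grip":255},{"wx":0,"wy":0,"wz":0,"tx":-1.4,"ty":0,"tz":0,"grip":255},{"wx":0,"wy":0,"wz":0,"tx":0,"ty":0,"tz":0,"grip":255},{"wx":0,"wy":0,"wz":0,"tx":0,"ty":0,"tz":0,"grip":255},{"wx":0,"wy":0,"wz":0,"tx":0,"ty":4.5,"tz":0,"grip":255},{"wx":0,"wy":0,"wz":0,"tx":0,"ty":4.5,"tz":0,"grip":255},{"wx":0,"wy":0,"wz":0,"tx":0,"ty":4.5,"tz":0,"grip":255},{"wx":0,"wy":0,"wz":0,"tx":0,"ty":0,"tz":0,"grip":255},{"wx":0,"wy":0,"wz":0,"tx":0,"ty":0,"tz":0,"grip":255}]' && python3 wz.py 40 n; python3 wo.py 40 0 -3
```

```text
time: 73.85
eef_pos: [445.7, -342.5, 111.6]
eef_rot: [-1.112, 1.268, 1.113]
contact_force: [0.7, -1.0, 0.9]
finger_gap: 0.3
t 73.95 tip rel wheel: x -124.7 y -0.3 z(abs) 131.9 F [ 1.1  0.1 -0.2]
```

View pics/wo_40.png

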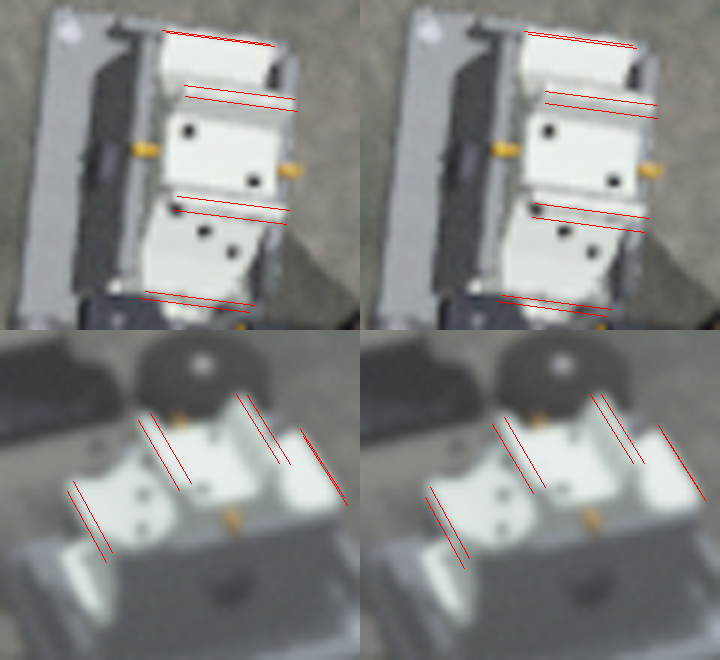

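```bash
python3 -m pendant '[{"wx":0,"wy":0,"wz":0,"tx":0,"ty":-3.6,"tz":0,"grip":255},{"wx":0,"wy":0,"wz":0,"tx":0,"ty":-3.6,"tz":0,"grip":255},{"wx":0,"wy":0,"wz":0,"tx":0,"ty":0,"tz":0,"grip":255},{"wx":0,"wy":0,"wz":0,"tx":1.5,"ty":0,"tz":0,"grip":255},{"wx":0,"wy":0,"wz":0,"tx":1.4,"ty":0,"tz":0,"grip":255},{"wx":0,"wy":0,"wz":0,"tx":0,"ty":0,"tz":0,"grip":255},{"wx":0,"wy":0,"wz":0,"tx":0,"ty":0,"tz":0,"grip":255}]' && python3 wz.py 41 n
```

```text
time: 74.75
eef_pos: [516.6, -351.5, 81.3]
eef_rot: [-1.111, 1.269, 1.116]
contact_force: [-0.1, -0.1, 0.5]
finger_gap: 0.5
t 74.85 tip rel wheel: x -54.5 y -0.6 z(abs) 102.7 F [ 0.4  0.4 -0.2]
```

```bash
python3 -m pendant '[{"wx":0,"wy":0,"wz":0,"tx":0,"ty":-0.6,"tz":0,"grip":255},{"wx":0,"wy":0,"wz":0,"tx":0,"ty":-0.6,"tz":0,"grip":255},{"wx":0,"wy":0,"wz":0,"tx":0,"ty":-0.6,"tz":0,"grip":255},{"wx":0,"wy":0,"wz":0,"tx":0,"ty":-0.6,"tz":0,"grip":255},{"wx":0,"wy":0,"wz":0,"tx":0,"ty":-0.6,"tz":0,"grip":255},{"wx":0,"wy":0,"wz":0,"tx":0,"ty":-0.6,"tz":0,"grip":255},{"wx":0,"wy":0,"wz":0,"tx":0,"ty":-0.6,"tz":0,"grip":255},{"wx":0,"wy":0,"wz":0,"tx":0,"ty":-0.6,"tz":0,"grip":255},{"wx":0,"wy":0,"wz":0,"tx":0,"ty":-0.6,"tz":0,"grip":255},{"wx":0,"wy":0,"wz":0,"tx":0,"ty":-0.5,"tz":0,"grip":255},{"wx":0,"wy":0,"wz":0,"tx":0,"ty":-0.35,"tz":0,"grip":255},{"wx":0,"wy":0,"wz":0,"tx":0,"ty":0,"tz":0,"grip":255},{"wx":0,"wy":0,"wz":0,"tx":0,"ty":0,"tz":0,"grip":255}]' && python3 wz.py 42 n
```

```text
time: 76.15
eef_pos: [580.9, -359.3, 82.5]
eef_rot: [-1.114, 1.266, 1.114]
contact_force: [-1.0, 0.5, -1.2]
finger_gap: 0.5
t 76.25 tip rel wheel: x 9.0 y 0.3 z(abs) 102.8 F [-0.9  0.  -0.7]
```

Stop, lift, retreat and rise clear.

```bash
python3 -m pendant '[{"wx":0,"wy":0,"wz":0,"tx":0,"ty":0,"tz":0,"grip":255},{"wx":0,"wy":0,"wz":0,"tx":0,"ty":0,"tz":0,"grip":255},{"wx":0,"wy":0,"wz":0,"tx":0,"ty":0,"tz":0,"grip":255},{"wx":0,"wy":0,"wz":0,"tx":-1.5,"ty":0,"tz":0,"grip":255},{"wx":0,"wy":0,"wz":0,"tx":-1.4,"ty":0,"tz":0,"grip":255},{"wx":0,"wy":0,"wz":0,"tx":-3,"ty":0,"tz":0,"grip":255},{"wx":0,"wy":0,"wz":0,"tx":-3,"ty":0,"tz":0,"grip":255},{"wx":0,"wy":0,"wz":0,"tx":0,"ty":4,"tz":0,"grip":255},{"wx":0,"wy":0,"wz":0,"tx":0,"ty":4,"tz":0,"grip":255},{"wx":0,"wy":0,"wz":0,"tx":0,"ty":4,"tz":0,"grip":255},{"wx":0,"wy":0,"wz":0,"tx":0,"ty":3,"tz":0,"grip":255},{"wx":0,"wy":0,"wz":0,"tx":0,"ty":0,"tz":0,"grip":255},{"wx":0,"wy":0,"wz":0,"tx":0,"ty":0,"tz":0,"grip":255},{"wx":0,"wy":0,"wz":0,"tx":0,"ty":0,"tz":0,"grip":255}]'; python3 wo.py 43 0 -3; python3 look.py 43
```

```text
time: 77.65
eef_pos: [433.4, -340.9, 172.8]
eef_rot: [-1.116, 1.266, 1.112]
contact_force: [0.8, 0.3, 1.1]
finger_gap: 0.2
```

View pics/wo_43.png

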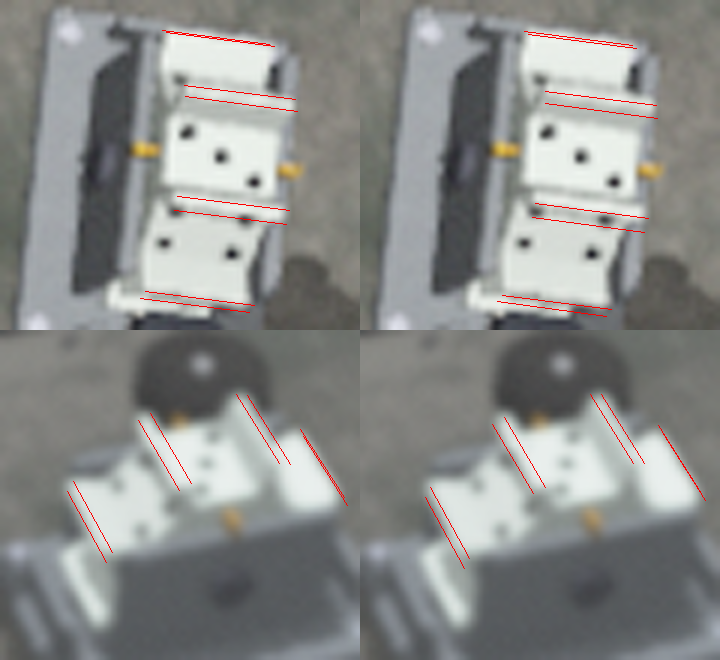

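View pics/side_43.png

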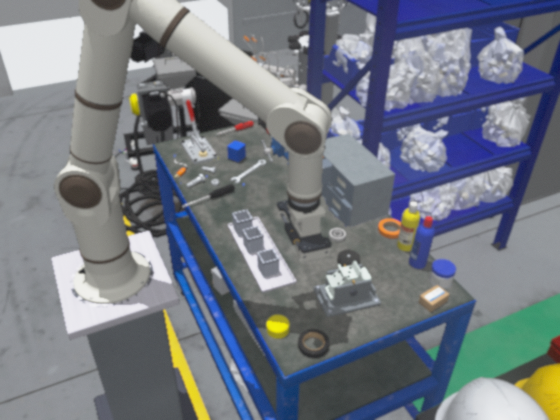

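View pics/top_43.png

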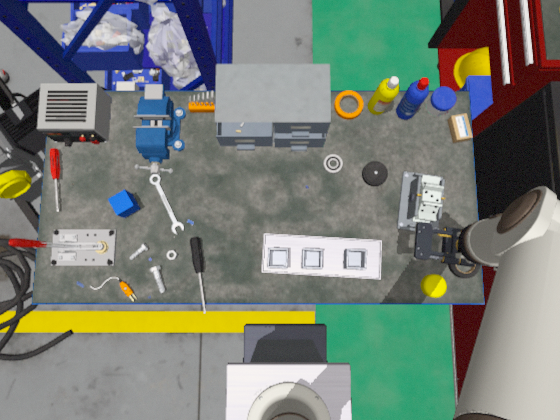

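The wheel shows 3 pips on top, level to about 2° (top px ≈ (430,196)). The three pots stand mouth-up in the tray at top px (278,258), (313,258) and (355,259). The puck, bearing, spanner and screwdriver are where they were, and the hand is clear of everything.

```bash
python3 -c "
from rig import ctrl
print(ctrl.sense()['contact_force']);print(ctrl.hand_in())"
```

```text
[-0.38811696 -0.31887916 -0.12335217]
the job is handed in; nothing more can be done
None
```

All three steel pots now stand mouth-up in the tray. The counter wheel went up one number at a time (6, 7, blank, 1, 2, 3) with a short stop at each, and I handed the job in at about 78 s.

**Last checks:**
- The pictures show the three pots upright in the tray and 3 pips on the wheel's top face.
- The blue look-alike and the four bystanders are where they were.
- The hand is clear, with no contact force.

**Disagreements and failures:**
- **Wheel angle:** the two cameras differ slightly. The top view says level, while the side view says about 2–3° short of it.
- **Missed push:** the first push from blank to 1 slid over the ridge and moved the wheel only a degree or two. I repeated it about 5 mm lower and it worked.
- **Upward force:** an unexplained upward force of about 8–10 N appeared during the push to blank. It did not come back in the later pushes.
- **Fingertips:** they measured about 20 mm behind the reported tool point, so I allowed for that in every move.
- **Knocked pot:** one pot was knocked aside mid-run, and I measured it again before grasping it.

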